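# Press the lids home in the indexing cam press

## Task

Close the loose-lidded paste pots in the hand press: stand every pot upright on a marked station of its round table, index each one under the ram with the ratchet lever, and swing the cam handle over to the cam's high point so that the ram pushes the lid fully home. Hold the pots by their bodies, leave pushing the lids to the press and turning the table to its lever, and do not disturb the screw tin or the flux pot. Finish with every pot closed and standing on a station, the cam handle back up and the lever back at rest.

Things in the scene. Friction and masses are not known exactly. Their poses are not given: they have to be found in the camera images.
- press_frame: grey cast frame of the hand press, fixed; origin on the bench on the table's axis, z up, +x from that axis to the column, about away from the robot. Column at x 112 to 146 mm, 34 mm wide, 187 mm high; forked head from the column to x = 38 mm, 28 mm wide, 112 to 188 mm above the bench. An ear with the holding pawl, 30 mm high, reaches 131 mm from the axis at 204 deg anticlockwise from +x
- index_table (a joint): angle (rad) of the round ratchet table, growing anticlockwise from above; at multiples of pi/2 a station is exactly under the ram. Flat disc, radius 92 mm, top 38 mm above the bench, a 3 mm high rim at its edge (4 mm wide), a boss 20 mm wide and 6 mm high on its axis; below it 12 ratchet teeth, radius 97 mm. A holding pawl stops it turning back by more than 0.06. At the start it stands -0.03 to 0.17 from a multiple
- station_1 (a point): centre of station 1 of four, a turned ring 45 mm wide on the table's flat top, 55 mm from its axis, 90 deg apart (numbered anticlockwise); the point lies on the surface where a pot's foot stands. Turns with the table; z is up
- station_2 (a point): centre of station 2 of four, a turned ring 45 mm wide on the table's flat top, 55 mm from its axis, 90 deg apart (numbered anticlockwise); the point lies on the surface where a pot's foot stands. Turns with the table; z is up
- station_3 (a point): centre of station 3 of four, a turned ring 45 mm wide on the table's flat top, 55 mm from its axis, 90 deg apart (numbered anticlockwise); the point lies on the surface where a pot's foot stands. Turns with the table; z is up
- station_4 (a point): centre of station 4 of four, a turned ring 45 mm wide on the table's flat top, 55 mm from its axis, 90 deg apart (numbered anticlockwise); the point lies on the surface where a pot's foot stands. Turns with the table; z is up
- index_lever (a joint): angle (rad) of the ratchet lever under the table: 0 at rest, 0.593 at its stop, growing anticlockwise from above. A full stroke takes the table to its next multiple of pi/6 (three strokes bring the next station under the ram); the lever must then go right back to 0 so that its pawl drops behind the next tooth. A weak spring returns it when let go (about 1 N at the grip); a stroke takes 3 to 5 N
- lever_grip (a point): middle of the upright black grip at the lever's end: a post 16 mm thick, 42 to 98 mm above the bench (the point at 74 mm) on a 12 mm steel pin, 136 mm from the table's axis, at the right front of the press: at 235 deg anticlockwise from the frame's +x with the lever at rest, 269 deg at its stop. The lever itself lies 11 to 18 mm above the bench
- cam (a joint): angle (rad) of the eccentric cam and its handle: 0 with the handle up and leaning 20 deg back, growing as it swings over toward the front (-x of the frame) and down; 2.27 is the high point, the handle pointing to the front and 20 deg below level, where the sprung ram is lowest; past it the ram rises again; stop at 2.6. Stays where it is left. From about 1.0 on it pushes a lid; up to 8 N at the handle
- cam_handle (a point): middle of the cam handle's revolving black grip, a level bar 16 mm thick and 66 mm long along the frame's y axis, on the right side of the press head, 82 mm from the cam's axle; 64 mm from the head's middle plane. The crank rod that carries it runs 42 mm to the left of this point
- cam_axle (a point): point on the cam's axis of turning (parallel to the frame's y axis), in the plane of the cam_handle point, 172 mm above the bench
- ram_face (a point): centre of the ram's flat foot (30 mm wide) under the press head, 55 mm from the table's axis; 99.1 mm above the bench with the handle up, 86 mm at the cam's high point. The ram is the cam's sprung follower
- pot_a: brown round paste pot a with a paper band: body 42 mm wide and 38 mm high, on it a black push-on lid 36 mm wide; 54 mm high overall with the lid standing 6 mm proud, 48 mm closed; about 0.08 to 0.18 kg. Origin at the centre of its underside, z up through the lid. Absent in some runs
- lid_a (a joint): how far (m) the lid of pot a has been pushed on: 0 standing proud, 0.006 fully home, about 0.0053 after the ram has been at the cam's high point. Stiff: it takes about 22 N
- pot_b: brown round paste pot b with a paper band: body 42 mm wide and 38 mm high, on it a black push-on lid 36 mm wide; 54 mm high overall with the lid standing 6 mm proud, 48 mm closed; about 0.08 to 0.18 kg. Origin at the centre of its underside, z up through the lid. Absent in some runs
- lid_b (a joint): how far (m) the lid of pot b has been pushed on: 0 standing proud, 0.006 fully home, about 0.0053 after the ram has been at the cam's high point. Stiff: it takes about 22 N
- pot_c: brown round paste pot c with a paper band: body 42 mm wide and 38 mm high, on it a black push-on lid 36 mm wide; 54 mm high overall with the lid standing 6 mm proud, 48 mm closed; about 0.08 to 0.18 kg. Origin at the centre of its underside, z up through the lid. Absent in some runs
- lid_c (a joint): how far (m) the lid of pot c has been pushed on: 0 standing proud, 0.006 fully home, about 0.0053 after the ram has been at the cam's high point. Stiff: it takes about 22 N
- screw_tin: low open screw tin, 58 mm wide and 22 mm high, near the lamp; leave alone. Origin at its underside
- flux_pot: larger screw-capped flux pot behind the press, 47 mm wide and 41 mm high; not one of the pots to close, leave alone. Origin at its underside
- desk_lamp: fixed desk lamp, an obstacle between the robot's start and the press: round base 140 mm wide and 31 mm high, stem behind it, shade 330 to 360 mm above the bench over the base, about 130 mm long and 90 mm wide. Origin on the bench near the middle of the base
- iron_stand: fixed soldering iron stand left of the press, an obstacle: low base with a sponge (13 mm high) and the iron in its 40 mm wide wire coil, which leans up away from the robot and to the right: 10 mm beyond and 20 mm right of the origin it is 100 to 140 mm above the bench, 110 mm beyond and 65 mm right about 200 mm. Origin on the bench
Things that resemble listed ones, but are neither listed nor needed, are in the scene too. Leave any green or turquoise look-alike of the pot_a alone.

How it is judged (in metres and radians):
On the way:
1. the cam stands at its high point and the ram holds a lid down (value of joint cam above 1.9 rad and ((horizontal distance between pot_a and ram_face below 0.015 m and value of joint lid_a above 0.005 m) or (horizontal distance between pot_b and ram_face below 0.015 m and value of joint lid_b above 0.005 m) or (horizontal distance between pot_c and ram_face below 0.015 m and value of joint lid_c above 0.005 m))), for 0.1 s.
At the end, for the whole second after the job is handed in: Every pot present stands upright (tilt under 0.08 rad) on the table, its centre within 12 mm of the centre of one of the four stations, at rest, its lid pushed down by more than 5 of its 6 mm; the cam handle is back up (cam joint under 0.35) and the lever is back at rest (under 0.08 rad) ((horizontal distance between pot_a and station_1 below 0.012 m or horizontal distance between pot_a and station_2 below 0.012 m or horizontal distance between pot_a and station_3 below 0.012 m or horizontal distance between pot_a and station_4 below 0.012 m) and z of pot_a in the frame of station_1 between -0.004 and 0.006 m and angle between each of pot_a, pot_b, pot_c's own z axis and vertical below 0.08 rad and value of joint each of lid_a, lid_b, lid_c above 0.005 m and linear speed of each of pot_a, pot_b, pot_c below 0.02 m/s and (horizontal distance between pot_b and station_1 below 0.012 m or horizontal distance between pot_b and station_2 below 0.012 m or horizontal distance between pot_b and station_3 below 0.012 m or horizontal distance between pot_b and station_4 below 0.012 m) and z of pot_b in the frame of station_1 between -0.004 and 0.006 m and (horizontal distance between pot_c and station_1 below 0.012 m or horizontal distance between pot_c and station_2 below 0.012 m or horizontal distance between pot_c and station_3 below 0.012 m or horizontal distance between pot_c and station_4 below 0.012 m) and z of pot_c in the frame of station_1 between -0.004 and 0.006 m and value of joint cam below 0.35 rad and value of joint index_lever below 0.08 rad); the robot touches nothing.
It fails at once if the gripper pushes or squeezes a lid (contact force between the fingers and lid_a_c0 above 12 N or contact force between the fingers and lid_b_c0 above 12 N or contact force between the fingers and lid_c_c0 above 12 N).
It fails at once if the table is turned by hand instead of by its lever (contact force between the fingers and index_table_c1 above 2 N and (velocity of joint index_table above 0.15 rad/s or velocity of joint index_table below -0.15 rad/s)).
It fails at once if another thing on the bench is moved by more than 3 cm (distance of any of screw_tin, flux_pot from where it was at the start of the episode above 0.03 m).
Of pot_a, pot_b, pot_c only 2 to 3 are there at a start; the rules pass over those that are not, and their reading is None.
At some moment in a run one of pot_a, pot_b, pot_c may be knocked a few centimetres aside while the robot is not near it.
Once in a run the grip may slacken for a moment while it holds something.
It also fails if it takes over 210 s, if anything falls off the work surface, if the arm or the gripper's body presses on something with over 40 N, if the wrist force passes 120 N, or if a joint passes its speed limit or range.

## Robot

A 6-joint arm with a two-finger parallel gripper is mounted at the origin on a cart in front of the work surface, level with it; the furniture and walls round the work are solid. World frame = base frame: x ahead of the robot, y to its left, z up, the work surface at z = 0. Lengths are in mm, angles in rad, forces in N, time in s.
With the tool pointing down it reaches from about 275 to 725 mm from the base axis. Payload 15.9 kg.
Tool frame: the origin (TCP) lies midway between the tips of the shut fingers; the grasp point (between the pads) lies 19 mm behind it; z points along the fingers, y is the line along which they close (so a half turn about z gives the same grasp; the last joint's range is limited). The gripper opens to 85 mm and grips with 20 to 120 N. Pads are 22 mm wide; open, the fingers measure 114 mm over their backs; the gripper's body (76 mm by 85 mm) begins 54 mm behind the grasp point. The pads swing forward as they close: fully open they stand 13 mm farther back than shut.
Start: joints at [-1.209, 0.213, -0.034, 1.323, 0, 1.571], TCP at [176.972, -467.618, 231.306] pointing down, gripper open.
Joint ranges: [-2.98, 2.98], [-0.74, 1.72], [-1.14, 1.35], [-2.1, 2.04], [-1.57, 1.44], [-3.14, 3.14]. Speed limits (rad/s): [1.89, 1.89, 2.39, 2.57, 3.14, 3.14].

## Interface

Orientations are given as a unit quaternion [x, y, z, w].
In Python, from cell import env, eyes gives the robot as it stands. The module is installed in compiled form; this text tells all that it offers.
- The arm moves only by the tool carry_out, never from a script. Its arguments are lists of equal length, an entry for each row: "hand": the opening, from -1 (shut) to 1 (fully open); "dp": the shift along the tool's x, y, z in cm, a list of three; "yaw": the turn about the tool's z in rad. In form: {"hand": [hand, ...], "dp": [[tx, ty, tz], ...], "yaw": [yaw, ...]}. A call has 1 to 5 rows; each row shifts and turns the commanded pose from where the row before left it, along the tool's axes as they then stand; what a row does not reach is not made up. A row lasts 1/10 s, in which the tool goes at most 50 mm and 8.59 degrees, less where a joint would pass 70% of its speed; a pose out of reach is approached as far as the arm can. A call with a gripper value outside its range is refused whole. The fingers move at their own pace and stop on an object; the grip force is fixed at half the most. Time passes only in rows, so rows that do not move let the fingers close. It gives the time, the measured TCP pose, the force, the opening and the grip force at its end, in the units of the state.
- env.get_obs(): the state, without advancing time (a new reading comes with each control period).
- eyes.camera(name): name is "side" or "top" or "wrist"; returns a dict with "img" (480x640x3 uint8, red, green, blue), "fov_y" (degrees; the focal length in pixels is half the picture's height over the tangent of half this angle, whatever the lens; pixels are square), "cx", "cy" (the principal point, pixels), "R" (3x3) and "t" (3): a world point X has camera coordinates R X + t; the wrist camera has in their place "T_tool_cam" (4x4, takes a point from camera to tool coordinates, whose origin is the TCP and whose axes are the flange's). Camera axes: x right, y down, z forward; pixel columns grow to the right and rows downward; lengths in mm; the calibration is good to about 2 mm. A picture is of the moment at which its call begins: read the wrist's pose just before it. There is no depth.
- env.close_job(): hands the job in; it is judged then, once.
The state is a dict: "time": time; "joints": joint angles; "joint_vel": joint speeds; "tau": joint torques, N m; "tool_pos": TCP position; "tcp_rot": TCP orientation; "force": force on the tool from outside, world axes, zero at the start; "torque": the same for the moment, N m; "grip_width": finger opening in mm; "grip_force": force on a finger pad.
Only numpy, scipy, OpenCV 4.12 (cv2) and the standard library are available. Lean on these libraries where they do the work, as an engineer would, in place of code of your own. Each camera call takes 0.05 s, during which the arm holds its last target. There are 200 camera calls.

## Working session

There is one attempt and no reset: what is moved stays moved. The work goes in short steps, Python scripts to look and compute and a tool call to move; the robot and the scene stay as the last step left them, time stands still between calls to the robot, and variables do not carry over. Pictures are saved under pics/ and viewed, at most 14 in all, crops included, and the job is handed in when it is done.

Besides the shell and the picture viewer there is one more tool, called after "Call:" by a JSON object that holds its "name" and its "arguments", one argument or row to a line. carry_out: Moves the arm, as the interface text tells. Its arguments: {"type":"object","properties":{"hand":{"type":"array"},"dp":{"type":"array"},"yaw":{"type":"array"}},"required":["hand","dp","yaw"]}

```bash
mkdir -p pics; cat > h.py <<'E'
import numpy as np, cv2
from cell import env, eyes
from scipy.spatial.transform import Rotation as Ro
def snap(n,f):
    o=env.get_obs(); c=eyes.camera(n); cv2.imwrite(f'pics/{f}.png',c['img'][:,:,::-1])
    K=480/2/np.tan(np.radians(c['fov_y'])/2)
    if n=='wrist':
        T=np.eye(4);T[:3,:3]=Ro.from_quat(o['tcp_rot']).as_matrix();T[:3,3]=o['tool_pos']
        M=T@np.array(c['T_tool_cam']); R=M[:3,:3].T; t=-R@M[:3,3]
    else: R,t=np.array(c['R']),np.array(c['t'])
    np.savez(f'pics/{f}.npz',R=R,t=t,K=K,c=[c['cx'],c['cy']]); return o
def load(f):
    d=np.load(f'pics/{f}.npz'); return d['R'],d['t'],float(d['K']),d['c']
def ray(f,u,v,z):
    R,t,K,c=load(f); d=R.T@np.array([(u-c[0])/K,(v-c[1])/K,1]); C=-R.T@t
    return (C+d*(z-C[2])/d[2]).round(1)
def proj(f,X):
    R,t,K,c=load(f); p=R@np.array(X,float)+t; return (p[:2]/p[2]*K+c).round(1)
def crop(f,x0,y0,x1,y1,s,g):
    im=cv2.imread(f'pics/{f}.png')[y0:y1,x0:x1]; cv2.imwrite(f'pics/{g}.png',cv2.resize(im,None,fx=s,fy=s,interpolation=cv2.INTER_CUBIC))
E
python3 - <<'E'
from h import *
o=snap('top','top0'); snap('side','side0')
for f in('top0','side0'): 
    R,t,K,c=load(f); print(f,(-R.T@t).round(),K,c,R.round(2).tolist())
print(o)
E
```

```text
top0 [ 357.  -90. 1341.] 573.3507973196574 [324.83271367 245.02615264] [[-0.0, -1.0, 0.01], [-0.99, 0.0, -0.15], [0.15, -0.01, -0.99]]
side0 [103. 788. 682.] 552.9781514685391 [326.0697988  241.42076049] [[-0.89, -0.46, 0.03], [-0.23, 0.4, -0.89], [0.4, -0.79, -0.46]]
{'time': 0.0, 'joints': array([-1.20898110e+00,  2.13353202e-01, -3.50914867e-02,  1.32347488e+00,
       -1.68205046e-05,  1.57083997e+00]), 'joint_vel': array([ 0.00035252,  0.00082312, -0.00065011,  0.00059795,  0.00032743,
        0.00108749]), 'tau': array([-2.23382849e-03, -6.86161494e+01,  4.87118769e+01,  1.73247722e-02,
       -5.47594354e-06, -1.14639400e-05]), 'tool_pos': array([ 176.85887541, -467.30633761,  230.80477634]), 'tcp_rot': array([ 9.83684568e-01,  1.79900959e-01, -1.09332780e-04, -5.50937630e-04]), 'force': array([-0.14002705,  0.49143497,  0.78724279]), 'torque': array([-0.04462484, -0.03870068, -0.00065936]), 'grip_force': 0.0, 'grip_width': 85.70648603282915}
```

View pics/top0.png

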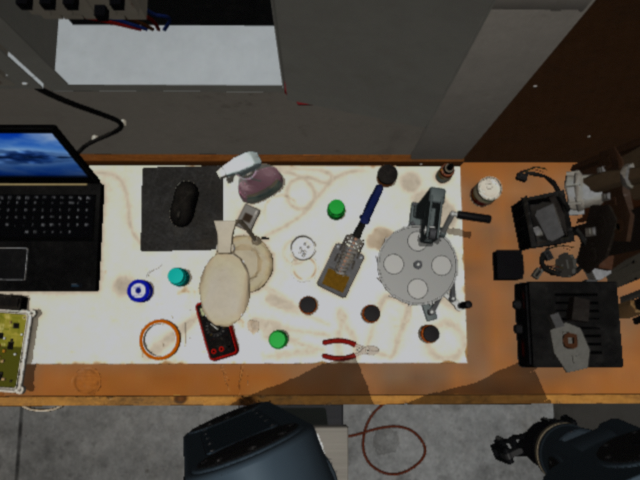

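View pics/side0.png

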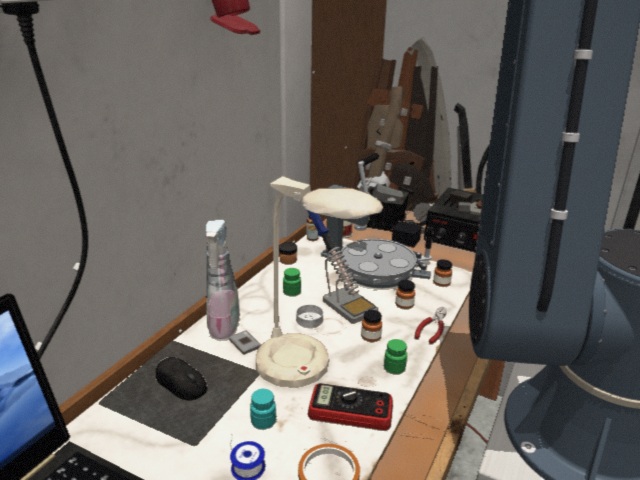

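Candidates for pots: brown ones at top pixel (308,305), (370,313), (429,333). Others: flux pot (387,175), green (336,209) and (278,339), turquoise (178,276), tan jar (487,190). I choose the three brown ones in front, with paper bands visible in the side view at (371,325), (405,293), (443,272). I'll check them in a close crop.

```bash
python3 - <<'E'
from h import *
crop('top0',290,160,490,350,4,'c1')
E
```

```text
(no output)
```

View pics/c1.png

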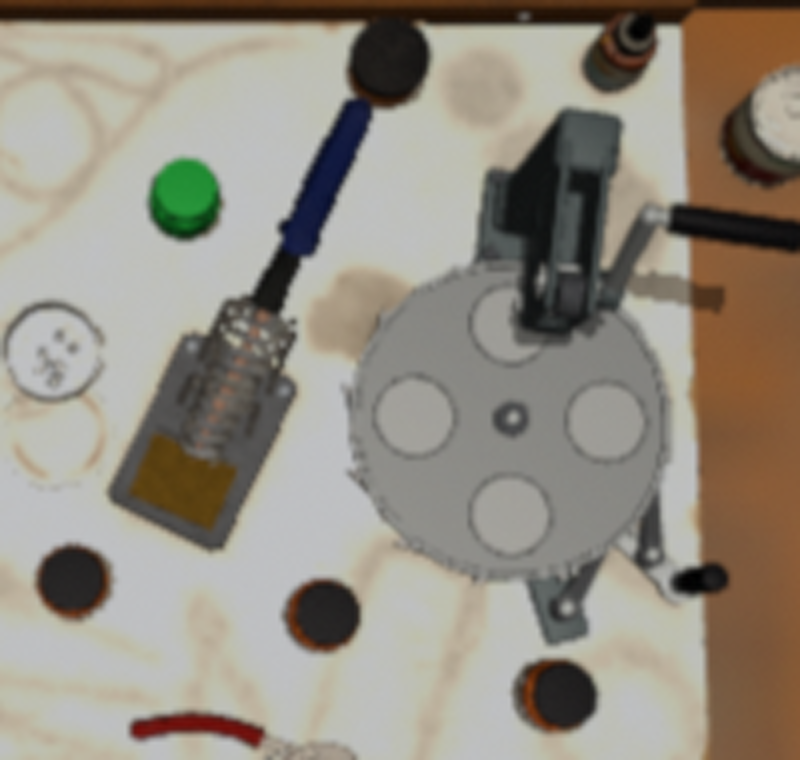

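The crop shows three brown pots with black lids at crop (73,580), (327,613) and (559,694). It also shows the table boss (512,418), four light station discs, the head, the cam handle at right and the lever grip (712,577).

```bash
python3 - <<'E'
from h import *
g=lambda x,y,z: ray('top0',290+x/4,160+y/4,z)
for n,x,y,z in [('boss',512,418,44),('sL',415,417,38),('sR',606,422,38),('sB',510,514,38),('sT',510,325,38),('A',73,580,54),('B',325,613,54),('C',559,694,54),('grip',714,577,98),('ramhandleL',675,215,250),('handend',800,232,250),('headback',590,120,188),('headfront',551,318,188),('iron foot',195,480,0),('tin',54,350,22),('flux',390,58,41),('ear',562,625,30)]: print(n,g(x,y,z))
E
```

```text
boss [ 511.6 -321.1   44. ]
sL [ 512.9 -266.5   38. ]
sR [ 509.9 -376.1   38. ]
sB [ 457.2 -319.5   38. ]
sT [ 566.2 -322.5   38. ]
A [419.5 -71.1  54. ]
B [ 400.9 -211.7   54. ]
C [ 355.9 -341.3   54. ]
grip [ 418.4 -418.8   98. ]
ramhandleL [ 586.5 -366.6  250. ]
handend [ 578.1 -427.4  250. ]
headback [ 649.6 -340.1  188. ]
headfront [ 545.8 -316.8  188. ]
iron foot [ 480.3 -141.7    0. ]
tin [554.1 -59.3  22. ]
flux [ 724.1 -255.8   41. ]
ear [ 394.7 -348.9   30. ]
```

Call:
{"name": "carry_out", "arguments": {
  "hand": [1, 1, 1, 1],
  "dp": [
    [0, 0, 0],
    [0, 0, 0],
    [0, 0, 0],
    [0, 0, 0]
  ],
  "yaw": [0.12, 0.12, 0.12, 0]
}}

```text
time: 0.5
tool_pos: [176.9, -467.5, 231.0]
tcp_rot: [1.0, -0.0, -0.0, -0.0]
force: [-0.1, 0.1, -0.5]
grip_width: 85.2
grip_force: 0.0
```

Call:
{"name": "carry_out", "arguments": {
  "hand": [1, 1, 1, 1, 1],
  "dp": [
    [3, -2.1, 0.5],
    [3, -2.1, 0.5],
    [3, -2.1, 0.5],
    [3, -2.1, 0.5],
    [3, -2.1, 0.5]
  ],
  "yaw": [0, 0, 0, 0, 0]
}}

```text
time: 1.0
tool_pos: [327.8, -361.3, 206.1]
tcp_rot: [1.0, 0.003, -0.0, -0.0]
force: [-0.2, -0.9, -0.5]
grip_width: 85.4
grip_force: 0.0
```

Call:
{"name": "carry_out", "arguments": {
  "hand": [1, 1, 1],
  "dp": [
    [3, -2.1, 0.5],
    [0, 0, 0],
    [0, 0, 0]
  ],
  "yaw": [0, 0, 0]
}}

```text
time: 1.3
tool_pos: [357.0, -340.8, 201.0]
tcp_rot: [1.0, 0.003, -0.0, -0.0]
force: [-0.0, 0.6, 0.2]
grip_width: 85.3
grip_force: 0.0
```

```bash
python3 - <<'E'
from h import *
o=snap('wrist','w1'); print(o['tool_pos'],o['tcp_rot'],o['joints'])
for P in [(355.9,-341.3,54),(511.6,-320.5,44),(457,-319.5,38)]: print(proj('w1',P))
E
```

```text
[ 357.02587188 -340.77844705  201.03486831] [ 9.99994618e-01  3.26221680e-03 -3.01784396e-04 -1.73973080e-04] [-7.62011829e-01  2.07752707e-01 -1.17375325e-01  1.24634462e+00
 -1.67176843e-04  2.37305644e+00]
[316.1 222.9]
[288.9  14.1]
[289.4  94.8]
```

View pics/w1.png

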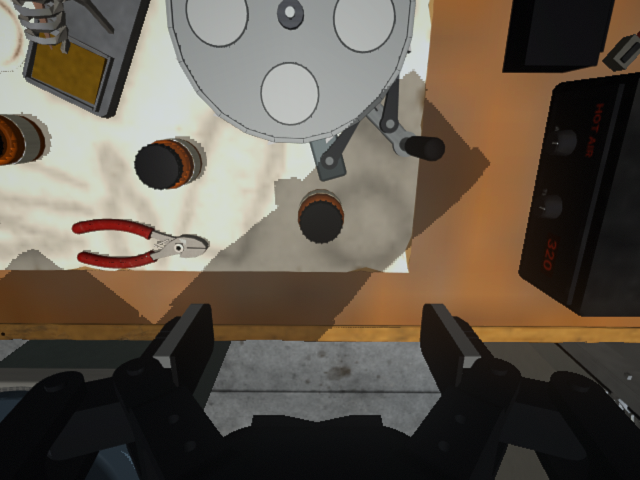

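The wrist view shows pot C's lid at (320,222), pot B's at (158,165), the front station at (290,93), the boss at (289,13) and the lever grip top at (429,149). All of them match the projections.

```bash
python3 - <<'E'
from h import *
R,t,K,c=load('w1'); print('cam',-R.T@t,'fwd',R[2])
for n,u,v,z in [('C',320,222,54),('B',158,165,54),('front',290,93.5,38),('boss',289,12,44),('grip',430,149,98),('sL',217,10,38),('sR',365,15,38),('ear',330,160,32)]: print(n,ray('w1',u,v,z))
E
```

```text
cam [ 432.61158997 -341.09417606  344.07642107] fwd [-0.29988273 -0.00219331 -0.95397355]
C [ 356.7 -344.5   54. ]
B [ 403.  -214.8   54. ]
front [ 457.9 -320.    38. ]
boss [ 513.  -320.6   44. ]
grip [ 419.  -417.1   98. ]
sL [ 515.6 -266.4   38. ]
sR [ 512.9 -377.1   38. ]
ear [ 405.8 -352.9   32. ]
```

Call:
{"name": "carry_out", "arguments": {
  "hand": [1, 1, 1, 1, 1],
  "dp": [
    [0, 0, 0],
    [0, 0, 0],
    [0, 0, 0],
    [0, 0, 0],
    [0, 0, 0]
  ],
  "yaw": [-0.143, -0.143, -0.143, -0.143, -0.143]
}}

```text
time: 1.85
tool_pos: [355.8, -342.2, 201.5]
tcp_rot: [0.935, 0.353, -0.0, 0.0]
force: [0.4, -0.6, -0.3]
grip_width: 85.0
grip_force: 0.0
```

Call:
{"name": "carry_out", "arguments": {
  "hand": [1, 1, 1, 1, 1],
  "dp": [
    [0, 0, 0],
    [0, 0, 0],
    [0, 0, 0],
    [0, 0, 0],
    [0, 0, 0]
  ],
  "yaw": [-0.143, -0.143, -0.143, -0.143, -0.143]
}}

```text
time: 2.35
tool_pos: [355.8, -342.2, 201.5]
tcp_rot: [0.753, 0.658, -0.0, 0.0]
force: [0.1, 0.1, 0.5]
grip_width: 85.1
grip_force: 0.0
```

Call:
{"name": "carry_out", "arguments": {
  "hand": [1, 1, 1, 1, 1],
  "dp": [
    [0, 0, 0],
    [0, 0, 0],
    [0, 0, 0],
    [0, 0, 0],
    [0, 0, 0]
  ],
  "yaw": [-0.143, -0.143, -0.143, -0.143, -0.143]
}}

```text
time: 2.85
tool_pos: [355.8, -342.2, 201.5]
tcp_rot: [0.475, 0.88, -0.0, 0.0]
force: [-0.2, 0.3, -0.1]
grip_width: 85.7
grip_force: 0.0
```

Call:
{"name": "carry_out", "arguments": {
  "hand": [1, 1, 1, 1, 1],
  "dp": [
    [0, 0, 0],
    [0, 0, 0],
    [0, 0, 0],
    [0, 0, 0],
    [0, 0, 0]
  ],
  "yaw": [-0.143, -0.143, -0.143, -0.143, -0.143]
}}

```text
time: 3.35
tool_pos: [355.8, -342.2, 201.5]
tcp_rot: [0.137, 0.991, -0.0, 0.0]
force: [-0.2, -0.3, -0.2]
grip_width: 86.0
grip_force: 0.0
```

Call:
{"name": "carry_out", "arguments": {
  "hand": [1, 1, 1],
  "dp": [
    [0, 0, 0],
    [0, 0, 0],
    [0, 0, 0]
  ],
  "yaw": [-0.143, -0.132, 0]
}}

```text
time: 3.65
tool_pos: [355.9, -342.1, 201.5]
tcp_rot: [0.001, 1.0, -0.0, 0.0]
force: [0.3, -0.7, -0.3]
grip_width: 85.4
grip_force: 0.0
```

Call:
{"name": "carry_out", "arguments": {
  "hand": [1, 1, 1, 1, 1],
  "dp": [
    [0, 0, 4.3],
    [0, 0, 4.3],
    [0, 0, 4.3],
    [0, 0, 4.3],
    [0, 0, 2.4]
  ],
  "yaw": [0, 0, 0, 0, 0]
}}

```text
time: 4.15
tool_pos: [354.9, -340.6, 2.5]
tcp_rot: [0.005, 1.0, 0.001, -0.001]
force: [-0.6, -0.8, 0.8]
grip_width: 85.5
grip_force: 0.0
```

Call:
{"name": "carry_out", "arguments": {
  "hand": [-1, -1, -1, -1, -1],
  "dp": [
    [0, 0, 0],
    [0, 0, 0],
    [0, 0, 0],
    [0, 0, 0],
    [0, 0, 0]
  ],
  "yaw": [0, 0, 0, 0, 0]
}}

```text
time: 4.65
tool_pos: [357.6, -342.5, 7.3]
tcp_rot: [0.003, 1.0, -0.001, 0.001]
force: [-2.5, 0.9, 9.1]
grip_width: 41.3
grip_force: 59.5
```

Call:
{"name": "carry_out", "arguments": {
  "hand": [-1, -1, -1, -1, -1],
  "dp": [
    [0, 0, 0],
    [0, 0, 0],
    [0, 0, 0],
    [0, 0, 0],
    [0, 0, 0]
  ],
  "yaw": [0, 0, 0, 0, 0]
}}

```text
time: 5.15
tool_pos: [357.6, -342.5, 7.3]
tcp_rot: [0.003, 1.0, -0.001, 0.001]
force: [-2.0, -0.1, 8.8]
grip_width: 40.3
grip_force: 59.5
```

Call:
{"name": "carry_out", "arguments": {
  "hand": [-1, -1, -1, -1, -1],
  "dp": [
    [0, 0, -1],
    [0, 0, -2],
    [0, 0, -3],
    [0, 0, -3],
    [0, 0, -1]
  ],
  "yaw": [0, 0, 0, 0, 0]
}}

```text
time: 5.65
tool_pos: [358.0, -342.6, 109.5]
tcp_rot: [0.003, 1.0, -0.002, 0.002]
force: [0.1, 0.6, -2.4]
grip_width: 40.5
grip_force: 60.8
```

Call:
{"name": "carry_out", "arguments": {
  "hand": [-1, -1, -1, -1, -1],
  "dp": [
    [-2, 0.5, 0],
    [-3, 0.7, 0],
    [-3, 0.7, 0],
    [-2, 0.35, 0],
    [0, 0, 0]
  ],
  "yaw": [0, 0, 0, 0, 0]
}}

```text
time: 6.15
tool_pos: [459.0, -318.7, 105.5]
tcp_rot: [0.002, 1.0, -0.0, 0.0]
force: [-0.1, 0.0, -2.1]
grip_width: 40.5
grip_force: 60.8
```

Call:
{"name": "carry_out", "arguments": {
  "hand": [-1, -1],
  "dp": [
    [0, 0, 0],
    [0, 0, 0]
  ],
  "yaw": [0, 0]
}}

```text
time: 6.35
tool_pos: [456.1, -319.4, 105.4]
tcp_rot: [0.003, 1.0, 0.0, -0.0]
force: [-0.3, -0.3, -1.4]
grip_width: 40.7
grip_force: 60.8
```

```bash
python3 - <<'E'
from h import *
o=snap('top','top1'); snap('side','side1'); print(o['tool_pos'],o['force'],o['grip_width'])
import cv2
crop('top1',290,160,490,350,2.6,'a'); crop('side1',300,170,500,350,2.7,'b')
a=cv2.imread('pics/a.png');b=cv2.imread('pics/b.png');h=min(len(a),len(b));ab=np.hstack([a[:h],b[:h]]);cv2.imwrite('pics/ab1.png',cv2.resize(ab,None,fx=800/ab.shape[1],fy=800/ab.shape[1]))
E
```

```text
[ 456.10042943 -319.36932421  105.42148754] [-0.25743845 -0.30216029 -1.36143725] 40.65634187829132
```

View pics/ab1.png

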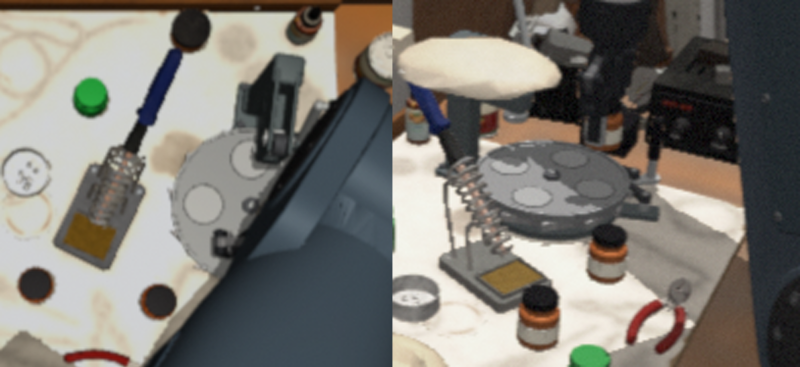

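The side view shows the pot held upright over the table, and the other two are undisturbed. Next I lower and release it.

Call:
{"name": "carry_out", "arguments": {
  "hand": [-1, -1, -1, -1, -1],
  "dp": [
    [-0.1, 0, 2],
    [0, 0, 2],
    [0, 0, 1.3],
    [0, 0, 0.6],
    [0, 0, 0]
  ],
  "yaw": [0, 0, 0, 0, 0]
}}

```text
time: 6.95
tool_pos: [457.5, -319.4, 46.3]
tcp_rot: [0.003, 1.0, 0.0, -0.0]
force: [1.1, -1.0, -2.1]
grip_width: 40.6
grip_force: 60.9
```

Call:
{"name": "carry_out", "arguments": {
  "hand": [-0.1, 0.1, 0.3, 0.4, 0.4],
  "dp": [
    [0, 0, 0],
    [0, 0, 0],
    [0, 0, 0],
    [0, 0, 0],
    [0, 0, 0]
  ],
  "yaw": [0, 0, 0, 0, 0]
}}

```text
time: 7.45
tool_pos: [457.9, -319.3, 46.4]
tcp_rot: [0.002, 1.0, -0.0, 0.0]
force: [-0.3, -0.5, 1.2]
grip_width: 59.8
grip_force: 0.0
```

Call:
{"name": "carry_out", "arguments": {
  "hand": [0.4, 0.4, 0.4, 0.4, 0.4],
  "dp": [
    [0, 0, -1],
    [0, 0, -3],
    [0, 0, -4],
    [0, 0, -4],
    [0, 0, 0]
  ],
  "yaw": [0, 0, 0, 0, 0]
}}

```text
time: 7.95
tool_pos: [459.9, -320.7, 172.4]
tcp_rot: [0.002, 1.0, -0.002, 0.003]
force: [-0.4, 0.1, -0.8]
grip_width: 59.7
grip_force: 0.0
```

Call:
{"name": "carry_out", "arguments": {
  "hand": [0.3, 0.3, 0.3, 0.3, 0.3],
  "dp": [
    [1.1, -2.4, 0],
    [1.1, -2.4, 0],
    [1.1, -2.4, 0],
    [0.9, -2.5, 0],
    [0, 0, 0]
  ],
  "yaw": [0, 0, 0, 0, 0]
}}

```text
time: 8.45
tool_pos: [414.2, -418.4, 166.6]
tcp_rot: [0.004, 1.0, -0.0, -0.0]
force: [-0.6, 0.3, -0.0]
grip_width: 55.4
grip_force: 0.0
```

Call:
{"name": "carry_out", "arguments": {
  "hand": [0.3, 0.3, 0.3, 0.3, 0.3],
  "dp": [
    [0, 0, 0],
    [0, 0, 0],
    [0, 0, 0],
    [0, 0, 0],
    [0, 0, 0]
  ],
  "yaw": [-0.14, -0.14, -0.14, -0.14, -0.14]
}}

```text
time: 8.95
tool_pos: [415.6, -415.5, 166.7]
tcp_rot: [-0.343, 0.939, 0.0, 0.0]
force: [0.3, -0.6, 0.1]
grip_width: 55.5
grip_force: 0.0
```

Call:
{"name": "carry_out", "arguments": {
  "hand": [0.3, 0.3, 0.3],
  "dp": [
    [0, 0, 0],
    [0, 0, 0],
    [0, 0, 0]
  ],
  "yaw": [-0.094, 0, 0]
}}

```text
time: 9.25
tool_pos: [415.6, -415.7, 166.6]
tcp_rot: [-0.383, 0.924, -0.0, 0.0]
force: [-0.2, -0.2, -0.5]
grip_width: 55.7
grip_force: 0.0
```

```bash
cat >> h.py <<'E'
def go(x,y,z=None):
    o=env.get_obs(); p=o['tool_pos']; M=Ro.from_quat(o['tcp_rot']).as_matrix(); z=p[2] if z is None else z
    th=np.degrees(np.arctan2(M[1,0],M[0,0])); print('pos',p.round(1),'theta',th.round(1),'dp cm',(M.T@(np.array([x,y,z])-p)/10).round(2),'F',o['force'].round(1))
E
python3 - <<'E'
from h import *
go(418,-418,58)
E
```

```text
pos [ 415.6 -415.7  166.6] theta -134.9 dp cm [-1.000e-02 -3.300e-01  1.086e+01] F [-0.2 -0.2 -0.5]
```

Call:
{"name": "carry_out", "arguments": {
  "hand": [0.3, 0.3, 0.3, 0.3, 0.3],
  "dp": [
    [0, -0.33, 3],
    [0, 0, 3],
    [0, 0, 3],
    [0, 0, 1.9],
    [0, 0, 0]
  ],
  "yaw": [0, 0, 0, 0, 0]
}}

```text
time: 9.75
tool_pos: [416.5, -417.0, 54.9]
tcp_rot: [-0.383, 0.924, 0.002, -0.001]
force: [-0.2, 0.3, -0.0]
grip_width: 55.4
grip_force: 0.0
```

Call:
{"name": "carry_out", "arguments": {
  "hand": [-0.2, -0.39, -0.39, -0.39, -0.39],
  "dp": [
    [0, 0, 0],
    [0, 0, 0],
    [0, 0, 0],
    [0, 0, 0],
    [0, 0, 0]
  ],
  "yaw": [0, 0, 0, 0, 0]
}}

```text
time: 10.25
tool_pos: [417.9, -418.6, 57.8]
tcp_rot: [-0.384, 0.923, -0.0, 0.0]
force: [-0.0, 0.1, 0.0]
grip_width: 25.9
grip_force: 0.0
```

```bash
python3 - <<'E'
from h import *
go(418,-418,58); snap('wrist','w2'); print(proj('w2',[418,-418,98]))
E
```

```text
pos [ 417.9 -418.6   57.8] theta -134.8 dp cm [-0.05  0.04 -0.02] F [-0.   0.1  0. ]
[317.4 368.6]
```

View pics/w2.png

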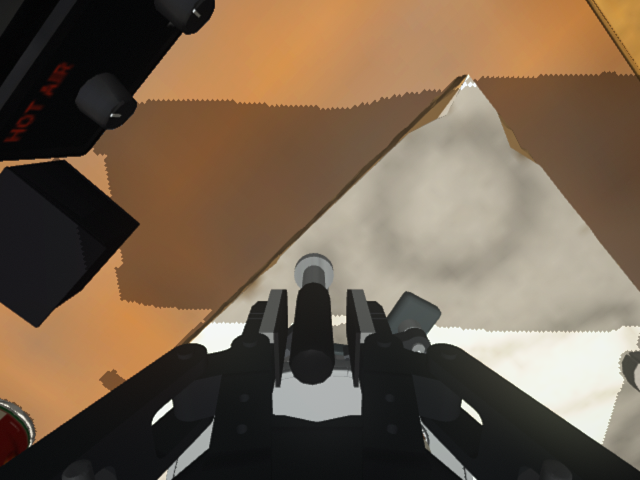

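The post sits centred between the pads at (314,362). First stroke.

Call:
{"name": "carry_out", "arguments": {
  "hand": [-0.39, -0.39, -0.39, -0.39, -0.39],
  "dp": [
    [-0.01, -0.81, 0],
    [-0.01, -0.81, 0],
    [-0.01, -0.81, 0],
    [-0.01, -0.81, 0],
    [-0.01, -0.81, 0]
  ],
  "yaw": [-0.0593, -0.0593, -0.0593, -0.0593, -0.0593]
}}

```text
time: 10.8
tool_pos: [449.9, -442.8, 57.2]
tcp_rot: [-0.518, 0.856, 0.0, -0.0]
force: [-0.6, 1.8, 0.0]
grip_width: 26.2
grip_force: 1.0
```

Call:
{"name": "carry_out", "arguments": {
  "hand": [-0.39, -0.39, -0.39, -0.39, -0.39],
  "dp": [
    [-0.01, -0.81, 0],
    [-0.01, -0.81, 0],
    [-0.01, -0.81, 0],
    [-0.01, -0.81, 0],
    [-0.01, -0.81, 0]
  ],
  "yaw": [-0.0593, -0.0593, -0.0593, -0.0593, -0.0593]
}}

```text
time: 11.3
tool_pos: [487.6, -456.6, 57.1]
tcp_rot: [-0.638, 0.77, 0.001, -0.0]
force: [-2.6, 1.8, 0.5]
grip_width: 26.0
grip_force: 1.1
```

Call:
{"name": "carry_out", "arguments": {
  "hand": [-0.39, -0.39, -0.39],
  "dp": [
    [0, -0.6, 0],
    [0, 0, 0],
    [0, 0, 0]
  ],
  "yaw": [0, 0, 0]
}}

```text
time: 11.6
tool_pos: [493.4, -457.9, 57.2]
tcp_rot: [-0.637, 0.771, 0.0, -0.0]
force: [-1.0, 0.5, -0.2]
grip_width: 26.1
grip_force: 0.5
```

```bash
python3 - <<'E'
from h import *
p=env.get_obs()['tool_pos'][:2]-[512,-320.6]; print(np.hypot(*p),np.degrees(np.arctan2(p[1],p[0]))%360)
go(418,-418,58); snap('top','top2'); crop('top2',340,180,490,330,4,'t2'); snap('wrist','w3')
import cv2; a=cv2.imread('pics/t2.png'); b=cv2.imread('pics/w3.png'); b=cv2.resize(b[200:480,200:440],None,fx=0.9,fy=.9); a[:b.shape[0],600-b.shape[1]:]=b; cv2.imwrite('pics/t2.png',a)
E
```

```text
138.56587871062948 262.29218966233395
pos [ 493.4 -457.9   57.2] theta -100.9 dp cm [-2.5   8.16 -0.08] F [-1.   0.5 -0.2]
```

View pics/t2.png

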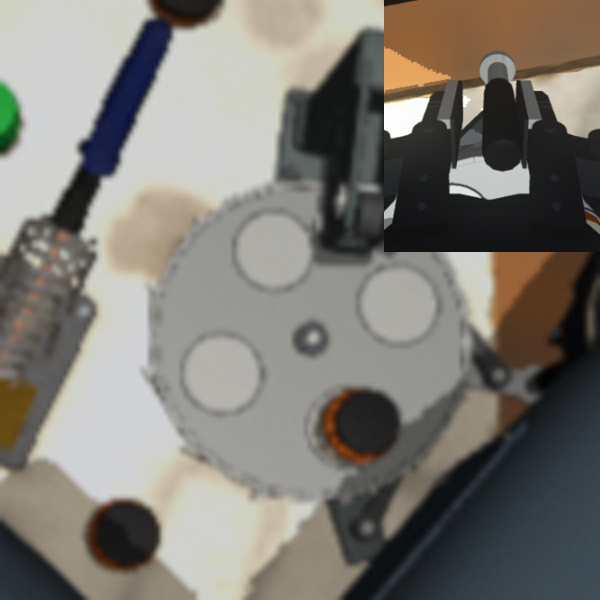

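The table has turned: boss (311,338), stations (272,250), (398,305), (222,374), and pot lid (367,424).

```bash
python3 - <<'E'
from h import *
g=lambda x,y,z: ray('top2',340+x/4,180+y/4,z)[:2]
c=g(311,338,44);print(c)
for s in [(272,250),(398,305),(222,374)]:
    d=g(*s,38)-c; print(g(*s,38),np.hypot(*d),np.degrees(np.arctan2(d[1],d[0])))
P=g(367,424,92); d=P-c; print(P,np.hypot(*d),np.degrees(np.arctan2(d[1],d[0])))
E
```

```text
[ 511.6 -320.5]
[ 563.3 -300.4] 55.469811609559244 21.245157259271185
[ 531.3 -372.2] 55.32612402834665 -69.14093359724392
[ 491.6 -270.1] 54.22324224905772 111.64443514071401
[ 458.5 -341.4] 57.065050600170345 -158.51555059033
```

Call:
{"name": "carry_out", "arguments": {
  "hand": [-0.39, -0.39, -0.39, -0.39, -0.39],
  "dp": [
    [-0.05, 0.93, 0],
    [-0.05, 0.93, 0],
    [-0.05, 0.93, 0],
    [-0.05, 0.93, 0],
    [-0.05, 0.93, 0]
  ],
  "yaw": [0.0593, 0.0593, 0.0593, 0.0593, 0.0593]
}}

```text
time: 12.2
tool_pos: [449.6, -441.5, 57.5]
tcp_rot: [-0.515, 0.857, -0.0, 0.0]
force: [0.9, -0.1, 0.0]
grip_width: 26.0
grip_force: 0.1
```

Call:
{"name": "carry_out", "arguments": {
  "hand": [-0.39, -0.39, -0.39, -0.39, -0.39],
  "dp": [
    [-0.05, 0.93, 0],
    [-0.05, 0.93, 0],
    [-0.05, 0.93, 0],
    [-0.05, 0.93, 0],
    [-0.05, 0.93, 0]
  ],
  "yaw": [0.0593, 0.0593, 0.0593, 0.0593, 0.0593]
}}

```text
time: 12.7
tool_pos: [415.0, -414.6, 58.2]
tcp_rot: [-0.383, 0.924, -0.002, 0.001]
force: [50.1, -37.4, -34.5]
grip_width: 26.5
grip_force: 30.7
```

Call:
{"name": "carry_out", "arguments": {
  "hand": [-0.39, -0.39],
  "dp": [
    [0, 0, 0],
    [0, 0, 0]
  ],
  "yaw": [0, 0]
}}

```text
time: 12.9
tool_pos: [415.7, -415.5, 58.6]
tcp_rot: [-0.384, 0.923, -0.003, 0.001]
force: [14.5, -14.6, -6.5]
grip_width: 26.0
grip_force: 9.9
```

```bash
cat >> h.py <<'E'
def pol():
    p=env.get_obs()['tool_pos'][:2]-[511.8,-320.5]; print('r',np.hypot(*p).round(1),'ang',(np.degrees(np.arctan2(p[1],p[0]))%360).round(1)); go(*env.get_obs()['tool_pos'])
E
python3 - <<'E'
from h import *
pol()
E
```

```text
r 135.1 ang 224.7
pos [ 415.7 -415.5   58.6] theta -134.8 dp cm [0. 0. 0.] F [ 14.5 -14.6  -6.5]
```

Call:
{"name": "carry_out", "arguments": {
  "hand": [-0.39, -0.39, -0.39, -0.39, -0.39],
  "dp": [
    [-0.03, -0.98, 0],
    [-0.03, -0.98, 0],
    [-0.03, -0.98, 0],
    [-0.03, -0.98, 0],
    [-0.03, -0.98, 0]
  ],
  "yaw": [-0.0593, -0.0593, -0.0593, -0.0593, -0.0593]
}}

```text
time: 13.4
tool_pos: [452.7, -442.3, 57.5]
tcp_rot: [-0.517, 0.856, -0.0, -0.0]
force: [-1.9, 1.2, 1.1]
grip_width: 26.0
grip_force: 1.1
```

Call:
{"name": "carry_out", "arguments": {
  "hand": [-0.39, -0.39, -0.39, -0.39, -0.39],
  "dp": [
    [-0.03, -0.98, 0],
    [-0.03, -0.98, 0],
    [-0.03, -0.98, 0],
    [-0.03, -0.98, 0],
    [-0.03, -0.68, 0]
  ],
  "yaw": [-0.0593, -0.0593, -0.0593, -0.0593, -0.0593]
}}

```text
time: 13.9
tool_pos: [496.2, -457.3, 57.3]
tcp_rot: [-0.638, 0.77, 0.0, 0.0]
force: [-2.9, 3.3, 0.6]
grip_width: 25.8
grip_force: 3.0
```

Call:
{"name": "carry_out", "arguments": {
  "hand": [-0.39, -0.39, -0.39],
  "dp": [
    [0, 0, 0],
    [0, 0, 0],
    [0, 0, 0]
  ],
  "yaw": [0, 0, 0]
}}

```text
time: 14.2
tool_pos: [495.8, -457.4, 57.4]
tcp_rot: [-0.637, 0.771, -0.0, 0.0]
force: [-0.2, 1.2, -1.2]
grip_width: 26.5
grip_force: 0.7
```

```bash
python3 - <<'E'
from h import *
pol()
E
```

```text
r 137.9 ang 263.4
pos [ 495.8 -457.4   57.4] theta -100.9 dp cm [0. 0. 0.] F [-0.2  1.2 -1.2]
```

Call:
{"name": "carry_out", "arguments": {
  "hand": [-0.39, -0.39, -0.39, -0.39, -0.39],
  "dp": [
    [-0.03, 0.98, 0],
    [-0.03, 0.98, 0],
    [-0.03, 0.98, 0],
    [-0.03, 0.98, 0],
    [-0.03, 0.98, 0]
  ],
  "yaw": [0.0593, 0.0593, 0.0593, 0.0593, 0.0593]
}}

```text
time: 14.7
tool_pos: [449.6, -441.3, 57.6]
tcp_rot: [-0.515, 0.857, -0.0, 0.0]
force: [0.6, -0.5, 0.2]
grip_width: 26.2
grip_force: 0.1
```

Call:
{"name": "carry_out", "arguments": {
  "hand": [-0.39, -0.39, -0.39, -0.39, -0.39],
  "dp": [
    [-0.03, 0.98, 0],
    [-0.03, 0.98, 0],
    [-0.03, 0.98, 0],
    [-0.03, 0.8, 0],
    [-0.03, 0.5, 0]
  ],
  "yaw": [0.0593, 0.0593, 0.0593, 0.0593, 0.0593]
}}

```text
time: 15.2
tool_pos: [415.3, -416.5, 57.7]
tcp_rot: [-0.383, 0.924, -0.0, 0.0]
force: [1.0, 0.0, -0.7]
grip_width: 26.4
grip_force: 0.8
```

Call:
{"name": "carry_out", "arguments": {
  "hand": [-0.39, -0.39, -0.39],
  "dp": [
    [0, 0, 0],
    [0, 0, 0],
    [0, 0, 0]
  ],
  "yaw": [0, 0, 0]
}}

```text
time: 15.5
tool_pos: [415.8, -416.8, 57.4]
tcp_rot: [-0.385, 0.923, -0.0, 0.0]
force: [0.3, 0.1, 0.1]
grip_width: 26.0
grip_force: 0.0
```

```bash
python3 - <<'E'
from h import *
pol()
E
```

```text
r 136.0 ang 225.1
pos [ 415.8 -416.8   57.4] theta -134.7 dp cm [0. 0. 0.] F [0.3 0.1 0.1]
```

Call:
{"name": "carry_out", "arguments": {
  "hand": [-0.39, -0.39, -0.39, -0.39, -0.39],
  "dp": [
    [-0.03, -0.98, 0],
    [-0.03, -0.98, 0],
    [-0.03, -0.98, 0],
    [-0.03, -0.98, 0],
    [-0.03, -0.98, 0]
  ],
  "yaw": [-0.0593, -0.0593, -0.0593, -0.0593, -0.0593]
}}

```text
time: 16.0
tool_pos: [455.2, -445.5, 57.1]
tcp_rot: [-0.518, 0.855, 0.0, -0.0]
force: [-0.7, 2.8, 1.1]
grip_width: 26.2
grip_force: 1.1
```

Call:
{"name": "carry_out", "arguments": {
  "hand": [-0.39, -0.39, -0.39, -0.39, -0.39],
  "dp": [
    [-0.03, -0.98, 0],
    [-0.03, -0.98, 0],
    [-0.03, -0.98, 0],
    [-0.03, -0.98, 0],
    [-0.03, -0.68, 0]
  ],
  "yaw": [-0.0593, -0.0593, -0.0593, -0.0593, -0.0593]
}}

```text
time: 16.5
tool_pos: [496.5, -460.0, 56.4]
tcp_rot: [-0.639, 0.77, 0.002, -0.001]
force: [-45.7, 14.8, 22.8]
grip_width: 26.1
grip_force: 24.2
```

Call:
{"name": "carry_out", "arguments": {
  "hand": [-0.39, -0.39, -0.39],
  "dp": [
    [0, 0, 0],
    [0, 0, 0],
    [0, 0, 0]
  ],
  "yaw": [0, 0, 0]
}}

```text
time: 16.8
tool_pos: [495.8, -459.9, 56.3]
tcp_rot: [-0.638, 0.77, 0.003, -0.001]
force: [-15.8, 5.1, 5.2]
grip_width: 26.2
grip_force: 8.6
```

```bash
python3 - <<'E'
from h import *
pol()
E
```

```text
r 140.3 ang 263.4
pos [ 495.8 -459.9   56.3] theta -100.8 dp cm [0. 0. 0.] F [-15.8   5.1   5.2]
```

Call:
{"name": "carry_out", "arguments": {
  "hand": [-0.39, -0.39, -0.39, -0.39, -0.39],
  "dp": [
    [-0.07, 0.98, 0],
    [-0.07, 0.98, 0],
    [-0.07, 0.98, 0],
    [-0.07, 0.98, 0],
    [-0.07, 0.98, 0]
  ],
  "yaw": [0.0593, 0.0593, 0.0593, 0.0593, 0.0593]
}}

```text
time: 17.3
tool_pos: [452.4, -442.7, 57.1]
tcp_rot: [-0.516, 0.857, 0.0, -0.0]
force: [-0.2, -0.2, 0.2]
grip_width: 26.2
grip_force: 0.2
```

Call:
{"name": "carry_out", "arguments": {
  "hand": [-0.39, -0.39, -0.39, -0.39, -0.39],
  "dp": [
    [-0.07, 0.98, 0],
    [-0.07, 0.98, 0],
    [-0.07, 0.98, 0],
    [-0.07, 0.98, 0],
    [-0.07, 0.68, 0]
  ],
  "yaw": [0.0593, 0.0593, 0.0593, 0.0593, 0.0593]
}}

```text
time: 17.8
tool_pos: [416.6, -414.1, 57.3]
tcp_rot: [-0.384, 0.923, -0.0, 0.0]
force: [19.3, -16.7, -2.2]
grip_width: 26.0
grip_force: 14.1
```

Call:
{"name": "carry_out", "arguments": {
  "hand": [-0.39, -0.39, 0, 0.3, 0.3],
  "dp": [
    [0, 0, 0],
    [0, 0, 0],
    [0, 0, 0],
    [0, 0, 0],
    [0, 0, 0]
  ],
  "yaw": [0, 0, 0, 0, 0]
}}

```text
time: 18.3
tool_pos: [416.7, -414.0, 57.1]
tcp_rot: [-0.385, 0.923, 0.0, -0.0]
force: [0.6, 0.4, -0.4]
grip_width: 55.9
grip_force: 0.0
```

Call:
{"name": "carry_out", "arguments": {
  "hand": [0.3, 0.3, 0.3, 0.3, 0.3],
  "dp": [
    [0, 0, -2],
    [0, 0, -4],
    [0, 0, -4],
    [0, 0, -2],
    [0, 0, 0]
  ],
  "yaw": [0, 0, 0, 0, 0]
}}

```text
time: 18.8
tool_pos: [417.9, -415.2, 180.4]
tcp_rot: [-0.385, 0.923, -0.002, 0.001]
force: [0.1, -1.2, -0.5]
grip_width: 55.3
grip_force: 0.0
```

Call:
{"name": "carry_out", "arguments": {
  "hand": [1, 1, 1, 1, 1],
  "dp": [
    [0, 0, 0],
    [0, 0, 0],
    [0, 0, 0],
    [0, 0, 0],
    [0, 0, 0]
  ],
  "yaw": [0.14, 0.14, 0.14, 0.14, 0.14]
}}

```text
time: 19.3
tool_pos: [416.5, -413.8, 176.2]
tcp_rot: [-0.042, 0.999, 0.001, -0.001]
force: [-0.1, 0.3, -0.0]
grip_width: 85.5
grip_force: 0.0
```

Call:
{"name": "carry_out", "arguments": {
  "hand": [1, 1, 1, 1, 1],
  "dp": [
    [0, 3, 0],
    [0, 4, 0],
    [0, 4, 0],
    [0, 4, 0],
    [0, 4, 0]
  ],
  "yaw": [0.09, 0, 0, 0, 0]
}}

```text
time: 19.8
tool_pos: [413.5, -222.6, 176.3]
tcp_rot: [0.0, 1.0, 0.0, -0.001]
force: [0.9, 0.5, -0.0]
grip_width: 84.9
grip_force: 0.0
```

```bash
python3 - <<'E'
from h import *
pol(); snap('top','top3'); go(403,-213.5)
crop('top3',290,160,490,350,4,'t3')
E
```

```text
r 138.7 ang 135.1
pos [ 413.5 -222.6  176.3] theta 179.9 dp cm [0. 0. 0.] F [ 0.9  0.5 -0. ]
pos [ 413.2 -218.1  176.5] theta -180.0 dp cm [1.02 0.47 0.  ] F [ 3.7 -0.3  1.2]
```

View pics/t3.png

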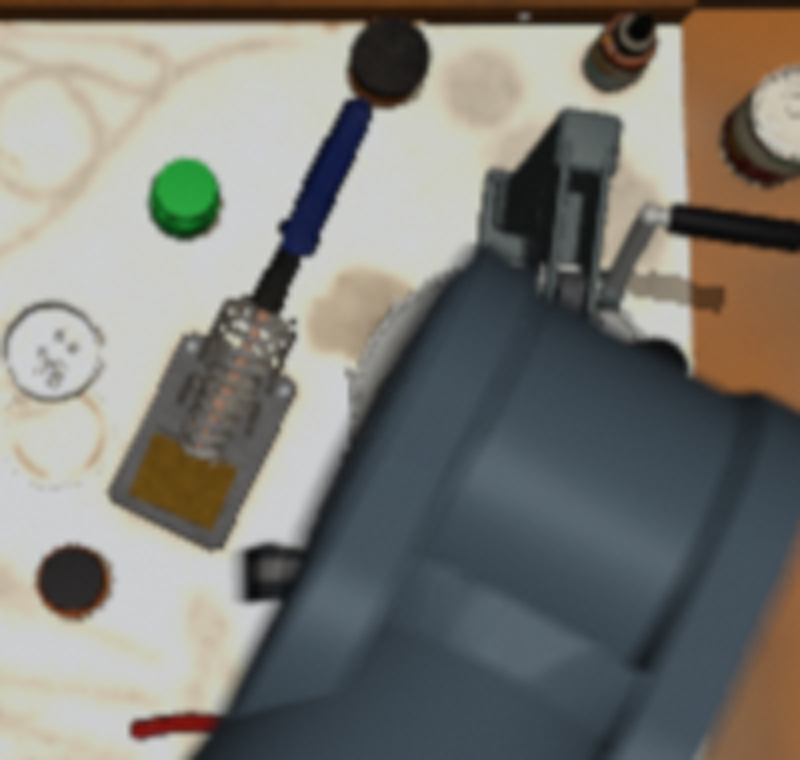

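```bash
cat >> h.py <<'E'
def orange(f,x0,y0,x1,y1):
    im=cv2.imread(f'pics/{f}.png'); h=cv2.cvtColor(im,cv2.COLOR_BGR2HSV)
    m=cv2.inRange(h,(5,140,40),(16,255,255)); m2=np.zeros_like(m); m2[y0:y1,x0:x1]=m[y0:y1,x0:x1]
    n,l,s,c=cv2.connectedComponentsWithStats(m2); return [(s[i][:5].tolist(),c[i].round(1).tolist()) for i in range(1,n) if s[i][4]>25]
E
python3 - <<'E'
from h import *
snap('side','side2'); 
for f in('side0','side2'): print(orange(f,330,220,470,350))
go(402.5,-213.3)
E
```

```text
[([436, 267, 16, 10, 104], [443.0, 272.1]), ([397, 289, 17, 10, 119], [405.0, 293.8]), ([363, 319, 18, 12, 144], [371.5, 325.4])]
[([372, 230, 17, 8, 98], [380.0, 233.8]), ([397, 288, 18, 11, 127], [405.1, 293.7]), ([363, 319, 19, 12, 145], [371.5, 325.4])]
pos [ 413.6 -220.6  176.6] theta -179.9 dp cm [1.1  0.73 0.  ] F [ 0.7 -0.5 -0.3]
```

Call:
{"name": "carry_out", "arguments": {
  "hand": [1, 1, 1, 1, 1],
  "dp": [
    [1.15, 0.75, 1],
    [0, 0, 4.5],
    [0, 0, 4.5],
    [0, 0, 4.5],
    [0, 0, 2.2]
  ],
  "yaw": [0, 0, 0, 0, 0]
}}

```text
time: 20.4
tool_pos: [400.4, -215.9, 6.5]
tcp_rot: [0.0, 1.0, 0.001, -0.002]
force: [-0.8, -0.9, 0.4]
grip_width: 85.3
grip_force: 0.0
```

Call:
{"name": "carry_out", "arguments": {
  "hand": [1, -1, -1, -1, -1],
  "dp": [
    [0, 0, 0],
    [0, 0, 0],
    [0, 0, 0],
    [0, 0, 0],
    [0, 0, 0]
  ],
  "yaw": [0, 0, 0, 0, 0]
}}

```text
time: 20.9
tool_pos: [403.7, -217.3, 11.8]
tcp_rot: [0.0, 1.0, -0.001, 0.001]
force: [-3.3, 1.9, 14.7]
grip_width: 40.6
grip_force: 58.7
```

Call:
{"name": "carry_out", "arguments": {
  "hand": [-1, -1, -1, -1, -1],
  "dp": [
    [0, 0, 0],
    [0, 0, 0],
    [0, 0, -1],
    [0, 0, -4],
    [0, 0, -5]
  ],
  "yaw": [0, 0, 0, 0, 0]
}}

```text
time: 21.4
tool_pos: [401.5, -216.1, 111.2]
tcp_rot: [0.0, 1.0, 0.001, -0.001]
force: [2.5, -0.5, -2.0]
grip_width: 40.3
grip_force: 61.1
```

```bash
python3 - <<'E'
from h import *
a=np.radians(180-8.8); x,y=511.8+55*np.cos(a),-320.5+55*np.sin(a); print(x,y); go(x,y)
E
```

```text
457.4474390204396 -312.0857790043779
pos [ 401.5 -216.1  111.2] theta 180.0 dp cm [-5.6  -9.59 -0.03] F [ 2.5 -0.5 -2. ]
```

Call:
{"name": "carry_out", "arguments": {
  "hand": [-1, -1, -1, -1, -1],
  "dp": [
    [-1.4, -2.4, 0],
    [-1.4, -2.4, 0],
    [-1.4, -2.4, 0],
    [-1.5, -2.4, 0],
    [0, 0, 0]
  ],
  "yaw": [0, 0, 0, 0, 0]
}}

```text
time: 21.9
tool_pos: [461.1, -315.3, 111.1]
tcp_rot: [0.001, 1.0, -0.001, 0.001]
force: [-0.8, 0.6, -2.4]
grip_width: 40.0
grip_force: 61.2
```

Call:
{"name": "carry_out", "arguments": {
  "hand": [-1, -1],
  "dp": [
    [0, 0, 0],
    [0, 0, 0]
  ],
  "yaw": [0, 0]
}}

```text
time: 22.1
tool_pos: [459.4, -312.4, 110.8]
tcp_rot: [0.0, 1.0, 0.0, 0.0]
force: [-0.1, 0.5, -0.7]
grip_width: 40.4
grip_force: 61.2
```

```bash
python3 - <<'E'
from h import *
go(458.3,-312.1,50.5)
E
```

```text
pos [ 459.4 -312.4  110.8] theta 180.0 dp cm [0.11 0.02 6.03] F [-0.1  0.5 -0.7]
```

Call:
{"name": "carry_out", "arguments": {
  "hand": [-1, -1, -1, -1, -1],
  "dp": [
    [0.1, 0, 2],
    [0, 0, 2],
    [0, 0, 1.3],
    [0, 0, 0.7],
    [0, 0, 0]
  ],
  "yaw": [0, 0, 0, 0, 0]
}}

```text
time: 22.6
tool_pos: [458.6, -312.6, 50.6]
tcp_rot: [0.0, 1.0, -0.0, 0.0]
force: [-0.1, -0.8, -1.2]
grip_width: 40.3
grip_force: 61.4
```

Call:
{"name": "carry_out", "arguments": {
  "hand": [-0.1, 0.1, 0.3, 0.4, 0.4],
  "dp": [
    [0, 0, 0],
    [0, 0, 0],
    [0, 0, 0],
    [0, 0, 0],
    [0, 0, 0]
  ],
  "yaw": [0, 0, 0, 0, 0]
}}

```text
time: 23.1
tool_pos: [458.8, -312.8, 50.4]
tcp_rot: [0.0, 1.0, -0.0, 0.0]
force: [0.1, 0.4, 0.3]
grip_width: 59.7
grip_force: 0.0
```

Call:
{"name": "carry_out", "arguments": {
  "hand": [0.4, 0.4, 0.4, 0.4, 0.4],
  "dp": [
    [0, 0, -1],
    [0, 0, -3],
    [0, 0, -4],
    [0, 0, -4],
    [0, 0, 0]
  ],
  "yaw": [0, 0, 0, 0, 0]
}}

```text
time: 23.6
tool_pos: [460.8, -314.2, 176.4]
tcp_rot: [0.0, 1.0, -0.002, 0.003]
force: [0.3, 0.0, -1.0]
grip_width: 59.8
grip_force: 0.0
```

Call:
{"name": "carry_out", "arguments": {
  "hand": [0.3, 0.3, 0.3, 0.3, 0.3],
  "dp": [
    [1.0, -2.6, 0],
    [1.0, -2.6, 0],
    [1.0, -2.6, 0],
    [1.0, -2.7, 0],
    [0, 0, 0]
  ],
  "yaw": [0, 0, 0, 0, 0]
}}

```text
time: 24.1
tool_pos: [417.3, -420.4, 170.6]
tcp_rot: [0.002, 1.0, -0.0, -0.0]
force: [-1.2, 1.0, 0.0]
grip_width: 55.5
grip_force: 0.0
```

Call:
{"name": "carry_out", "arguments": {
  "hand": [0.3, 0.3, 0.3, 0.3, 0.3],
  "dp": [
    [0, 0, 0],
    [0, 0, 0],
    [0, 0, 0],
    [0, 0, 0],
    [0, 0, 0]
  ],
  "yaw": [-0.14, -0.14, -0.14, -0.14, -0.14]
}}

```text
time: 24.6
tool_pos: [418.8, -417.3, 170.8]
tcp_rot: [-0.345, 0.938, -0.0, 0.0]
force: [0.1, 0.5, 0.4]
grip_width: 56.0
grip_force: 0.0
```

Call:
{"name": "carry_out", "arguments": {
  "hand": [0.3, 0.3, 0.3],
  "dp": [
    [0, 0, 0],
    [0, 0, 0],
    [0, 0, 0]
  ],
  "yaw": [-0.094, 0, 0]
}}

```text
time: 24.9
tool_pos: [418.7, -417.5, 170.6]
tcp_rot: [-0.385, 0.923, -0.0, 0.0]
force: [0.1, -0.5, 0.9]
grip_width: 55.4
grip_force: 0.0
```

```bash
python3 - <<'E'
from h import *
go(417.5,-417,58); snap('side','side3'); print(orange('side3',330,200,470,350))
E
```

```text
pos [ 418.7 -417.5  170.6] theta -134.7 dp cm [ 0.05  0.12 11.26] F [ 0.1 -0.5  0.9]
[([372, 230, 16, 9, 100], [379.6, 234.2]), ([392, 249, 16, 9, 107], [399.5, 253.0]), ([363, 319, 19, 12, 145], [371.5, 325.4])]
```

Call:
{"name": "carry_out", "arguments": {
  "hand": [0.3, 0.3, 0.3, 0.3, 0.3],
  "dp": [
    [0, 0, 3],
    [0, 0, 3],
    [0, 0, 3],
    [0, 0, 2.2],
    [0, 0, 0]
  ],
  "yaw": [0, 0, 0, 0, 0]
}}

```text
time: 25.45
tool_pos: [417.2, -416.3, 55.6]
tcp_rot: [-0.385, 0.923, 0.002, -0.001]
force: [-0.4, -0.1, 0.6]
grip_width: 55.4
grip_force: 0.0
```

Call:
{"name": "carry_out", "arguments": {
  "hand": [-0.2, -0.39, -0.39, -0.39],
  "dp": [
    [0, 0, 0],
    [0, 0, 0],
    [0, 0, 0],
    [0, 0, 0]
  ],
  "yaw": [0, 0, 0, 0]
}}

```text
time: 25.85
tool_pos: [419.0, -418.2, 59.2]
tcp_rot: [-0.386, 0.922, -0.001, 0.0]
force: [-0.2, 0.5, 0.7]
grip_width: 25.9
grip_force: 0.0
```

Call:
{"name": "carry_out", "arguments": {
  "hand": [-0.39, -0.39, -0.39, -0.39, -0.39],
  "dp": [
    [-0.03, -0.98, 0],
    [-0.03, -0.98, 0],
    [-0.03, -0.98, 0],
    [-0.03, -0.98, 0],
    [-0.03, -0.98, 0]
  ],
  "yaw": [-0.0593, -0.0593, -0.0593, -0.0593, -0.0593]
}}

```text
time: 26.35
tool_pos: [458.3, -446.5, 58.6]
tcp_rot: [-0.519, 0.855, 0.0, 0.0]
force: [-2.0, 2.2, 0.1]
grip_width: 26.2
grip_force: 1.1
```

Call:
{"name": "carry_out", "arguments": {
  "hand": [-0.39, -0.39, -0.39, -0.39, -0.39],
  "dp": [
    [-0.03, -0.98, 0],
    [-0.03, -0.98, 0],
    [-0.03, -0.98, 0],
    [-0.03, -0.98, 0],
    [-0.03, -0.28, 0]
  ],
  "yaw": [-0.0593, -0.0593, -0.0593, -0.0593, -0.0593]
}}

```text
time: 26.85
tool_pos: [496.0, -459.9, 58.1]
tcp_rot: [-0.64, 0.769, 0.002, -0.001]
force: [-22.7, 11.3, 11.9]
grip_width: 26.3
grip_force: 12.2
```

Call:
{"name": "carry_out", "arguments": {
  "hand": [-0.39, -0.39, -0.39],
  "dp": [
    [0, 0, 0],
    [0, 0, 0],
    [0, 0, 0]
  ],
  "yaw": [0, 0, 0]
}}

```text
time: 27.15
tool_pos: [495.8, -459.8, 58.2]
tcp_rot: [-0.639, 0.769, 0.002, -0.001]
force: [-12.2, 6.4, 5.6]
grip_width: 26.0
grip_force: 6.7
```

```bash
python3 - <<'E'
from h import *
pol()
E
```

```text
r 140.2 ang 263.4
pos [ 495.8 -459.8   58.2] theta -100.6 dp cm [0. 0. 0.] F [-12.2   6.4   5.6]
```

Call:
{"name": "carry_out", "arguments": {
  "hand": [-0.39, -0.39, -0.39, -0.39, -0.39],
  "dp": [
    [-0.07, 0.98, 0],
    [-0.07, 0.98, 0],
    [-0.07, 0.98, 0],
    [-0.07, 0.98, 0],
    [-0.07, 0.98, 0]
  ],
  "yaw": [0.0593, 0.0593, 0.0593, 0.0593, 0.0593]
}}

```text
time: 27.65
tool_pos: [451.6, -442.8, 58.7]
tcp_rot: [-0.517, 0.856, -0.0, 0.0]
force: [-0.6, 0.2, 0.1]
grip_width: 25.7
grip_force: 0.1
```

Call:
{"name": "carry_out", "arguments": {
  "hand": [-0.39, -0.39, -0.39, -0.39, -0.39],
  "dp": [
    [-0.07, 0.98, 0],
    [-0.07, 0.98, 0],
    [-0.07, 0.98, 0],
    [-0.07, 0.98, 0],
    [-0.07, 0.58, 0]
  ],
  "yaw": [0.0593, 0.0593, 0.0593, 0.0593, 0.0593]
}}

```text
time: 28.15
tool_pos: [416.4, -414.9, 58.8]
tcp_rot: [-0.385, 0.923, -0.0, 0.0]
force: [11.1, -8.5, -0.8]
grip_width: 26.4
grip_force: 8.2
```

Call:
{"name": "carry_out", "arguments": {
  "hand": [-0.39, -0.39, -0.39],
  "dp": [
    [0, 0, 0],
    [0, 0, 0],
    [0, 0, 0]
  ],
  "yaw": [0, 0, 0]
}}

```text
time: 28.45
tool_pos: [416.7, -415.1, 58.5]
tcp_rot: [-0.387, 0.922, -0.0, -0.0]
force: [-0.5, -0.4, -0.2]
grip_width: 25.8
grip_force: 0.1
```

Call:
{"name": "carry_out", "arguments": {
  "hand": [-0.39, -0.39, -0.39, -0.39, -0.39],
  "dp": [
    [-0.04, -0.98, 0],
    [-0.04, -0.98, 0],
    [-0.04, -0.98, 0],
    [-0.04, -0.98, 0],
    [-0.04, -0.98, 0]
  ],
  "yaw": [-0.0593, -0.0593, -0.0593, -0.0593, -0.0593]
}}

```text
time: 28.95
tool_pos: [456.5, -443.5, 58.2]
tcp_rot: [-0.519, 0.854, 0.0, -0.0]
force: [-1.5, 2.1, 1.2]
grip_width: 26.0
grip_force: 1.1
```

Call:
{"name": "carry_out", "arguments": {
  "hand": [-0.39, -0.39, -0.39, -0.39, -0.39],
  "dp": [
    [-0.04, -0.98, 0],
    [-0.04, -0.98, 0],
    [-0.04, -0.98, 0],
    [-0.04, -0.98, 0],
    [-0.04, -0.55, 0]
  ],
  "yaw": [-0.0593, -0.0593, -0.0593, -0.0593, -0.0593]
}}

```text
time: 29.45
tool_pos: [496.9, -456.9, 57.5]
tcp_rot: [-0.64, 0.768, 0.002, -0.001]
force: [-38.4, 12.2, 22.2]
grip_width: 26.3
grip_force: 19.8
```

Call:
{"name": "carry_out", "arguments": {
  "hand": [-0.39, -0.39, -0.39],
  "dp": [
    [0, 0, 0],
    [0, 0, 0],
    [0, 0, 0]
  ],
  "yaw": [0, 0, 0]
}}

```text
time: 29.75
tool_pos: [496.4, -456.8, 57.5]
tcp_rot: [-0.639, 0.769, 0.002, -0.001]
force: [-14.4, 5.2, 5.0]
grip_width: 26.3
grip_force: 7.8
```

```bash
python3 - <<'E'
from h import *
pol()
E
```

```text
r 137.2 ang 263.5
pos [ 496.4 -456.8   57.5] theta -100.6 dp cm [0. 0. 0.] F [-14.4   5.2   5. ]
```

Call:
{"name": "carry_out", "arguments": {
  "hand": [-0.39, -0.39, -0.39, -0.39, -0.39],
  "dp": [
    [-0.04, 0.98, 0],
    [-0.04, 0.98, 0],
    [-0.04, 0.98, 0],
    [-0.04, 0.98, 0],
    [-0.04, 0.98, 0]
  ],
  "yaw": [0.0593, 0.0593, 0.0593, 0.0593, 0.0593]
}}

```text
time: 30.25
tool_pos: [452.2, -441.1, 58.2]
tcp_rot: [-0.517, 0.856, 0.0, -0.0]
force: [-0.4, 0.6, 0.2]
grip_width: 25.8
grip_force: 0.2
```

Call:
{"name": "carry_out", "arguments": {
  "hand": [-0.39, -0.39, -0.39, -0.39, -0.39],
  "dp": [
    [-0.04, 0.98, 0],
    [-0.04, 0.98, 0],
    [-0.04, 0.98, 0],
    [-0.04, 0.98, 0],
    [-0.04, 0.58, 0]
  ],
  "yaw": [0.0593, 0.0593, 0.0593, 0.0593, 0.0593]
}}

```text
time: 30.75
tool_pos: [416.2, -414.6, 58.4]
tcp_rot: [-0.385, 0.923, -0.0, 0.0]
force: [21.1, -14.5, -3.8]
grip_width: 26.1
grip_force: 13.1
```

Call:
{"name": "carry_out", "arguments": {
  "hand": [-0.39, -0.39, -0.39],
  "dp": [
    [0, 0, 0],
    [0, 0, 0],
    [0, 0, 0]
  ],
  "yaw": [0, 0, 0]
}}

```text
time: 31.05
tool_pos: [416.7, -415.0, 58.5]
tcp_rot: [-0.387, 0.922, -0.0, 0.0]
force: [1.6, -2.0, 2.7]
grip_width: 26.1
grip_force: 1.3
```

Call:
{"name": "carry_out", "arguments": {
  "hand": [-0.39, -0.39, -0.39, -0.39, -0.39],
  "dp": [
    [-0.04, -0.98, 0],
    [-0.04, -0.98, 0],
    [-0.04, -0.98, 0],
    [-0.04, -0.98, 0],
    [-0.04, -0.98, 0]
  ],
  "yaw": [-0.0593, -0.0593, -0.0593, -0.0593, -0.0593]
}}

```text
time: 31.55
tool_pos: [456.1, -442.9, 57.9]
tcp_rot: [-0.519, 0.854, 0.001, -0.0]
force: [-0.8, 2.2, 0.9]
grip_width: 26.0
grip_force: 1.1
```

Call:
{"name": "carry_out", "arguments": {
  "hand": [-0.39, -0.39, -0.39, -0.39, -0.39],
  "dp": [
    [-0.04, -0.98, 0],
    [-0.04, -0.98, 0],
    [-0.04, -0.98, 0],
    [-0.04, -0.98, 0],
    [-0.04, -0.5, 0]
  ],
  "yaw": [-0.0593, -0.0593, -0.0593, -0.0593, -0.0593]
}}

```text
time: 32.05
tool_pos: [496.9, -456.5, 57.3]
tcp_rot: [-0.64, 0.768, 0.002, -0.001]
force: [-32.3, 11.3, 15.9]
grip_width: 26.3
grip_force: 17.0
```

Call:
{"name": "carry_out", "arguments": {
  "hand": [-0.39, -0.39, -0.39],
  "dp": [
    [0, 0, 0],
    [0, 0, 0],
    [0, 0, 0]
  ],
  "yaw": [0, 0, 0]
}}

```text
time: 32.35
tool_pos: [496.3, -456.4, 57.4]
tcp_rot: [-0.639, 0.769, 0.002, -0.001]
force: [-8.8, 3.9, 1.8]
grip_width: 26.0
grip_force: 4.8
```

```bash
python3 - <<'E'
from h import *
pol()
E
```

```text
r 136.7 ang 263.5
pos [ 496.3 -456.4   57.4] theta -100.6 dp cm [0. 0. 0.] F [-8.8  3.9  1.8]
```

Call:
{"name": "carry_out", "arguments": {
  "hand": [-0.39, -0.39, -0.39, -0.39, -0.39],
  "dp": [
    [-0.04, 0.98, 0],
    [-0.04, 0.98, 0],
    [-0.04, 0.98, 0],
    [-0.04, 0.98, 0],
    [-0.04, 0.98, 0]
  ],
  "yaw": [0.0593, 0.0593, 0.0593, 0.0593, 0.0593]
}}

```text
time: 32.85
tool_pos: [451.3, -440.4, 57.9]
tcp_rot: [-0.517, 0.856, 0.001, -0.0]
force: [0.2, 0.0, 0.4]
grip_width: 25.9
grip_force: 0.1
```

Call:
{"name": "carry_out", "arguments": {
  "hand": [-0.39, -0.39, -0.39, -0.39, -0.39],
  "dp": [
    [-0.04, 0.98, 0],
    [-0.04, 0.98, 0],
    [-0.04, 0.98, 0],
    [-0.04, 0.98, 0],
    [-0.04, 0.58, 0]
  ],
  "yaw": [0.0593, 0.0593, 0.0593, 0.0593, 0.0593]
}}

```text
time: 33.35
tool_pos: [416.1, -414.4, 58.3]
tcp_rot: [-0.385, 0.923, -0.0, 0.0]
force: [28.8, -18.3, -18.3]
grip_width: 26.0
grip_force: 17.1
```

Call:
{"name": "carry_out", "arguments": {
  "hand": [-0.39, -0.39, -0.39],
  "dp": [
    [0, 0, 0],
    [0, 0, 0],
    [0, 0, 0]
  ],
  "yaw": [0, 0, 0]
}}

```text
time: 33.65
tool_pos: [416.6, -414.9, 58.5]
tcp_rot: [-0.387, 0.922, -0.001, 0.0]
force: [5.2, -5.8, -0.9]
grip_width: 26.1
grip_force: 3.6
```

```bash
python3 - <<'E'
from h import *
pol()
E
```

```text
r 134.1 ang 224.8
pos [ 416.6 -414.9   58.5] theta -134.5 dp cm [0. 0. 0.] F [ 5.2 -5.8 -0.9]
```

Call:
{"name": "carry_out", "arguments": {
  "hand": [-0.2, 0.1, 0.3],
  "dp": [
    [0, 0, 0],
    [0, 0, 0],
    [0, 0, 0]
  ],
  "yaw": [0, 0, 0]
}}

```text
time: 33.95
tool_pos: [415.6, -414.0, 58.1]
tcp_rot: [-0.386, 0.922, 0.0, -0.0]
force: [0.8, 0.5, -0.4]
grip_width: 55.5
grip_force: 0.0
```

Call:
{"name": "carry_out", "arguments": {
  "hand": [0.3, 0.3, 0.3, 0.3, 0.3],
  "dp": [
    [0, 0, -2],
    [0, 0, -4],
    [0, 0, -4],
    [0, 0, -2],
    [0, 0, 0]
  ],
  "yaw": [0, 0, 0, 0, 0]
}}

```text
time: 34.45
tool_pos: [416.8, -415.2, 181.4]
tcp_rot: [-0.386, 0.922, -0.002, 0.001]
force: [0.4, -0.4, -1.4]
grip_width: 55.4
grip_force: 0.0
```

Call:
{"name": "carry_out", "arguments": {
  "hand": [1, 1, 1, 1, 1],
  "dp": [
    [0, 0, 0],
    [0, 0, 0],
    [0, 0, 0],
    [0, 0, 0],
    [0, 0, 0]
  ],
  "yaw": [0.14, 0.14, 0.14, 0.14, 0.14]
}}

```text
time: 34.95
tool_pos: [415.4, -413.9, 177.2]
tcp_rot: [-0.044, 0.999, 0.001, -0.001]
force: [-0.4, 0.0, -0.5]
grip_width: 85.5
grip_force: 0.0
```

Call:
{"name": "carry_out", "arguments": {
  "hand": [1, 1, 1, 1, 1],
  "dp": [
    [0, 0, 0],
    [0, 4, 0],
    [0, 4, 0],
    [0, 4, 0],
    [0, 4, 0]
  ],
  "yaw": [0.1, 0, 0, 0, 0]
}}

```text
time: 35.45
tool_pos: [416.1, -252.5, 177.3]
tcp_rot: [0.004, 1.0, 0.0, -0.001]
force: [-0.4, 0.2, -0.1]
grip_width: 85.5
grip_force: 0.0
```

```bash
python3 - <<'E'
from h import *
for u,v in [(200,290),(250,290),(225,222),(225,325)]: print(ray('top0',u,v,345))
go(420,-72); snap('side','side4'); print(orange('side4',330,170,470,350)); 
for P in [(566.1,-328.9),(503.4,-374.8),(457.4,-312.1)]: print(proj('side4',[*P,56]))
print(proj('side4',[419.5,-71,18]))
E
```

```text
[431.5 112.  345. ]
[431.4  25.6 345. ]
[551.4  71.7 345. ]
[371.4  67.4 345. ]
pos [ 416.1 -252.5  177.3] theta 179.6 dp cm [-2.600e-01  1.806e+01  1.000e-02] F [-0.4  0.2 -0.1]
[([382, 233, 18, 9, 112], [390.5, 237.3]), ([345, 240, 16, 8, 99], [352.4, 243.6]), ([363, 319, 19, 12, 149], [371.3, 325.3])]
[359.6 242.7]
[390.3 241.3]
[398.8 256.4]
[372.5 327.7]
```

Call:
{"name": "carry_out", "arguments": {
  "hand": [1, 1, 1, 1, 1],
  "dp": [
    [-0.1, 4, 0],
    [-0.1, 4, 0],
    [0, 4, 0],
    [0, 4, 0],
    [0, 2, 0]
  ],
  "yaw": [0, 0, 0, 0, 0]
}}

```text
time: 36.0
tool_pos: [419.3, -71.8, 177.5]
tcp_rot: [0.003, 1.0, 0.0, -0.001]
force: [0.5, -0.5, 0.5]
grip_width: 85.3
grip_force: 0.0
```

Call:
{"name": "carry_out", "arguments": {
  "hand": [1, 1],
  "dp": [
    [0, 0, 0],
    [0, 0, 0]
  ],
  "yaw": [0, 0]
}}

```text
time: 36.2
tool_pos: [419.9, -74.2, 177.8]
tcp_rot: [0.003, 1.0, -0.0, -0.0]
force: [-0.2, 0.5, -0.1]
grip_width: 85.4
grip_force: 0.0
```

```bash
python3 - <<'E'
from h import *
go(420,-72,10); snap('top','top4'); crop('top4',340,180,490,330,4,'t4')
E
```

```text
pos [419.9 -74.2 177.8] theta 179.7 dp cm [-0.03  0.22 16.78] F [-0.2  0.5 -0.1]
```

View pics/t4.png

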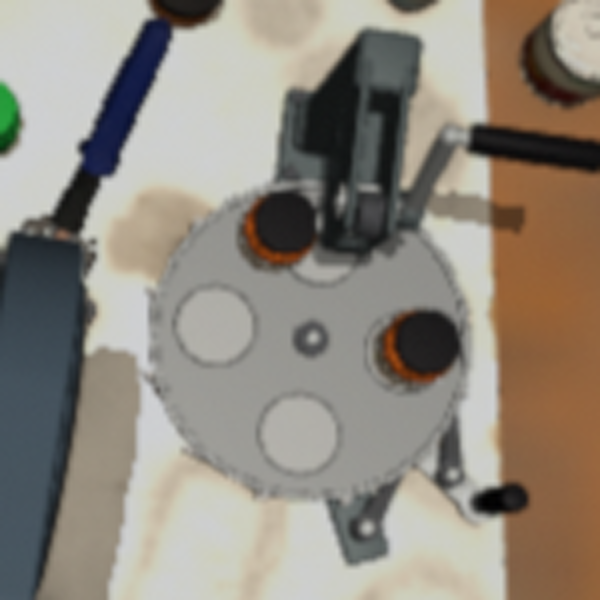

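The stations line up with the ram, but pot C has been knocked ahead of its station: lid at (282,222), station ring at (325,245). Pot B is fine at (425,340).

```bash
python3 - <<'E'
from h import *
g=lambda x,y,z: ray('top4',340+x/4,180+y/4,z)[:2]
c=g(311,338,44);print(c)
f=lambda P:(P,np.hypot(*(P-c)).round(1),np.degrees(np.arctan2(*(P-c)[::-1])).round(1))
for s in [(215,325),(298,432)]: print(f(g(*s,38)))
for s in [(282,222),(427,339)]: print(f(g(*s,92)))
print('grip',f(g(511,497,98)))
E
```

```text
[ 511.6 -320.5]
(array([ 519.8, -266.6]), np.float64(54.5), np.float64(81.3))
(array([ 458.4, -312.7]), np.float64(53.8), np.float64(171.7))
(array([ 570.5, -297.6]), np.float64(63.2), np.float64(21.2))
(array([ 505.2, -375.9]), np.float64(55.8), np.float64(-96.6))
grip (array([ 418.4, -417.2]), np.float64(134.3), np.float64(-133.9))
```

Call:
{"name": "carry_out", "arguments": {
  "hand": [1, 1, 1, 1, 1],
  "dp": [
    [0, 0.25, 3],
    [0, 0, 4],
    [0, 0, 4],
    [0, 0, 4],
    [0, 0, 1.8]
  ],
  "yaw": [0, 0, 0, 0, 0]
}}

```text
time: 36.75
tool_pos: [418.0, -72.5, 7.1]
tcp_rot: [0.004, 1.0, 0.0, -0.002]
force: [-0.3, -0.1, 0.0]
grip_width: 85.4
grip_force: 0.0
```

Call:
{"name": "carry_out", "arguments": {
  "hand": [1, -1, -1, -1, -1],
  "dp": [
    [0, 0, 0],
    [0, 0, 0],
    [0, 0, 0],
    [0, 0, 0],
    [0, 0, 0]
  ],
  "yaw": [0, 0, 0, 0, 0]
}}

```text
time: 37.25
tool_pos: [421.1, -72.1, 11.7]
tcp_rot: [0.003, 1.0, -0.0, 0.001]
force: [-3.8, 0.1, 14.9]
grip_width: 40.8
grip_force: 58.6
```

Call:
{"name": "carry_out", "arguments": {
  "hand": [-1, -1, -1, -1, -1],
  "dp": [
    [0, 0, 0],
    [0, 0, 0],
    [0, 0, -1],
    [0, 0, -4],
    [0, 0, -5]
  ],
  "yaw": [0, 0, 0, 0, 0]
}}

```text
time: 37.75
tool_pos: [418.7, -71.5, 111.3]
tcp_rot: [0.003, 1.0, 0.0, -0.001]
force: [2.1, -0.8, -0.9]
grip_width: 40.2
grip_force: 60.8
```

Call:
{"name": "carry_out", "arguments": {
  "hand": [-1, -1, -1, -1, -1],
  "dp": [
    [0, -3, 0],
    [0, -4, 0],
    [0, -4, 0],
    [0, -4, 0],
    [-1, -4, 0]
  ],
  "yaw": [0, 0, 0, 0, 0]
}}

```text
time: 38.25
tool_pos: [428.1, -263.5, 111.5]
tcp_rot: [0.004, 1.0, -0.0, 0.0]
force: [1.0, 1.1, -0.8]
grip_width: 40.0
grip_force: 60.9
```

Call:
{"name": "carry_out", "arguments": {
  "hand": [-1, -1, -1, -1, -1],
  "dp": [
    [-1, -3, 0],
    [-1, -2, 0],
    [-0.8, 0, 0],
    [0, 0, 0],
    [0, 0, 0]
  ],
  "yaw": [0, 0, 0, 0, 0]
}}

```text
time: 38.75
tool_pos: [456.4, -311.1, 110.6]
tcp_rot: [0.003, 1.0, 0.0, -0.0]
force: [0.2, 0.1, -0.5]
grip_width: 40.3
grip_force: 60.9
```

```bash
python3 - <<'E'
from h import *
go(457.4,-312.3,50)
E
```

```text
pos [ 456.4 -311.1  110.6] theta 179.7 dp cm [-0.1  -0.12  6.06] F [ 0.2  0.1 -0.5]
```

Call:
{"name": "carry_out", "arguments": {
  "hand": [-1, -1, -1, -1, -1],
  "dp": [
    [-0.2, -0.1, 2],
    [0, 0, 2],
    [0, 0, 1.3],
    [0, 0, 0.7],
    [0, 0, 0]
  ],
  "yaw": [0, 0, 0, 0, 0]
}}

```text
time: 39.25
tool_pos: [458.3, -312.6, 50.5]
tcp_rot: [0.003, 1.0, 0.0, -0.0]
force: [-0.6, -0.1, 0.4]
grip_width: 40.7
grip_force: 61.1
```

Call:
{"name": "carry_out", "arguments": {
  "hand": [-0.1, 0.1, 0.3, 0.4, 0.4],
  "dp": [
    [0, 0, 0],
    [0, 0, 0],
    [0, 0, 0],
    [0, 0, 0],
    [0, 0, 0]
  ],
  "yaw": [0, 0, 0, 0, 0]
}}

```text
time: 39.75
tool_pos: [458.6, -313.1, 50.4]
tcp_rot: [0.003, 1.0, -0.0, 0.0]
force: [-0.9, -0.6, 0.5]
grip_width: 59.7
grip_force: 0.0
```

Call:
{"name": "carry_out", "arguments": {
  "hand": [0.4, 0.4, 0.4, 0.4, 0.4],
  "dp": [
    [0, 0, -1],
    [0, 0, -3],
    [0, 0, -4],
    [0, 0, -4],
    [0, 0, 0]
  ],
  "yaw": [0, 0, 0, 0, 0]
}}

```text
time: 40.25
tool_pos: [460.6, -314.4, 176.4]
tcp_rot: [0.003, 1.0, -0.002, 0.003]
force: [0.7, 0.5, -0.1]
grip_width: 59.6
grip_force: 0.0
```

Call:
{"name": "carry_out", "arguments": {
  "hand": [0.3, 0.3, 0.3, 0.3, 0.3],
  "dp": [
    [1.0, -2.6, 0],
    [1.0, -2.6, 0],
    [1.0, -2.6, 0],
    [1.0, -2.7, 0],
    [0, 0, 0]
  ],
  "yaw": [0, 0, 0, 0, 0]
}}

```text
time: 40.75
tool_pos: [416.5, -420.3, 170.5]
tcp_rot: [0.005, 1.0, -0.0, -0.0]
force: [0.9, 0.4, -0.7]
grip_width: 55.5
grip_force: 0.0
```

Call:
{"name": "carry_out", "arguments": {
  "hand": [0.3, 0.3, 0.3, 0.3, 0.3],
  "dp": [
    [0, 0, 0],
    [0, 0, 0],
    [0, 0, 0],
    [0, 0, 0],
    [0, 0, 0]
  ],
  "yaw": [-0.14, -0.14, -0.14, -0.14, -0.14]
}}

```text
time: 41.25
tool_pos: [418.0, -417.3, 170.8]
tcp_rot: [-0.343, 0.939, -0.0, 0.0]
force: [0.0, -0.1, 0.7]
grip_width: 55.8
grip_force: 0.0
```

Call:
{"name": "carry_out", "arguments": {
  "hand": [0.3, 0.3, 0.3],
  "dp": [
    [0, 0, 0],
    [0, 0, 0],
    [0, 0, 0]
  ],
  "yaw": [-0.1, 0, 0]
}}

```text
time: 41.55
tool_pos: [417.9, -417.5, 170.6]
tcp_rot: [-0.385, 0.923, -0.0, 0.0]
force: [-1.1, 0.3, -0.5]
grip_width: 55.3
grip_force: 0.0
```

```bash
python3 - <<'E'
from h import *
go(418.7,-417.5,58); snap('side','side5'); print(orange('side5',330,170,470,350))
E
```

```text
pos [ 417.9 -417.5  170.6] theta -134.7 dp cm [-0.06 -0.05 11.26] F [-1.1  0.3 -0.5]
[([382, 233, 18, 9, 109], [390.3, 237.3]), ([345, 240, 16, 8, 102], [352.4, 243.5]), ([387, 248, 20, 10, 110], [398.1, 252.5])]
```

Three strokes in one go, with the proven numbers.

Call:
{"name": "carry_out", "arguments": {
  "hand": [0.3, 0.3, 0.3, 0.3, 0.3],
  "dp": [
    [-0.05, -0.05, 3],
    [0, 0, 3],
    [0, 0, 3],
    [0, 0, 2.2],
    [0, 0, 0]
  ],
  "yaw": [0, 0, 0, 0, 0]
}}

```text
time: 42.1
tool_pos: [417.1, -416.2, 55.6]
tcp_rot: [-0.385, 0.923, 0.002, -0.001]
force: [-0.7, 0.6, 0.5]
grip_width: 55.2
grip_force: 0.0
```

Call:
{"name": "carry_out", "arguments": {
  "hand": [-0.2, -0.39, -0.39, -0.39],
  "dp": [
    [0, 0, 0],
    [0, 0, 0],
    [0, 0, 0],
    [0, 0, 0]
  ],
  "yaw": [0, 0, 0, 0]
}}

```text
time: 42.5
tool_pos: [418.9, -418.2, 59.2]
tcp_rot: [-0.386, 0.922, -0.001, 0.0]
force: [-0.5, -0.2, -0.4]
grip_width: 25.8
grip_force: 0.0
```

Call:
{"name": "carry_out", "arguments": {
  "hand": [-0.39, -0.39, -0.39, -0.39, -0.39],
  "dp": [
    [-0.05, -0.98, 0],
    [-0.05, -0.98, 0],
    [-0.05, -0.98, 0],
    [-0.05, -0.98, 0],
    [-0.05, -0.98, 0]
  ],
  "yaw": [-0.0593, -0.0593, -0.0593, -0.0593, -0.0593]
}}

```text
time: 43.0
tool_pos: [458.8, -445.8, 58.7]
tcp_rot: [-0.519, 0.855, 0.0, 0.0]
force: [-1.5, 1.5, 0.3]
grip_width: 26.0
grip_force: 1.1
```

Call:
{"name": "carry_out", "arguments": {
  "hand": [-0.39, -0.39, -0.39, -0.39, -0.39],
  "dp": [
    [-0.05, -0.98, 0],
    [-0.05, -0.98, 0],
    [-0.05, -0.98, 0],
    [-0.05, -0.98, 0],
    [-0.05, -0.25, 0]
  ],
  "yaw": [-0.0593, -0.0593, -0.0593, -0.0593, -0.0593]
}}

```text
time: 43.5
tool_pos: [496.4, -458.1, 58.1]
tcp_rot: [-0.64, 0.769, 0.002, -0.001]
force: [-23.7, 10.7, 12.7]
grip_width: 26.4
grip_force: 12.8
```

Call:
{"name": "carry_out", "arguments": {
  "hand": [-0.39, -0.39, -0.39],
  "dp": [
    [0, 0, 0],
    [0, 0, 0],
    [0, 0, 0]
  ],
  "yaw": [0, 0, 0]
}}

```text
time: 43.8
tool_pos: [496.2, -458.1, 58.2]
tcp_rot: [-0.639, 0.769, 0.002, -0.001]
force: [-13.1, 6.6, 6.3]
grip_width: 26.1
grip_force: 7.4
```

```bash
python3 - <<'E'
from h import *
pol()
E
```

```text
r 138.4 ang 263.5
pos [ 496.2 -458.1   58.2] theta -100.6 dp cm [0. 0. 0.] F [-13.1   6.6   6.3]
```

Call:
{"name": "carry_out", "arguments": {
  "hand": [-0.39, -0.39, -0.39, -0.39, -0.39],
  "dp": [
    [-0.05, 0.98, 0],
    [-0.05, 0.98, 0],
    [-0.05, 0.98, 0],
    [-0.05, 0.98, 0],
    [-0.05, 0.98, 0]
  ],
  "yaw": [0.0593, 0.0593, 0.0593, 0.0593, 0.0593]
}}

```text
time: 44.3
tool_pos: [451.9, -442.0, 58.7]
tcp_rot: [-0.517, 0.856, -0.0, 0.0]
force: [0.6, 0.3, -0.8]
grip_width: 26.0
grip_force: 0.1
```

Call:
{"name": "carry_out", "arguments": {
  "hand": [-0.39, -0.39, -0.39, -0.39, -0.39],
  "dp": [
    [-0.05, 0.98, 0],
    [-0.05, 0.98, 0],
    [-0.05, 0.98, 0],
    [-0.05, 0.98, 0],
    [-0.05, 0.5, 0]
  ],
  "yaw": [0.0593, 0.0593, 0.0593, 0.0593, 0.0593]
}}

```text
time: 44.8
tool_pos: [416.5, -415.3, 58.8]
tcp_rot: [-0.385, 0.923, -0.0, 0.0]
force: [0.2, -0.1, -1.2]
grip_width: 26.2
grip_force: 0.4
```

Call:
{"name": "carry_out", "arguments": {
  "hand": [-0.39, -0.39, -0.39],
  "dp": [
    [0, 0, 0],
    [0, 0, 0],
    [0, 0, 0]
  ],
  "yaw": [0, 0, 0]
}}

```text
time: 45.1
tool_pos: [417.1, -415.7, 58.4]
tcp_rot: [-0.387, 0.922, -0.0, 0.0]
force: [0.2, -0.5, -0.9]
grip_width: 26.0
grip_force: 0.0
```

```bash
python3 - <<'E'
from h import *
pol()
E
```

```text
r 134.2 ang 225.2
pos [ 417.1 -415.7   58.4] theta -134.5 dp cm [0. 0. 0.] F [ 0.2 -0.5 -0.9]
```

Call:
{"name": "carry_out", "arguments": {
  "hand": [-0.39, -0.39, -0.39, -0.39, -0.39],
  "dp": [
    [-0.03, -0.98, 0],
    [-0.03, -0.98, 0],
    [-0.03, -0.98, 0],
    [-0.03, -0.98, 0],
    [-0.03, -0.98, 0]
  ],
  "yaw": [-0.0593, -0.0593, -0.0593, -0.0593, -0.0593]
}}

```text
time: 45.6
tool_pos: [456.7, -444.3, 58.1]
tcp_rot: [-0.52, 0.854, 0.0, -0.0]
force: [-1.2, 2.5, 0.8]
grip_width: 25.9
grip_force: 1.1
```

Call:
{"name": "carry_out", "arguments": {
  "hand": [-0.39, -0.39, -0.39, -0.39, -0.39],
  "dp": [
    [-0.03, -0.98, 0],
    [-0.03, -0.98, 0],
    [-0.03, -0.98, 0],
    [-0.03, -0.98, 0],
    [-0.03, -0.45, 0]
  ],
  "yaw": [-0.0593, -0.0593, -0.0593, -0.0593, -0.0593]
}}

```text
time: 46.1
tool_pos: [496.5, -458.2, 57.5]
tcp_rot: [-0.64, 0.768, 0.002, -0.001]
force: [-28.1, 11.0, 16.8]
grip_width: 26.3
grip_force: 15.0
```

Call:
{"name": "carry_out", "arguments": {
  "hand": [-0.39, -0.39, -0.39],
  "dp": [
    [0, 0, 0],
    [0, 0, 0],
    [0, 0, 0]
  ],
  "yaw": [0, 0, 0]
}}

```text
time: 46.4
tool_pos: [496.0, -458.1, 57.6]
tcp_rot: [-0.639, 0.769, 0.002, -0.001]
force: [-9.3, 4.6, 3.0]
grip_width: 26.3
grip_force: 5.4
```

Call:
{"name": "carry_out", "arguments": {
  "hand": [-0.39, -0.39, -0.39, -0.39, -0.39],
  "dp": [
    [-0.04, 0.98, 0],
    [-0.04, 0.98, 0],
    [-0.04, 0.98, 0],
    [-0.04, 0.98, 0],
    [-0.04, 0.98, 0]
  ],
  "yaw": [0.0593, 0.0593, 0.0593, 0.0593, 0.0593]
}}

```text
time: 46.9
tool_pos: [451.1, -442.3, 58.1]
tcp_rot: [-0.518, 0.856, 0.0, -0.0]
force: [0.1, 0.1, -0.4]
grip_width: 26.5
grip_force: 0.2
```

Call:
{"name": "carry_out", "arguments": {
  "hand": [-0.39, -0.39, -0.39, -0.39, -0.39],
  "dp": [
    [-0.04, 0.98, 0],
    [-0.04, 0.98, 0],
    [-0.04, 0.98, 0],
    [-0.04, 0.98, 0],
    [-0.04, 0.55, 0]
  ],
  "yaw": [0.0593, 0.0593, 0.0593, 0.0593, 0.0593]
}}

```text
time: 47.4
tool_pos: [415.2, -415.8, 58.3]
tcp_rot: [-0.386, 0.923, 0.0, 0.0]
force: [13.8, -9.7, -2.0]
grip_width: 25.8
grip_force: 9.4
```

Call:
{"name": "carry_out", "arguments": {
  "hand": [-0.39, -0.39, -0.39],
  "dp": [
    [0, 0, 0],
    [0, 0, 0],
    [0, 0, 0]
  ],
  "yaw": [0, 0, 0]
}}

```text
time: 47.7
tool_pos: [415.7, -416.1, 58.3]
tcp_rot: [-0.387, 0.922, 0.0, -0.0]
force: [0.4, -0.9, -0.0]
grip_width: 25.9
grip_force: 0.4
```

Call:
{"name": "carry_out", "arguments": {
  "hand": [-0.39, -0.39, -0.39, -0.39, -0.39],
  "dp": [
    [-0.03, -0.98, 0],
    [-0.03, -0.98, 0],
    [-0.03, -0.98, 0],
    [-0.03, -0.98, 0],
    [-0.03, -0.98, 0]
  ],
  "yaw": [-0.0593, -0.0593, -0.0593, -0.0593, -0.0593]
}}

```text
time: 48.2
tool_pos: [455.1, -444.7, 58.0]
tcp_rot: [-0.52, 0.854, 0.001, -0.0]
force: [-0.9, 2.0, 0.8]
grip_width: 26.1
grip_force: 1.1
```

Call:
{"name": "carry_out", "arguments": {
  "hand": [-0.39, -0.39, -0.39, -0.39, -0.39],
  "dp": [
    [-0.03, -0.98, 0],
    [-0.03, -0.98, 0],
    [-0.03, -0.98, 0],
    [-0.03, -0.98, 0],
    [-0.03, -0.5, 0]
  ],
  "yaw": [-0.0593, -0.0593, -0.0593, -0.0593, -0.0593]
}}

```text
time: 48.7
tool_pos: [496.4, -459.1, 57.6]
tcp_rot: [-0.64, 0.768, 0.001, -0.0]
force: [-26.6, 10.6, 8.6]
grip_width: 25.9
grip_force: 14.8
```

Call:
{"name": "carry_out", "arguments": {
  "hand": [-0.39, -0.39, -0.39],
  "dp": [
    [0, 0, 0],
    [0, 0, 0],
    [0, 0, 0]
  ],
  "yaw": [0, 0, 0]
}}

```text
time: 49.0
tool_pos: [495.7, -458.9, 57.5]
tcp_rot: [-0.639, 0.769, 0.001, -0.0]
force: [-4.1, 2.4, -0.3]
grip_width: 26.0
grip_force: 2.4
```

```bash
python3 - <<'E'
from h import *
pol()
E
```

```text
r 139.3 ang 263.4
pos [ 495.7 -458.9   57.5] theta -100.5 dp cm [0. 0. 0.] F [-4.1  2.4 -0.3]
```

Call:
{"name": "carry_out", "arguments": {
  "hand": [-0.39, -0.39, -0.39, -0.39, -0.39],
  "dp": [
    [-0.04, 0.98, 0],
    [-0.04, 0.98, 0],
    [-0.04, 0.98, 0],
    [-0.04, 0.98, 0],
    [-0.04, 0.98, 0]
  ],
  "yaw": [0.0593, 0.0593, 0.0593, 0.0593, 0.0593]
}}

```text
time: 49.5
tool_pos: [450.0, -442.8, 58.0]
tcp_rot: [-0.518, 0.856, 0.0, -0.0]
force: [-0.0, 0.4, -0.3]
grip_width: 25.8
grip_force: 0.1
```

Call:
{"name": "carry_out", "arguments": {
  "hand": [-0.39, -0.39, -0.39, -0.39, -0.39],
  "dp": [
    [-0.04, 0.98, 0],
    [-0.04, 0.98, 0],
    [-0.04, 0.98, 0],
    [-0.04, 0.98, 0],
    [-0.04, 0.55, 0]
  ],
  "yaw": [0.0593, 0.0593, 0.0593, 0.0593, 0.0593]
}}

```text
time: 50.0
tool_pos: [414.4, -416.5, 58.2]
tcp_rot: [-0.385, 0.923, 0.0, 0.0]
force: [20.0, -13.5, -6.2]
grip_width: 26.0
grip_force: 12.7
```

Call:
{"name": "carry_out", "arguments": {
  "hand": [-0.39, -0.39, -0.1, 0.3, 0.3],
  "dp": [
    [0, 0, 0],
    [0, 0, 0],
    [0, 0, 0],
    [0, 0, 0],
    [0, 0, 0]
  ],
  "yaw": [0, 0, 0, 0, 0]
}}

```text
time: 50.5
tool_pos: [414.5, -416.5, 58.1]
tcp_rot: [-0.386, 0.922, 0.0, -0.0]
force: [0.2, 0.7, -0.2]
grip_width: 55.5
grip_force: 0.0
```

Call:
{"name": "carry_out", "arguments": {
  "hand": [0.3, 0.3, 0.3, 0.3, 0.3],
  "dp": [
    [0, 0, -2],
    [0, 0, -4],
    [0, 0, -4],
    [0, 0, -2],
    [0, 0, 0]
  ],
  "yaw": [0, 0, 0, 0, 0]
}}

```text
time: 51.0
tool_pos: [415.7, -417.7, 181.4]
tcp_rot: [-0.386, 0.922, -0.002, 0.001]
force: [-0.2, -0.6, -0.6]
grip_width: 55.6
grip_force: 0.0
```

Call:
{"name": "carry_out", "arguments": {
  "hand": [0.3, 0.3, 0.3, 0.3, 0.3],
  "dp": [
    [0, 0, 0],
    [0, 0, 0],
    [0, 0, 0],
    [0, 0, 0],
    [0, 0, 0]
  ],
  "yaw": [0.14, 0.14, 0.14, 0.14, 0.14]
}}

```text
time: 51.5
tool_pos: [414.3, -416.3, 177.2]
tcp_rot: [-0.044, 0.999, 0.001, -0.001]
force: [-0.2, -0.2, -0.3]
grip_width: 55.2
grip_force: 0.0
```

Call:
{"name": "carry_out", "arguments": {
  "hand": [0.3, 0.3, 0.3, 0.3, 0.3],
  "dp": [
    [0, 0, 0],
    [0, 4, 0],
    [0, 4, 0],
    [0, 4, 0],
    [0, 4, 0]
  ],
  "yaw": [0.1, 0, 0, 0, 0]
}}

```text
time: 52.0
tool_pos: [415.0, -255.0, 177.3]
tcp_rot: [0.004, 1.0, 0.0, -0.001]
force: [1.0, 0.8, -0.6]
grip_width: 55.2
grip_force: 0.0
```

Call:
{"name": "carry_out", "arguments": {
  "hand": [0.3, 0.3, 0.3, 0.3, 0.3],
  "dp": [
    [0, 4, 0],
    [0, 4, 0],
    [0, 4, 0],
    [0, 4, 0],
    [0, 0, 0]
  ],
  "yaw": [0, 0, 0, 0, 0]
}}

```text
time: 52.5
tool_pos: [416.1, -93.0, 177.6]
tcp_rot: [0.001, 1.0, 0.001, -0.001]
force: [0.3, -0.4, 0.1]
grip_width: 55.7
grip_force: 0.0
```

```bash
python3 - <<'E'
from h import *
go(480,-260); snap('top','top5'); crop('top5',340,180,490,330,4,'t5'); snap('side','side6'); print(orange('side6',330,170,470,350))
E
```

```text
pos [416.1 -93.  177.6] theta 179.8 dp cm [ -6.43 -16.68  -0.03] F [ 0.3 -0.4  0.1]
[([351, 235, 16, 9, 102], [358.4, 239.3]), ([369, 254, 16, 10, 46], [374.3, 259.7])]
```

View pics/t5.png

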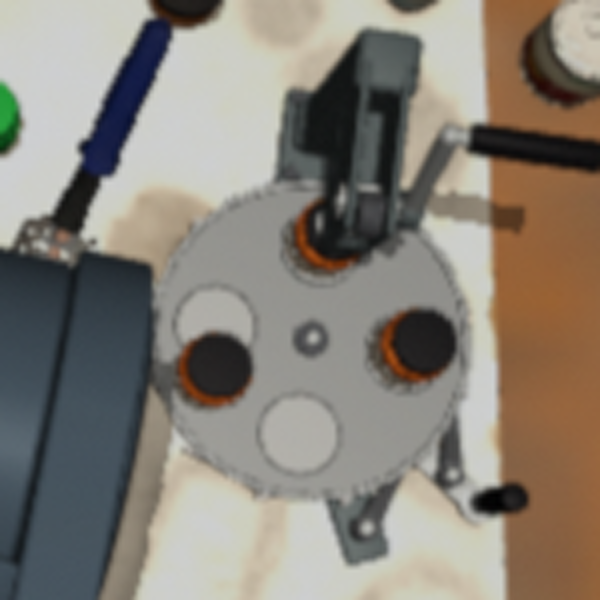

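Pot B is under the ram, A is at the right station (422,340), and C is off its station with its lid at (217,368). The front station (298,432) is free.

```bash
python3 - <<'E'
from h import *
g=lambda x,y,z: ray('top5',340+x/4,180+y/4,z)[:2]
print(g(217,368,92),g(422,340,92),g(298,432,38)); P=g(217,368,92); go(P[0],P[1])
E
```

```text
[ 489.3 -259.9] [ 504.7 -373.1] [ 458.4 -312.7]
pos [416.5 -96.  177.8] theta 179.7 dp cm [-7.350e+00 -1.636e+01 -1.000e-02] F [ 0.8 -0.4  0.3]
```

Call:
{"name": "carry_out", "arguments": {
  "hand": [0.5, 0.5, 0.5, 0.5, 0.5],
  "dp": [
    [0, -4, 0],
    [0, -4, 0],
    [0, -4, 0],
    [0, -4.36, 0],
    [-2, 0, 0]
  ],
  "yaw": [0, 0, 0, 0, 0]
}}

```text
time: 53.1
tool_pos: [433.5, -266.2, 177.6]
tcp_rot: [0.007, 1.0, -0.0, -0.001]
force: [0.1, 0.7, 1.0]
grip_width: 64.2
grip_force: 0.0
```

Call:
{"name": "carry_out", "arguments": {
  "hand": [0.5, 0.5, 0.5, 0.5, 0.5],
  "dp": [
    [-3, 0, 0],
    [-2.3, 0, 0],
    [0, 0, 3],
    [0, 0, 0],
    [0, 0, 0]
  ],
  "yaw": [0, 0, 0, 0, 0]
}}

```text
time: 53.6
tool_pos: [487.6, -261.3, 148.0]
tcp_rot: [0.004, 1.0, 0.0, -0.001]
force: [0.7, -0.4, 0.9]
grip_width: 63.8
grip_force: 0.0
```

```bash
python3 - <<'E'
from h import *
go(489.5,-260,48)
E
```

```text
pos [ 487.6 -261.3  148. ] theta 179.5 dp cm [-0.21  0.12 10.  ] F [ 0.7 -0.4  0.9]
```

Call:
{"name": "carry_out", "arguments": {
  "hand": [0.5, 0.5, 0.5, 0.5, 0.5],
  "dp": [
    [-0.2, 0.1, 3],
    [0, 0, 3],
    [0, 0, 3],
    [0, 0, 1],
    [0, 0, 0]
  ],
  "yaw": [0, 0, 0, 0, 0]
}}

```text
time: 54.1
tool_pos: [490.1, -259.9, 48.3]
tcp_rot: [0.004, 1.0, 0.0, -0.001]
force: [-0.5, 0.5, 0.2]
grip_width: 64.0
grip_force: 0.0
```

Call:
{"name": "carry_out", "arguments": {
  "hand": [-1, -1, -1, -1, -1],
  "dp": [
    [0, 0, 0],
    [0, 0, 0],
    [0, 0, 0],
    [0, 0, 0],
    [0, 0, 0]
  ],
  "yaw": [0, 0, 0, 0, 0]
}}

```text
time: 54.6
tool_pos: [491.8, -260.5, 50.5]
tcp_rot: [0.003, 1.0, -0.001, 0.001]
force: [-2.2, 0.3, 9.5]
grip_width: 40.4
grip_force: 59.6
```

Call:
{"name": "carry_out", "arguments": {
  "hand": [-1, -1, -1, -1, -1],
  "dp": [
    [0, 0, 0],
    [0, 0, -1],
    [0, 0, -2],
    [0, 0, -2],
    [0, 0, 0]
  ],
  "yaw": [0, 0, 0, 0, 0]
}}

```text
time: 55.1
tool_pos: [492.4, -260.6, 102.1]
tcp_rot: [0.003, 1.0, -0.001, 0.002]
force: [0.0, -0.5, -1.3]
grip_width: 40.3
grip_force: 60.7
```

Call:
{"name": "carry_out", "arguments": {
  "hand": [-1, -1, -1, -1, -1],
  "dp": [
    [1.6, -1.5, 0],
    [1.5, -2, 0],
    [0, -1.7, 0],
    [0, 0, 0],
    [0, 0, 0]
  ],
  "yaw": [0, 0, 0, 0, 0]
}}

```text
time: 55.6
tool_pos: [459.6, -311.7, 98.2]
tcp_rot: [0.004, 1.0, 0.0, 0.0]
force: [-0.1, 0.9, -1.0]
grip_width: 40.3
grip_force: 60.9
```

```bash
python3 - <<'E'
from h import *
go(458.2,-312.5,50)
E
```

```text
pos [ 459.6 -311.7   98.2] theta 179.6 dp cm [ 0.14 -0.08  4.82] F [-0.1  0.9 -1. ]
```

Call:
{"name": "carry_out", "arguments": {
  "hand": [-1, -1, -1, -1, -1],
  "dp": [
    [0.1, 0, 1.5],
    [0, 0, 1.5],
    [0, 0, 1.2],
    [0, 0, 0.55],
    [0, 0, 0]
  ],
  "yaw": [0, 0, 0, 0, 0]
}}

```text
time: 56.1
tool_pos: [458.6, -311.2, 51.0]
tcp_rot: [0.003, 1.0, -0.0, 0.0]
force: [-0.7, -0.3, -1.9]
grip_width: 40.3
grip_force: 61.0
```

Call:
{"name": "carry_out", "arguments": {
  "hand": [-0.1, 0.1, 0.3, 0.4, 0.4],
  "dp": [
    [0, 0, 0],
    [0, 0, 0],
    [0, 0, 0],
    [0, 0, 0],
    [0, 0, 0]
  ],
  "yaw": [0, 0, 0, 0, 0]
}}

```text
time: 56.6
tool_pos: [458.5, -311.6, 50.9]
tcp_rot: [0.003, 1.0, -0.0, 0.0]
force: [-0.5, 0.8, -0.7]
grip_width: 59.9
grip_force: 0.0
```

Call:
{"name": "carry_out", "arguments": {
  "hand": [0.4, 0.4, 0.4, 0.4, 0.4],
  "dp": [
    [0, 0, -1],
    [0, 0, -3],
    [0, 0, -4],
    [0, 0, -4],
    [0, 0, -4]
  ],
  "yaw": [0, 0, 0, 0, 0]
}}

```text
time: 57.1
tool_pos: [458.1, -311.3, 213.3]
tcp_rot: [0.003, 1.0, -0.0, 0.0]
force: [1.5, -0.5, -0.4]
grip_width: 59.8
grip_force: 0.0
```

Call:
{"name": "carry_out", "arguments": {
  "hand": [0.4, 0.4, 0.4, 0.4, 0.4],
  "dp": [
    [0, 0, -4],
    [0, 0, -4],
    [0, 0, -2],
    [0, -4, 0],
    [0, -4, 0]
  ],
  "yaw": [0, 0, 0, 0, 0]
}}

```text
time: 57.6
tool_pos: [458.1, -392.1, 313.0]
tcp_rot: [0.002, 1.0, -0.001, 0.001]
force: [1.5, -1.0, -0.9]
grip_width: 59.7
grip_force: 0.0
```

Call:
{"name": "carry_out", "arguments": {
  "hand": [0.4, 0.4, 0.4, 0.4, 0.4],
  "dp": [
    [0, 0, 0],
    [0, 0, 0],
    [0, 0, 0],
    [0, 0, 0],
    [0, 0, 0]
  ],
  "yaw": [0.143, 0.143, 0.143, 0.143, 0.143]
}}

```text
time: 58.1
tool_pos: [457.6, -391.4, 311.6]
tcp_rot: [0.356, 0.935, -0.0, 0.0]
force: [0.5, -0.2, 0.7]
grip_width: 59.8
grip_force: 0.0
```

Call:
{"name": "carry_out", "arguments": {
  "hand": [0.4, 0.4, 0.4, 0.4, 0.4],
  "dp": [
    [0, 0, 0],
    [0, 0, 0],
    [0, 0, 0],
    [0, 0, 0],
    [0, 0, 0]
  ],
  "yaw": [0.143, 0.143, 0.143, 0.143, 0.143]
}}

```text
time: 58.6
tool_pos: [457.6, -391.4, 311.6]
tcp_rot: [0.66, 0.751, 0.0, 0.0]
force: [0.1, 0.4, -0.7]
grip_width: 60.0
grip_force: 0.0
```

Call:
{"name": "carry_out", "arguments": {
  "hand": [0.4, 0.4, 0.4, 0.4],
  "dp": [
    [0, 0, 0],
    [0, 0, 0],
    [0, 0, 0],
    [0, 0, 0]
  ],
  "yaw": [0.143, 0.143, 0, 0]
}}

```text
time: 59.0
tool_pos: [457.7, -391.5, 311.3]
tcp_rot: [0.757, 0.653, 0.0, 0.0]
force: [-0.1, -1.2, 0.4]
grip_width: 59.9
grip_force: 0.0
```

```bash
python3 - <<'E'
from h import *
go(583,-399,300); snap('top','top6'); crop('top6',380,160,530,310,4,'t6')
g=lambda x,y,z: ray('top5',340+x/4,180+y/4,z)[:2]; print(g(470,138,249),g(600,155,249))
im=cv2.imread('pics/top5.png'); cv2.imwrite('pics/hnd.png',cv2.resize(im[200:240,440:520],None,fx=8,fy=8))
E
```

```text
pos [ 457.7 -391.5  311.3] theta 81.5 dp cm [ 1.1  12.5   1.14] F [-0.1 -1.2  0.4]
[ 585.2 -364.4] [ 576.8 -427.6]
```

View pics/hnd.png

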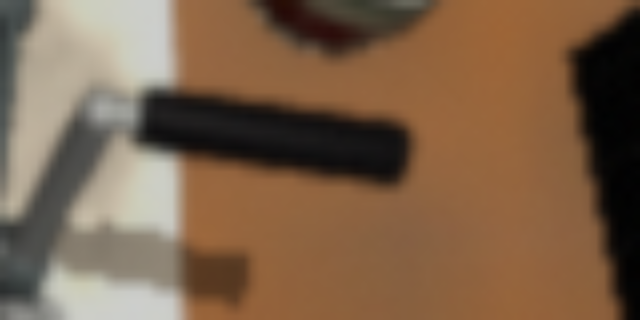

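The handle spans crop (140,118) to (405,150), with its middle at about (273,135), i.e. full-image pixel (474.1,216.9).

```bash
python3 - <<'E'
from h import *
P=ray('top5',474.1,216.9,249); print(P, ray('top5',457.5,214.7,249),ray('top5',490.6,218.7,249)); go(P[0],P[1],300)
# arc rows
p=np.radians(20-np.linspace(0,130,16)); X=82*np.sin(p);Z=82*np.cos(p)
print(np.c_[np.diff(X)/10,-np.diff(Z)/10].round(2).tolist())
E
```

```text
[ 580.4 -396.7  249. ] [ 584.8 -364.4  249. ] [ 576.9 -428.8  249. ]
pos [ 457.8 -391.5  311.2] theta 81.5 dp cm [ 1.29 12.21  1.12] F [-0.7  0.1 -0.1]
[[-1.19, -0.33], [-1.23, -0.15], [-1.24, 0.04], [-1.22, 0.22], [-1.17, 0.4], [-1.1, 0.58], [-1.0, 0.73], [-0.88, 0.88], [-0.73, 1.0], [-0.58, 1.1], [-0.4, 1.17], [-0.22, 1.22], [-0.04, 1.24], [0.15, 1.23], [0.33, 1.19]]
```

Call:
{"name": "carry_out", "arguments": {
  "hand": [0.4, 0.4, 0.4, 0.4, 0.4],
  "dp": [
    [0.3, 3, 0],
    [0.3, 3, 0],
    [0.3, 3, 0],
    [0.25, 3.2, 0],
    [0, 0, 0]
  ],
  "yaw": [0, 0, 0, 0, 0]
}}

```text
time: 59.55
tool_pos: [572.6, -398.6, 309.5]
tcp_rot: [0.757, 0.653, -0.0, -0.001]
force: [-0.1, -0.3, -0.9]
grip_width: 59.6
grip_force: 0.0
```

Call:
{"name": "carry_out", "arguments": {
  "hand": [0.4, 0.4],
  "dp": [
    [0, 0, 0],
    [0, 0, 0]
  ],
  "yaw": [0, 0]
}}

```text
time: 59.75
tool_pos: [569.2, -398.7, 312.3]
tcp_rot: [0.759, 0.652, -0.0, 0.0]
force: [-0.5, 0.8, 0.7]
grip_width: 59.7
grip_force: 0.0
```

```bash
python3 - <<'E'
from h import *
go(580.4,-397.5,230); snap('wrist','w7')
E
```

```text
pos [ 569.2 -398.7  312.3] theta 81.3 dp cm [0.29 1.09 8.23] F [-0.5  0.8  0.7]
```

View pics/w7.png

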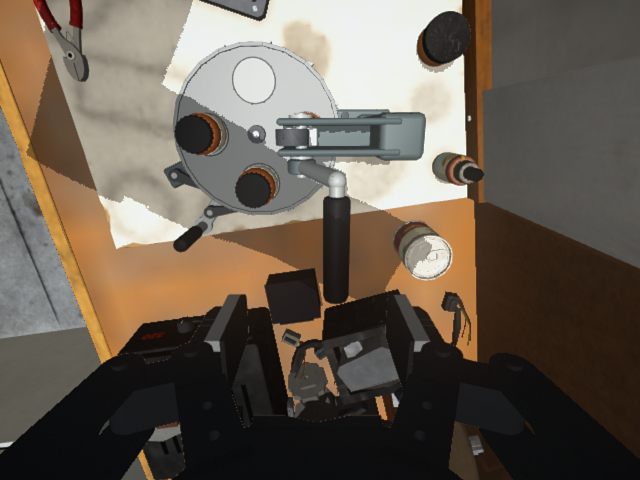

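Pots A, B and C all stand properly, and the bar (337,250) lies between the pads (235 and 400). Descend.

Call:
{"name": "carry_out", "arguments": {
  "hand": [0.4, 0.4, 0.4, 0.4, 0.4],
  "dp": [
    [0.2, 0, 2],
    [0, 0, 2],
    [0, 0, 2],
    [0, 0, 2],
    [0, 0.5, 0.2]
  ],
  "yaw": [0, 0, 0, 0, 0]
}}

```text
time: 60.3
tool_pos: [573.2, -396.8, 228.6]
tcp_rot: [0.759, 0.651, -0.0, -0.002]
force: [0.9, 0.5, -0.4]
grip_width: 59.9
grip_force: 0.0
```

Call:
{"name": "carry_out", "arguments": {
  "hand": [0.4, 0.4],
  "dp": [
    [0, 0, 0],
    [0, 0, 0]
  ],
  "yaw": [0, 0]
}}

```text
time: 60.5
tool_pos: [575.6, -397.8, 231.4]
tcp_rot: [0.759, 0.651, 0.0, 0.001]
force: [0.1, -0.7, 0.3]
grip_width: 59.6
grip_force: 0.0
```

```bash
python3 - <<'E'
from h import *
go(580.4,-397.5,230); print(env.get_obs()['joints'].round(2))
E
```

```text
pos [ 575.6 -397.8  231.4] theta 81.3 dp cm [0.1  0.47 0.14] F [ 0.1 -0.7  0.3]
[-0.6   0.68  0.68  1.57 -0.    1.12]
```

Call:
{"name": "carry_out", "arguments": {
  "hand": [0.4, -0.2, -1, -1, -1],
  "dp": [
    [0, 0.5, 0.1],
    [0, 0, 0],
    [0, 0, 0],
    [0, 0, 0],
    [0, 0, 0]
  ],
  "yaw": [0, 0, 0, 0, 0]
}}

```text
time: 61.0
tool_pos: [580.4, -398.3, 229.0]
tcp_rot: [0.759, 0.651, 0.0, 0.0]
force: [0.3, -1.0, 2.1]
grip_width: 14.0
grip_force: 58.3
```

Call:
{"name": "carry_out", "arguments": {
  "hand": [-1, -1, -1],
  "dp": [
    [0, 0, 0],
    [0, 0, 0],
    [0, 0, 0]
  ],
  "yaw": [0, 0, 0]
}}

```text
time: 61.3
tool_pos: [580.4, -398.3, 229.0]
tcp_rot: [0.759, 0.651, 0.0, 0.0]
force: [1.1, -1.8, 1.4]
grip_width: 14.1
grip_force: 58.4
```

```bash
python3 - <<'E'
from h import *
go(580.4,-397.5,230); print(env.get_obs()['grip_width'])
E
```

```text
pos [ 580.4 -398.3  229. ] theta 81.3 dp cm [ 0.08 -0.01 -0.1 ] F [ 1.1 -1.8  1.4]
14.065322542161326
```

Call:
{"name": "carry_out", "arguments": {
  "hand": [-1, -1, -1, -1, -1],
  "dp": [
    [0, -1.19, -0.33],
    [0, -1.23, -0.15],
    [0, -1.24, 0.04],
    [0, -1.22, 0.22],
    [0, -1.17, 0.4]
  ],
  "yaw": [0, 0, 0, 0, 0]
}}

```text
time: 61.8
tool_pos: [520.5, -388.2, 224.7]
tcp_rot: [0.759, 0.652, 0.001, -0.001]
force: [20.1, -1.0, -31.3]
grip_width: 14.1
grip_force: 58.6
```

Call:
{"name": "carry_out", "arguments": {
  "hand": [-1, -1],
  "dp": [
    [0, 0, 0],
    [0, 0, 0]
  ],
  "yaw": [0, 0]
}}

```text
time: 62.0
tool_pos: [520.3, -388.3, 224.3]
tcp_rot: [0.759, 0.651, 0.0, -0.002]
force: [11.2, -1.7, -27.3]
grip_width: 14.2
grip_force: 59.6
```

```bash
cat >> h.py <<'E'
def cam():
    o=env.get_obs(); p=o['tool_pos']; a=np.radians(-8.5); x=(p[:2]-[580.4,-398.3])@[np.cos(a),np.sin(a)]; z=p[2]-229
    X=82*np.sin(np.radians(20))+x; Z=82*np.cos(np.radians(20))+z
    print('cam',(np.radians(20)-np.arctan2(X,Z)).round(3),'r',np.hypot(X,Z).round(1),'F',o['force'].round(1),'w',o['grip_width'].round(1))
E
python3 -c "
from h import *
cam()"
```

```text
Traceback (most recent call last):
  File "h.py", line 33, in cam
    print('cam',(np.radians(20)-np.arctan2(X,Z)).round(3),'r',np.hypot(X,Z).round(1),'F',o['force'].round(1),'w',o['grip_width'].round(1))
                                                                                                                 ^^^^^^^^^^^^^^^^^^^^^
AttributeError: 'float' object has no attribute 'round'
```

```bash
sed -i "s/o\['grip_width'\].round(1)/o['grip_width']/; s/82\*np.sin(np.radians(20))+x/25+x/; s/82\*np.cos(np.radians(20))+z/78.1+z/" h.py; python3 - <<'E'
from h import *
cam()
p=-np.radians(np.linspace(25.8,110,11)); X=82*np.sin(p);Z=82*np.cos(p)
print(np.c_[np.diff(X)/10,-np.diff(Z)/10].round(2).tolist())
E
```

```text
cam 0.804 r 81.7 F [ 11.2  -1.7 -27.3] w 14.21914663661079
[[-1.04, 0.6], [-0.94, 0.75], [-0.82, 0.88], [-0.69, 0.99], [-0.53, 1.08], [-0.37, 1.15], [-0.2, 1.19], [-0.02, 1.2], [0.15, 1.19], [0.33, 1.16]]
```

Call:
{"name": "carry_out", "arguments": {
  "hand": [-1, -1, -1, -1, -1],
  "dp": [
    [0, -1.04, 0.8],
    [0, -0.94, 0.85],
    [0, -0.82, 0.88],
    [0, -0.69, 0.99],
    [0, -0.53, 1.08]
  ],
  "yaw": [0, 0, 0, 0, 0]
}}

```text
time: 62.5
tool_pos: [482.4, -383.3, 181.5]
tcp_rot: [0.759, 0.652, 0.001, 0.002]
force: [17.1, -1.2, -0.1]
grip_width: 14.2
grip_force: 62.3
```

Call:
{"name": "carry_out", "arguments": {
  "hand": [-1, -1],
  "dp": [
    [0, 0, 0],
    [0, 0, 0]
  ],
  "yaw": [0, 0]
}}

```text
time: 62.7
tool_pos: [482.1, -383.1, 180.9]
tcp_rot: [0.759, 0.652, 0.001, 0.001]
force: [14.1, -4.2, -8.2]
grip_width: 13.9
grip_force: 61.7
```

```bash
python3 -c "
from h import *
cam()"
```

```text
cam 1.537 r 80.3 F [14.1 -4.2 -8.2] w 13.931362330492325
```

Call:
{"name": "carry_out", "arguments": {
  "hand": [-1, -1, -1, -1, -1],
  "dp": [
    [0, -0.27, 1.2],
    [0, -0.15, 1.25],
    [0, 0, 1.2],
    [0, 0.15, 1.19],
    [0, 0.33, 1.16]
  ],
  "yaw": [0, 0, 0, 0, 0]
}}

```text
time: 63.2
tool_pos: [481.8, -383.5, 121.4]
tcp_rot: [0.759, 0.651, 0.0, 0.001]
force: [4.3, -1.1, 8.0]
grip_width: 14.2
grip_force: 63.1
```

Call:
{"name": "carry_out", "arguments": {
  "hand": [-1, -1, -1],
  "dp": [
    [0, 0, 0],
    [0, 0, 0],
    [0, 0, 0]
  ],
  "yaw": [0, 0, 0]
}}

```text
time: 63.5
tool_pos: [482.0, -383.4, 121.1]
tcp_rot: [0.759, 0.651, 0.0, 0.001]
force: [5.9, -3.8, -2.4]
grip_width: 13.9
grip_force: 62.3
```

```bash
python3 -c "
from h import *
cam();snap('side','side7');crop('side7',320,150,480,290,4.5,'s7')"
```

```text
cam 2.3 r 80.2 F [ 5.9 -3.8 -2.4] w 13.920756547235346
```

```bash
python3 - <<'E'
from h import *
p=np.radians(np.linspace(-111.4,17.7,16)); X=82*np.sin(p);Z=82*np.cos(p); print(X[0]-X[-1],Z[0]-Z[-1])
print(np.c_[np.diff(X)/10,-np.diff(Z)/10].round(2).tolist())
E
```

```text
-101.27728789661751 -108.03813777847888
[[-0.36, -1.18], [-0.18, -1.22], [0.0, -1.23], [0.19, -1.22], [0.37, -1.17], [0.54, -1.11], [0.7, -1.01], [0.84, -0.9], [0.97, -0.76], [1.07, -0.61], [1.15, -0.44], [1.2, -0.26], [1.23, -0.08], [1.23, 0.1], [1.2, 0.29]]
```

Call:
{"name": "carry_out", "arguments": {
  "hand": [-1, -1, -1, -1, -1],
  "dp": [
    [0, -0.28, -1.18],
    [0, -0.13, -1.22],
    [0, 0.0, -1.23],
    [0, 0.19, -1.22],
    [0, 0.37, -1.17]
  ],
  "yaw": [0, 0, 0, 0, 0]
}}

```text
time: 64.05
tool_pos: [482.8, -383.5, 181.9]
tcp_rot: [0.759, 0.651, -0.0, 0.0]
force: [6.1, -2.6, -5.4]
grip_width: 14.3
grip_force: 61.7
```

Call:
{"name": "carry_out", "arguments": {
  "hand": [-1, -1, -1, -1, -1],
  "dp": [
    [0, 0.54, -1.11],
    [0, 0.7, -1.01],
    [0, 0.84, -0.9],
    [0, 0.97, -0.76],
    [0, 1.07, -0.61]
  ],
  "yaw": [0, 0, 0, 0, 0]
}}

```text
time: 64.55
tool_pos: [523.6, -389.4, 225.1]
tcp_rot: [0.759, 0.651, -0.0, -0.001]
force: [1.3, -1.4, -10.8]
grip_width: 14.3
grip_force: 61.2
```

Call:
{"name": "carry_out", "arguments": {
  "hand": [-1, -1, -1, -1, -1],
  "dp": [
    [0, 1.15, -0.4],
    [0, 1.2, -0.22],
    [0, 1.23, -0.08],
    [0, 1.2, 0.1],
    [0, 1.1, 0.26]
  ],
  "yaw": [0, 0, 0, 0, 0]
}}

```text
time: 65.05
tool_pos: [581.8, -398.4, 228.7]
tcp_rot: [0.759, 0.651, -0.0, -0.0]
force: [-1.8, 0.3, -0.1]
grip_width: 14.2
grip_force: 62.2
```

Call:
{"name": "carry_out", "arguments": {
  "hand": [-1, -1],
  "dp": [
    [0, 0, 0],
    [0, 0, 0]
  ],
  "yaw": [0, 0]
}}

```text
time: 65.25
tool_pos: [582.0, -398.4, 228.6]
tcp_rot: [0.759, 0.651, 0.0, 0.0]
force: [2.3, -2.8, 0.1]
grip_width: 14.4
grip_force: 62.5
```

```bash
python3 -c "
from h import *
cam(); go(580,-398,229)"
```

```text
cam 0.02 r 82.2 F [ 2.3 -2.8  0.1] w 14.400165751372331
pos [ 582.  -398.4  228.6] theta 81.3 dp cm [ 0.01 -0.2  -0.04] F [ 2.3 -2.8  0.1]
```

Call:
{"name": "carry_out", "arguments": {
  "hand": [-0.3, 0.2, 0.4, 0.4, 0.4],
  "dp": [
    [0, 0, 0],
    [0, 0, 0],
    [0, 0, 0],
    [0, -0.3, -2],
    [0, -0.3, -2]
  ],
  "yaw": [0, 0, 0, 0, 0]
}}

```text
time: 65.75
tool_pos: [575.1, -397.2, 268.8]
tcp_rot: [0.759, 0.651, -0.0, -0.001]
force: [0.4, 0.0, -0.5]
grip_width: 59.7
grip_force: 0.0
```

Call:
{"name": "carry_out", "arguments": {
  "hand": [0.4, 0.4, 0.4, 0.4, 0.4],
  "dp": [
    [0, -0.3, -2],
    [0, 0, 0],
    [0, -4, 0],
    [0, -4, 0],
    [0, -4, 0]
  ],
  "yaw": [0, 0, 0, 0, 0]
}}

```text
time: 66.25
tool_pos: [464.7, -380.7, 287.9]
tcp_rot: [0.759, 0.652, -0.0, -0.0]
force: [-0.4, -0.9, 1.4]
grip_width: 59.9
grip_force: 0.0
```

Call:
{"name": "carry_out", "arguments": {
  "hand": [0.3, 0.3, 0.3, 0.3, 0.3],
  "dp": [
    [0, -3, 0],
    [0, 0, 0],
    [0, 0, 0],
    [0, 0, 0],
    [0, 0, 0]
  ],
  "yaw": [0, -0.14, -0.14, -0.14, -0.14]
}}

```text
time: 66.75
tool_pos: [436.1, -376.6, 288.7]
tcp_rot: [0.547, 0.837, 0.0, -0.0]
force: [0.6, -0.6, -0.5]
grip_width: 55.7
grip_force: 0.0
```

Call:
{"name": "carry_out", "arguments": {
  "hand": [0.3, 0.3, 0.3, 0.3, 0.3],
  "dp": [
    [0, 0, 0],
    [0, 0, 0],
    [0, 0, 0],
    [0, 0, 0],
    [0, 0, 0]
  ],
  "yaw": [-0.14, -0.14, -0.14, -0.14, -0.14]
}}

```text
time: 67.25
tool_pos: [436.2, -376.6, 288.6]
tcp_rot: [0.227, 0.974, 0.0, -0.0]
force: [0.7, -0.9, -0.1]
grip_width: 55.7
grip_force: 0.0
```

Call:
{"name": "carry_out", "arguments": {
  "hand": [0.3, 0.3, 0.3, 0.3, 0.3],
  "dp": [
    [0, 0, 0],
    [0, 0, 0],
    [0, 0, 0],
    [0, 0, 0],
    [0, 0, 0]
  ],
  "yaw": [-0.14, -0.14, -0.14, -0.14, -0.14]
}}

```text
time: 67.75
tool_pos: [436.2, -376.5, 288.6]
tcp_rot: [-0.121, 0.993, 0.0, -0.0]
force: [0.9, 0.6, -0.2]
grip_width: 55.5
grip_force: 0.0
```

Call:
{"name": "carry_out", "arguments": {
  "hand": [0.3, 0.3, 0.3, 0.3, 0.3],
  "dp": [
    [0, 0, 0],
    [0, 0, 0],
    [0, 0, 0],
    [0, 0, 0],
    [0, 0, 0]
  ],
  "yaw": [-0.14, -0.14, -0.14, -0.133, 0]
}}

```text
time: 68.25
tool_pos: [436.2, -376.6, 288.7]
tcp_rot: [-0.386, 0.923, 0.0, -0.0]
force: [0.0, -0.3, 0.3]
grip_width: 55.8
grip_force: 0.0
```

```bash
python3 -c "
from h import *
go(418.7,-417.5,170);snap('side','side8'); print(orange('side8',330,170,470,350),orange('side6',330,170,470,350))
snap('top','top8')"
```

```text
pos [ 436.2 -376.6  288.7] theta -134.6 dp cm [ 4.14 -1.64 11.87] F [ 0.  -0.3  0.3]
[([382, 233, 17, 9, 106], [389.8, 237.5]), ([351, 236, 16, 8, 81], [358.3, 240.0]), ([383, 249, 24, 9, 113], [397.4, 252.7])] [([351, 235, 16, 9, 102], [358.4, 239.3]), ([369, 254, 16, 10, 46], [374.3, 259.7])]
```

```bash
python3 -c "
from h import *
a=cv2.imread('pics/side6.png')[205:270,330:420];b=cv2.imread('pics/side8.png')[205:270,330:420]
cv2.imwrite('pics/cmp.png',cv2.resize(np.hstack([a,b]),None,fx=4.4,fy=4.4,interpolation=cv2.INTER_CUBIC))"
```

```text
(no output)
```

View pics/cmp.png

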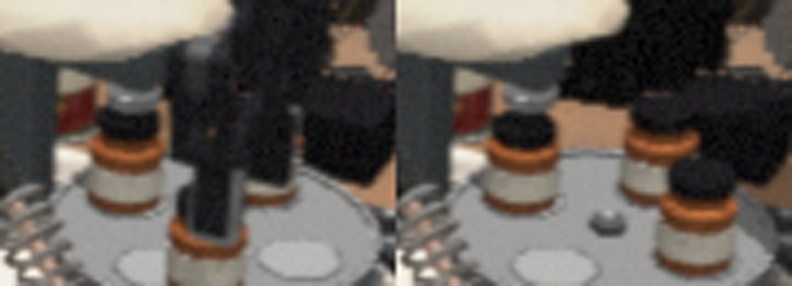

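The left crop is before the press and the right is after. B's lid top dropped about 10 px in the zoom (102 to 112) and now stands clear of the ram, so it is closed. Next come three strokes.

Call:
{"name": "carry_out", "arguments": {
  "hand": [0.3, 0.3, 0.3, 0.3, 0.3],
  "dp": [
    [2.1, -0.8, 4],
    [2.0, -0.8, 4],
    [0, 0, 3.9],
    [0, 0, 0],
    [0, 0, 0]
  ],
  "yaw": [0, 0, 0, 0, 0]
}}

```text
time: 68.85
tool_pos: [418.9, -416.9, 171.2]
tcp_rot: [-0.384, 0.923, 0.0, -0.0]
force: [-0.3, 1.1, 0.4]
grip_width: 55.2
grip_force: 0.0
```

```bash
python3 -c "
from h import *
go(418.7,-417.5,58)"
```

```text
pos [ 418.9 -416.9  171.2] theta -134.8 dp cm [ 0.06 -0.03 11.32] F [-0.3  1.1  0.4]
```

Call:
{"name": "carry_out", "arguments": {
  "hand": [0.3, 0.3, 0.3, 0.3, 0.3],
  "dp": [
    [0, -0.05, 3],
    [0, 0, 3],
    [0, 0, 3],
    [0, 0, 2.2],
    [0, 0, 0]
  ],
  "yaw": [0, 0, 0, 0, 0]
}}

```text
time: 69.35
tool_pos: [419.6, -417.2, 58.2]
tcp_rot: [-0.385, 0.923, 0.0, -0.0]
force: [-0.1, 0.3, -0.3]
grip_width: 55.2
grip_force: 0.0
```

Call:
{"name": "carry_out", "arguments": {
  "hand": [-0.2, -0.39, -0.39, -0.39],
  "dp": [
    [0, 0, 0],
    [0, 0, 0],
    [0, 0, 0],
    [0, 0, 0]
  ],
  "yaw": [0, 0, 0, 0]
}}

```text
time: 69.75
tool_pos: [419.8, -418.0, 59.3]
tcp_rot: [-0.385, 0.923, -0.001, 0.0]
force: [0.7, -0.1, 0.8]
grip_width: 26.2
grip_force: 0.0
```

Call:
{"name": "carry_out", "arguments": {
  "hand": [-0.39, -0.39, -0.39, -0.39, -0.39],
  "dp": [
    [-0.05, -0.98, 0],
    [-0.05, -0.98, 0],
    [-0.05, -0.98, 0],
    [-0.05, -0.98, 0],
    [-0.05, -0.98, 0]
  ],
  "yaw": [-0.0593, -0.0593, -0.0593, -0.0593, -0.0593]
}}

```text
time: 70.25
tool_pos: [459.5, -445.6, 58.6]
tcp_rot: [-0.518, 0.855, 0.0, 0.0]
force: [-1.0, 2.4, 1.4]
grip_width: 26.1
grip_force: 1.1
```

Call:
{"name": "carry_out", "arguments": {
  "hand": [-0.39, -0.39, -0.39, -0.39, -0.39],
  "dp": [
    [-0.05, -0.98, 0],
    [-0.05, -0.98, 0],
    [-0.05, -0.98, 0],
    [-0.05, -0.98, 0],
    [-0.05, -0.25, 0]
  ],
  "yaw": [-0.0593, -0.0593, -0.0593, -0.0593, -0.0593]
}}

```text
time: 70.75
tool_pos: [496.5, -458.0, 57.9]
tcp_rot: [-0.639, 0.77, 0.003, -0.001]
force: [-28.4, 11.5, 13.7]
grip_width: 25.9
grip_force: 15.0
```

Call:
{"name": "carry_out", "arguments": {
  "hand": [-0.39, -0.39, -0.39],
  "dp": [
    [0, 0, 0],
    [0, 0, 0],
    [0, 0, 0]
  ],
  "yaw": [0, 0, 0]
}}

```text
time: 71.05
tool_pos: [496.3, -457.9, 58.0]
tcp_rot: [-0.637, 0.77, 0.002, -0.001]
force: [-18.2, 7.8, 8.1]
grip_width: 26.4
grip_force: 9.3
```

```bash
python3 - <<'E'
from h import *
pol()
E
```

```text
r 138.3 ang 263.5
pos [ 496.3 -457.9   58. ] theta -100.8 dp cm [0. 0. 0.] F [-18.2   7.8   8.1]
```

Call:
{"name": "carry_out", "arguments": {
  "hand": [-0.39, -0.39, -0.39, -0.39, -0.39],
  "dp": [
    [-0.05, 0.98, 0],
    [-0.05, 0.98, 0],
    [-0.05, 0.98, 0],
    [-0.05, 0.98, 0],
    [-0.05, 0.98, 0]
  ],
  "yaw": [0.0593, 0.0593, 0.0593, 0.0593, 0.0593]
}}

```text
time: 71.55
tool_pos: [452.6, -441.9, 58.6]
tcp_rot: [-0.516, 0.857, -0.0, -0.0]
force: [-0.2, 0.3, 0.1]
grip_width: 26.1
grip_force: 0.2
```

Call:
{"name": "carry_out", "arguments": {
  "hand": [-0.39, -0.39, -0.39, -0.39, -0.39],
  "dp": [
    [-0.05, 0.98, 0],
    [-0.05, 0.98, 0],
    [-0.05, 0.98, 0],
    [-0.05, 0.98, 0],
    [-0.05, 0.55, 0]
  ],
  "yaw": [0.0593, 0.0593, 0.0593, 0.0593, 0.0593]
}}

```text
time: 72.05
tool_pos: [417.0, -414.7, 58.8]
tcp_rot: [-0.384, 0.923, -0.0, 0.0]
force: [1.9, -0.9, 0.2]
grip_width: 25.7
grip_force: 1.6
```

Call:
{"name": "carry_out", "arguments": {
  "hand": [-0.39, -0.39, -0.39],
  "dp": [
    [0, 0, 0],
    [0, 0, 0],
    [0, 0, 0]
  ],
  "yaw": [0, 0, 0]
}}

```text
time: 72.35
tool_pos: [417.5, -415.1, 58.4]
tcp_rot: [-0.385, 0.923, -0.0, 0.0]
force: [-0.2, 0.1, -0.7]
grip_width: 26.3
grip_force: 0.0
```

```bash
python3 - <<'E'
from h import *
pol()
E
```

```text
r 133.5 ang 225.1
pos [ 417.5 -415.1   58.4] theta -134.7 dp cm [0. 0. 0.] F [-0.2  0.1 -0.7]
```

Call:
{"name": "carry_out", "arguments": {
  "hand": [-0.39, -0.39, -0.39, -0.39, -0.39],
  "dp": [
    [-0.02, -0.98, 0],
    [-0.02, -0.98, 0],
    [-0.02, -0.98, 0],
    [-0.02, -0.98, 0],
    [-0.02, -0.98, 0]
  ],
  "yaw": [-0.0593, -0.0593, -0.0593, -0.0593, -0.0593]
}}

```text
time: 72.85
tool_pos: [456.6, -444.1, 58.0]
tcp_rot: [-0.518, 0.855, 0.001, -0.0]
force: [-2.1, 3.3, -0.2]
grip_width: 26.5
grip_force: 1.1
```

Call:
{"name": "carry_out", "arguments": {
  "hand": [-0.39, -0.39, -0.39, -0.39, -0.39],
  "dp": [
    [-0.02, -0.98, 0],
    [-0.02, -0.98, 0],
    [-0.02, -0.98, 0],
    [-0.02, -0.98, 0],
    [-0.02, -0.45, 0]
  ],
  "yaw": [-0.0593, -0.0593, -0.0593, -0.0593, -0.0593]
}}

```text
time: 73.35
tool_pos: [496.4, -458.7, 57.5]
tcp_rot: [-0.639, 0.769, 0.002, -0.001]
force: [-28.1, 11.2, 15.8]
grip_width: 26.1
grip_force: 14.8
```

Call:
{"name": "carry_out", "arguments": {
  "hand": [-0.39, -0.39, -0.39],
  "dp": [
    [0, 0, 0],
    [0, 0, 0],
    [0, 0, 0]
  ],
  "yaw": [0, 0, 0]
}}

```text
time: 73.65
tool_pos: [495.9, -458.6, 57.5]
tcp_rot: [-0.638, 0.77, 0.002, -0.001]
force: [-9.4, 5.0, 3.0]
grip_width: 26.1
grip_force: 5.0
```

Call:
{"name": "carry_out", "arguments": {
  "hand": [-0.39, -0.39, -0.39, -0.39, -0.39],
  "dp": [
    [-0.04, 0.98, 0],
    [-0.04, 0.98, 0],
    [-0.04, 0.98, 0],
    [-0.04, 0.98, 0],
    [-0.04, 0.98, 0]
  ],
  "yaw": [0.0593, 0.0593, 0.0593, 0.0593, 0.0593]
}}

```text
time: 74.15
tool_pos: [450.9, -442.7, 58.0]
tcp_rot: [-0.516, 0.856, 0.0, -0.0]
force: [0.0, -0.7, -1.1]
grip_width: 26.2
grip_force: 0.2
```

Call:
{"name": "carry_out", "arguments": {
  "hand": [-0.39, -0.39, -0.39, -0.39, -0.39],
  "dp": [
    [-0.04, 0.98, 0],
    [-0.04, 0.98, 0],
    [-0.04, 0.98, 0],
    [-0.04, 0.98, 0],
    [-0.04, 0.55, 0]
  ],
  "yaw": [0.0593, 0.0593, 0.0593, 0.0593, 0.0593]
}}

```text
time: 74.65
tool_pos: [415.1, -416.1, 58.2]
tcp_rot: [-0.384, 0.923, 0.0, -0.0]
force: [10.8, -7.7, -0.9]
grip_width: 26.2
grip_force: 8.0
```

Call:
{"name": "carry_out", "arguments": {
  "hand": [-0.39, -0.39, -0.39],
  "dp": [
    [0, 0, 0],
    [0, 0, 0],
    [0, 0, 0]
  ],
  "yaw": [0, 0, 0]
}}

```text
time: 74.95
tool_pos: [415.6, -416.3, 58.1]
tcp_rot: [-0.385, 0.923, 0.0, -0.0]
force: [0.6, 0.3, 0.0]
grip_width: 26.3
grip_force: 0.0
```

Call:
{"name": "carry_out", "arguments": {
  "hand": [-0.39, -0.39, -0.39, -0.39, -0.39],
  "dp": [
    [-0.03, -0.98, 0],
    [-0.03, -0.98, 0],
    [-0.03, -0.98, 0],
    [-0.03, -0.98, 0],
    [-0.03, -0.98, 0]
  ],
  "yaw": [-0.0593, -0.0593, -0.0593, -0.0593, -0.0593]
}}

```text
time: 75.45
tool_pos: [455.0, -445.1, 58.0]
tcp_rot: [-0.518, 0.855, 0.001, -0.0]
force: [-1.0, 1.4, 0.4]
grip_width: 25.9
grip_force: 1.1
```

Call:
{"name": "carry_out", "arguments": {
  "hand": [-0.39, -0.39, -0.39, -0.39, -0.39],
  "dp": [
    [-0.03, -0.98, 0],
    [-0.03, -0.98, 0],
    [-0.03, -0.98, 0],
    [-0.03, -0.98, 0],
    [-0.03, -0.53, 0]
  ],
  "yaw": [-0.0593, -0.0593, -0.0593, -0.0593, -0.0593]
}}

```text
time: 75.95
tool_pos: [496.3, -459.7, 57.5]
tcp_rot: [-0.639, 0.769, 0.001, -0.0]
force: [-31.0, 11.5, 11.4]
grip_width: 26.1
grip_force: 16.4
```

Call:
{"name": "carry_out", "arguments": {
  "hand": [-0.39, -0.39, -0.39],
  "dp": [
    [0, 0, 0],
    [0, 0, 0],
    [0, 0, 0]
  ],
  "yaw": [0, 0, 0]
}}

```text
time: 76.25
tool_pos: [495.7, -459.5, 57.5]
tcp_rot: [-0.638, 0.77, 0.001, -0.0]
force: [-6.5, 2.5, 0.7]
grip_width: 25.8
grip_force: 3.2
```

```bash
python3 - <<'E'
from h import *
pol()
E
```

```text
r 139.9 ang 263.4
pos [ 495.7 -459.5   57.5] theta -100.7 dp cm [0. 0. 0.] F [-6.5  2.5  0.7]
```

Call:
{"name": "carry_out", "arguments": {
  "hand": [-0.39, -0.39, -0.39, -0.39, -0.39],
  "dp": [
    [-0.04, 0.98, 0],
    [-0.04, 0.98, 0],
    [-0.04, 0.98, 0],
    [-0.04, 0.98, 0],
    [-0.04, 0.98, 0]
  ],
  "yaw": [0.0593, 0.0593, 0.0593, 0.0593, 0.0593]
}}

```text
time: 76.75
tool_pos: [450.2, -443.3, 58.0]
tcp_rot: [-0.516, 0.856, 0.0, -0.0]
force: [-0.4, -0.6, -0.5]
grip_width: 26.3
grip_force: 0.1
```

Call:
{"name": "carry_out", "arguments": {
  "hand": [-0.39, -0.39, -0.39, -0.39, -0.39],
  "dp": [
    [-0.04, 0.98, 0],
    [-0.04, 0.98, 0],
    [-0.04, 0.98, 0],
    [-0.04, 0.98, 0],
    [-0.04, 0.55, 0]
  ],
  "yaw": [0.0593, 0.0593, 0.0593, 0.0593, 0.0593]
}}

```text
time: 77.25
tool_pos: [414.5, -416.7, 58.1]
tcp_rot: [-0.384, 0.923, 0.0, -0.0]
force: [11.1, -8.2, -2.3]
grip_width: 26.0
grip_force: 8.4
```

Call:
{"name": "carry_out", "arguments": {
  "hand": [-0.39, -0.39, -0.1, 0.3, 0.3],
  "dp": [
    [0, 0, 0],
    [0, 0, 0],
    [0, 0, 0],
    [0, 0, 0],
    [0, 0, 0]
  ],
  "yaw": [0, 0, 0, 0, 0]
}}

```text
time: 77.75
tool_pos: [414.9, -417.0, 58.1]
tcp_rot: [-0.385, 0.923, 0.0, -0.0]
force: [0.3, -0.1, 0.2]
grip_width: 55.2
grip_force: 0.0
```

Call:
{"name": "carry_out", "arguments": {
  "hand": [0.3, 0.3, 0.3, 0.3, 0.3],
  "dp": [
    [0, 0, -2],
    [0, 0, -4],
    [0, 0, -4],
    [0, 0, -4],
    [0, 0, -4]
  ],
  "yaw": [0, 0, 0, 0, 0]
}}

```text
time: 78.25
tool_pos: [414.7, -416.8, 240.0]
tcp_rot: [-0.385, 0.923, -0.0, 0.0]
force: [0.5, -1.2, 1.0]
grip_width: 55.5
grip_force: 0.0
```

Call:
{"name": "carry_out", "arguments": {
  "hand": [0.4, 0.4, 0.4, 0.4, 0.4],
  "dp": [
    [0, 0, -4],
    [-2, 0.8, -1],
    [-2, 0.8, 0],
    [0, 0, 0],
    [0, 0, 0]
  ],
  "yaw": [0, 0, 0, 0.14, 0.14]
}}

```text
time: 78.75
tool_pos: [432.0, -376.8, 288.4]
tcp_rot: [-0.25, 0.968, -0.0, 0.0]
force: [-0.4, -0.2, -0.3]
grip_width: 59.5
grip_force: 0.0
```

Call:
{"name": "carry_out", "arguments": {
  "hand": [0.4, 0.4, 0.4, 0.4, 0.4],
  "dp": [
    [0, 0, 0],
    [0, 0, 0],
    [0, 0, 0],
    [0, 0, 0],
    [0, 0, 0]
  ],
  "yaw": [0.14, 0.14, 0.14, 0.14, 0.14]
}}

```text
time: 79.25
tool_pos: [431.7, -377.3, 288.2]
tcp_rot: [0.098, 0.995, 0.0, -0.0]
force: [-0.4, -0.6, -0.2]
grip_width: 59.9
grip_force: 0.0
```

Call:
{"name": "carry_out", "arguments": {
  "hand": [0.4, 0.4, 0.4, 0.4, 0.4],
  "dp": [
    [0, 0, 0],
    [0, 0, 0],
    [0, 0, 0],
    [0, 0, 0],
    [0, 0, 0]
  ],
  "yaw": [0.14, 0.14, 0.14, 0.14, 0.14]
}}

```text
time: 79.75
tool_pos: [431.7, -377.3, 288.2]
tcp_rot: [0.433, 0.901, 0.0, -0.0]
force: [-0.3, 0.0, 0.4]
grip_width: 59.2
grip_force: 0.0
```

Call:
{"name": "carry_out", "arguments": {
  "hand": [0.4, 0.4, 0.4, 0.4, 0.4],
  "dp": [
    [0, 0, 0],
    [0, 0, 0],
    [0, 0, 0],
    [0, 0, 0],
    [0, 0, 0]
  ],
  "yaw": [0.14, 0.14, 0.14, 0.14, 0.14]
}}

```text
time: 80.25
tool_pos: [431.7, -377.3, 288.2]
tcp_rot: [0.716, 0.698, -0.0, -0.0]
force: [0.3, 0.5, 0.0]
grip_width: 59.9
grip_force: 0.0
```

Call:
{"name": "carry_out", "arguments": {
  "hand": [0.4, 0.4],
  "dp": [
    [0, 0, 0],
    [0, 0, 0]
  ],
  "yaw": [0.133, 0]
}}

```text
time: 80.45
tool_pos: [431.7, -377.3, 288.2]
tcp_rot: [0.759, 0.651, -0.0, -0.0]
force: [-0.4, 0.2, 0.3]
grip_width: 59.9
grip_force: 0.0
```

```bash
python3 - <<'E'
from h import *
go(581,-398.3,290); snap('side','side9'); print(orange('side9',330,170,470,350))
E
```

```text
pos [ 431.7 -377.3  288.2] theta 81.2 dp cm [ 0.22 15.08 -0.18] F [-0.4  0.2  0.3]
[([351, 235, 17, 10, 102], [358.9, 239.6]), ([382, 234, 18, 9, 107], [390.3, 237.8]), ([356, 251, 19, 9, 95], [365.8, 255.7])]
```

Call:
{"name": "carry_out", "arguments": {
  "hand": [0.4, 0.4, 0.4, 0.4, 0.4],
  "dp": [
    [0.1, 3.5, 0],
    [0.1, 3.5, 0],
    [0, 3.5, 0],
    [0, 3, 0],
    [0, 1, 0]
  ],
  "yaw": [0, 0, 0, 0, 0]
}}

```text
time: 81.0
tool_pos: [577.3, -396.9, 286.5]
tcp_rot: [0.757, 0.654, -0.0, -0.001]
force: [0.3, -0.5, -0.8]
grip_width: 59.9
grip_force: 0.0
```

Call:
{"name": "carry_out", "arguments": {
  "hand": [0.4, 0.4, 0.4, 0.4, 0.4],
  "dp": [
    [0, 0, 2],
    [0, 0, 2],
    [0, 0, 1.9],
    [0, 0, 0],
    [0, 0, 0]
  ],
  "yaw": [0, 0, 0, 0, 0]
}}

```text
time: 81.5
tool_pos: [575.1, -397.2, 229.8]
tcp_rot: [0.758, 0.652, -0.0, -0.0]
force: [-0.2, -0.3, 0.2]
grip_width: 60.2
grip_force: 0.0
```

```bash
python3 - <<'E'
from h import *
go(581.8,-398.4,229); a=np.radians(81.5); print(proj('side9',[511.7+55*np.cos(a),-320.5+55*np.sin(a),56]))
E
```

```text
pos [ 575.1 -397.2  229.8] theta 81.4 dp cm [-0.02  0.68  0.08] F [-0.2 -0.3  0.2]
[366.7 258.1]
```

```bash
python3 - <<'E'
from h import *
p=np.radians(np.linspace(18.2,-111.4,16)); X=82*np.sin(p);Z=82*np.cos(p)
print(np.c_[np.diff(X)/10,-np.diff(Z)/10].round(2).tolist())
E
```

```text
[[-1.2, -0.3], [-1.23, -0.11], [-1.23, 0.07], [-1.21, 0.26], [-1.16, 0.44], [-1.08, 0.6], [-0.97, 0.76], [-0.85, 0.9], [-0.7, 1.01], [-0.54, 1.11], [-0.37, 1.18], [-0.19, 1.22], [-0.0, 1.24], [0.18, 1.22], [0.36, 1.18]]
```

Call:
{"name": "carry_out", "arguments": {
  "hand": [0.4, 0.4, -0.2, -1, -1],
  "dp": [
    [0, 0.68, 0.08],
    [0, 0, 0],
    [0, 0, 0],
    [0, 0, 0],
    [0, 0, 0]
  ],
  "yaw": [0, 0, 0, 0, 0]
}}

```text
time: 82.0
tool_pos: [581.9, -398.4, 228.8]
tcp_rot: [0.759, 0.651, 0.0, 0.0]
force: [-0.4, -0.6, 0.9]
grip_width: 16.5
grip_force: 0.0
```

Call:
{"name": "carry_out", "arguments": {
  "hand": [-1, -1, -1, -1],
  "dp": [
    [0, 0, 0],
    [0, 0, 0],
    [0, 0, 0],
    [0, 0, 0]
  ],
  "yaw": [0, 0, 0, 0]
}}

```text
time: 82.4
tool_pos: [582.1, -398.5, 228.8]
tcp_rot: [0.759, 0.651, 0.0, 0.0]
force: [-0.1, -1.7, 5.6]
grip_width: 14.4
grip_force: 58.5
```

```bash
python3 -c "
from h import *
cam(); go(581,-398,229)"
```

```text
cam 0.019 r 82.3 F [-0.1 -1.7  5.6] w 14.397877017056624
pos [ 582.1 -398.5  228.8] theta 81.3 dp cm [ 0.03 -0.11 -0.02] F [-0.1 -1.7  5.6]
```

Call:
{"name": "carry_out", "arguments": {
  "hand": [-1, -1, -1, -1, -1],
  "dp": [
    [0, -1.2, -0.25],
    [0, -1.23, -0.05],
    [0, -1.23, 0.12],
    [0, -1.21, 0.28],
    [0, -1.16, 0.45]
  ],
  "yaw": [0, 0, 0, 0, 0]
}}

```text
time: 82.9
tool_pos: [522.3, -389.7, 224.0]
tcp_rot: [0.759, 0.651, 0.0, 0.001]
force: [1.0, -3.2, 6.8]
grip_width: 14.0
grip_force: 58.8
```

Call:
{"name": "carry_out", "arguments": {
  "hand": [-1, -1, -1, -1, -1],
  "dp": [
    [0, -1.05, 0.6],
    [0, -0.95, 0.76],
    [0, -0.82, 0.9],
    [0, -0.65, 1.0],
    [0, -0.5, 1.1]
  ],
  "yaw": [0, 0, 0, 0, 0]
}}

```text
time: 83.4
tool_pos: [482.5, -383.8, 180.0]
tcp_rot: [0.759, 0.651, -0.001, 0.001]
force: [-4.8, -1.6, 10.2]
grip_width: 13.9
grip_force: 59.2
```

Call:
{"name": "carry_out", "arguments": {
  "hand": [-1, -1, -1, -1, -1],
  "dp": [
    [0, -0.37, 1.15],
    [0, -0.19, 1.18],
    [0, 0, 1.2],
    [0, 0.15, 1.2],
    [0, 0.25, 1.15]
  ],
  "yaw": [0, 0, 0, 0, 0]
}}

```text
time: 83.9
tool_pos: [482.1, -383.4, 120.7]
tcp_rot: [0.759, 0.651, 0.0, 0.001]
force: [7.2, -0.3, 9.2]
grip_width: 13.9
grip_force: 59.2
```

Call:
{"name": "carry_out", "arguments": {
  "hand": [-1, -1, -1],
  "dp": [
    [0, 0, 0],
    [0, 0, 0],
    [0, 0, 0]
  ],
  "yaw": [0, 0, 0]
}}

```text
time: 84.2
tool_pos: [482.4, -383.3, 120.5]
tcp_rot: [0.759, 0.651, 0.0, 0.001]
force: [7.0, -4.6, -3.8]
grip_width: 14.2
grip_force: 58.4
```

```bash
python3 -c "
from h import *
cam(); go(482,-383.4,121.1)"
```

```text
cam 2.31 r 80.1 F [ 7.  -4.6 -3.8] w 14.166685193907414
pos [ 482.4 -383.3  120.5] theta 81.3 dp cm [-0.02 -0.04 -0.06] F [ 7.  -4.6 -3.8]
```

Same end point as before. Return the handle, release it, and go back to the lever.

Call:
{"name": "carry_out", "arguments": {
  "hand": [-1, -1, -1, -1, -1],
  "dp": [
    [0, -0.26, -1.18],
    [0, -0.12, -1.22],
    [0, 0.0, -1.23],
    [0, 0.19, -1.22],
    [0, 0.37, -1.17]
  ],
  "yaw": [0, 0, 0, 0, 0]
}}

```text
time: 84.7
tool_pos: [482.5, -383.5, 180.8]
tcp_rot: [0.759, 0.651, -0.001, -0.0]
force: [-1.5, -3.2, -4.1]
grip_width: 14.3
grip_force: 58.9
```

Call:
{"name": "carry_out", "arguments": {
  "hand": [-1, -1, -1, -1, -1],
  "dp": [
    [0, 0.54, -1.11],
    [0, 0.7, -1.01],
    [0, 0.84, -0.9],
    [0, 0.97, -0.76],
    [0, 1.07, -0.61]
  ],
  "yaw": [0, 0, 0, 0, 0]
}}

```text
time: 85.2
tool_pos: [523.8, -389.7, 224.9]
tcp_rot: [0.759, 0.651, -0.0, -0.0]
force: [-2.7, -2.0, 0.1]
grip_width: 14.3
grip_force: 59.2
```

Call:
{"name": "carry_out", "arguments": {
  "hand": [-1, -1, -1, -1, -1],
  "dp": [
    [0, 1.15, -0.4],
    [0, 1.2, -0.22],
    [0, 1.23, -0.08],
    [0, 1.2, 0.1],
    [0, 1.05, 0.26]
  ],
  "yaw": [0, 0, 0, 0, 0]
}}

```text
time: 85.7
tool_pos: [582.4, -398.6, 228.6]
tcp_rot: [0.759, 0.651, 0.0, 0.001]
force: [-1.4, -1.4, 6.4]
grip_width: 14.2
grip_force: 59.8
```

Call:
{"name": "carry_out", "arguments": {
  "hand": [-1, -1],
  "dp": [
    [0, 0, 0],
    [0, 0, 0]
  ],
  "yaw": [0, 0]
}}

```text
time: 85.9
tool_pos: [582.8, -398.6, 228.5]
tcp_rot: [0.759, 0.651, 0.0, 0.001]
force: [4.5, -2.8, 5.6]
grip_width: 14.2
grip_force: 60.0
```

```bash
python3 -c "
from h import *
cam(); go(580,-398,229)"
```

```text
cam 0.01 r 82.3 F [ 4.5 -2.8  5.6] w 14.179728864018353
pos [ 582.8 -398.6  228.5] theta 81.3 dp cm [ 0.02 -0.28 -0.05] F [ 4.5 -2.8  5.6]
```

Call:
{"name": "carry_out", "arguments": {
  "hand": [-0.3, 0.2, 0.4, 0.4, 0.4],
  "dp": [
    [0, 0, 0],
    [0, 0, 0],
    [0, 0, 0],
    [0, -0.3, -2],
    [0, -0.3, -2]
  ],
  "yaw": [0, 0, 0, 0, 0]
}}

```text
time: 86.4
tool_pos: [575.2, -397.0, 268.0]
tcp_rot: [0.759, 0.651, -0.0, -0.001]
force: [0.4, 0.5, 0.6]
grip_width: 59.5
grip_force: 0.0
```

Call:
{"name": "carry_out", "arguments": {
  "hand": [0.4, 0.4, 0.4, 0.4, 0.4],
  "dp": [
    [0, -0.3, -2],
    [0, 0, 0],
    [0, -4, 0],
    [0, -4, 0],
    [0, -4, 0]
  ],
  "yaw": [0, 0, 0, 0, 0]
}}

```text
time: 86.9
tool_pos: [464.5, -380.5, 287.2]
tcp_rot: [0.759, 0.652, -0.0, -0.001]
force: [-0.8, -1.0, 1.5]
grip_width: 59.8
grip_force: 0.0
```

Call:
{"name": "carry_out", "arguments": {
  "hand": [0.3, 0.3, 0.3, 0.3, 0.3],
  "dp": [
    [0, -3, 0],
    [0, 0, 0],
    [0, 0, 0],
    [0, 0, 0],
    [0, 0, 0]
  ],
  "yaw": [0, -0.14, -0.14, -0.14, -0.14]
}}

```text
time: 87.4
tool_pos: [435.9, -376.4, 288.1]
tcp_rot: [0.547, 0.837, 0.0, -0.0]
force: [-0.2, -0.5, 0.5]
grip_width: 55.7
grip_force: 0.0
```

Call:
{"name": "carry_out", "arguments": {
  "hand": [0.3, 0.3, 0.3, 0.3, 0.3],
  "dp": [
    [0, 0, 0],
    [0, 0, 0],
    [0, 0, 0],
    [0, 0, 0],
    [0, 0, 0]
  ],
  "yaw": [-0.14, -0.14, -0.14, -0.14, -0.14]
}}

```text
time: 87.9
tool_pos: [436.0, -376.3, 288.0]
tcp_rot: [0.227, 0.974, 0.0, -0.0]
force: [-0.8, -0.6, 1.0]
grip_width: 55.4
grip_force: 0.0
```

Call:
{"name": "carry_out", "arguments": {
  "hand": [0.3, 0.3, 0.3, 0.3, 0.3],
  "dp": [
    [0, 0, 0],
    [0, 0, 0],
    [0, 0, 0],
    [0, 0, 0],
    [0, 0, 0]
  ],
  "yaw": [-0.14, -0.14, -0.14, -0.14, -0.14]
}}

```text
time: 88.4
tool_pos: [436.0, -376.3, 288.0]
tcp_rot: [-0.121, 0.993, 0.0, -0.0]
force: [0.1, -0.0, 0.4]
grip_width: 55.3
grip_force: 0.0
```

Call:
{"name": "carry_out", "arguments": {
  "hand": [0.3, 0.3, 0.3, 0.3, 0.3],
  "dp": [
    [0, 0, 0],
    [0, 0, 0],
    [0, 0, 0],
    [0, 0, 0],
    [0, 0, 0]
  ],
  "yaw": [-0.14, -0.14, -0.14, -0.133, 0]
}}

```text
time: 88.9
tool_pos: [436.0, -376.4, 288.1]
tcp_rot: [-0.386, 0.923, 0.0, -0.0]
force: [-0.6, 0.1, 0.0]
grip_width: 55.6
grip_force: 0.0
```

Call:
{"name": "carry_out", "arguments": {
  "hand": [0.3, 0.3, 0.3, 0.3, 0.3],
  "dp": [
    [2.1, -0.8, 4],
    [2.0, -0.8, 4],
    [0, 0, 3.9],
    [0, 0, 0],
    [0, 0, 0]
  ],
  "yaw": [0, 0, 0, 0, 0]
}}

```text
time: 89.4
tool_pos: [418.7, -416.6, 170.5]
tcp_rot: [-0.384, 0.923, 0.0, -0.0]
force: [-0.0, 0.3, 0.6]
grip_width: 55.5
grip_force: 0.0
```

```bash
python3 -c "
from h import *
go(418.9,-417.3,58);snap('side','side10'); print(orange('side10',330,170,470,350))"
```

```text
pos [ 418.7 -416.6  170.5] theta -134.9 dp cm [ 0.03 -0.07 11.25] F [-0.   0.3  0.6]
[([382, 234, 18, 9, 105], [390.3, 237.8]), ([351, 236, 17, 9, 82], [358.9, 240.2]), ([353, 251, 22, 9, 98], [365.5, 255.5])]
```

A's orange area fell from 102 to 82 px, the same signature as B, so it is closed. Last three strokes.

Call:
{"name": "carry_out", "arguments": {
  "hand": [0.3, 0.3, 0.3, 0.3, 0.3],
  "dp": [
    [0, -0.07, 3],
    [0, 0, 3],
    [0, 0, 3],
    [0, 0, 2.2],
    [0, 0, 0]
  ],
  "yaw": [0, 0, 0, 0, 0]
}}

```text
time: 89.95
tool_pos: [419.4, -417.0, 57.4]
tcp_rot: [-0.385, 0.923, 0.001, -0.0]
force: [0.1, 0.6, 0.5]
grip_width: 55.8
grip_force: 0.0
```

Call:
{"name": "carry_out", "arguments": {
  "hand": [-0.2, -0.39, -0.39, -0.39],
  "dp": [
    [0, 0, 0],
    [0, 0, 0],
    [0, 0, 0],
    [0, 0, 0]
  ],
  "yaw": [0, 0, 0, 0]
}}

```text
time: 90.35
tool_pos: [419.7, -417.9, 58.8]
tcp_rot: [-0.385, 0.923, -0.001, 0.0]
force: [-0.2, 0.6, 0.3]
grip_width: 25.8
grip_force: 0.0
```

Call:
{"name": "carry_out", "arguments": {
  "hand": [-0.39, -0.39, -0.39, -0.39, -0.39],
  "dp": [
    [-0.05, -0.98, 0],
    [-0.05, -0.98, 0],
    [-0.05, -0.98, 0],
    [-0.05, -0.98, 0],
    [-0.05, -0.98, 0]
  ],
  "yaw": [-0.0593, -0.0593, -0.0593, -0.0593, -0.0593]
}}

```text
time: 90.85
tool_pos: [459.5, -445.5, 58.1]
tcp_rot: [-0.518, 0.855, 0.0, 0.0]
force: [-1.4, 3.8, -0.4]
grip_width: 26.1
grip_force: 1.1
```

Call:
{"name": "carry_out", "arguments": {
  "hand": [-0.39, -0.39, -0.39, -0.39, -0.39],
  "dp": [
    [-0.05, -0.98, 0],
    [-0.05, -0.98, 0],
    [-0.05, -0.98, 0],
    [-0.05, -0.98, 0],
    [-0.05, -0.25, 0]
  ],
  "yaw": [-0.0593, -0.0593, -0.0593, -0.0593, -0.0593]
}}

```text
time: 91.35
tool_pos: [496.5, -457.9, 57.4]
tcp_rot: [-0.639, 0.77, 0.003, -0.001]
force: [-28.3, 11.6, 14.9]
grip_width: 26.0
grip_force: 14.9
```

Call:
{"name": "carry_out", "arguments": {
  "hand": [-0.39, -0.39, -0.39],
  "dp": [
    [0, 0, 0],
    [0, 0, 0],
    [0, 0, 0]
  ],
  "yaw": [0, 0, 0]
}}

```text
time: 91.65
tool_pos: [496.3, -457.8, 57.6]
tcp_rot: [-0.637, 0.77, 0.002, -0.001]
force: [-16.9, 8.3, 7.7]
grip_width: 26.2
grip_force: 9.2
```

```bash
python3 - <<'E'
from h import *
pol()
E
```

```text
r 138.2 ang 263.5
pos [ 496.3 -457.8   57.6] theta -100.8 dp cm [0. 0. 0.] F [-16.9   8.3   7.7]
```

Call:
{"name": "carry_out", "arguments": {
  "hand": [-0.39, -0.39, -0.39, -0.39, -0.39],
  "dp": [
    [-0.05, 0.98, 0],
    [-0.05, 0.98, 0],
    [-0.05, 0.98, 0],
    [-0.05, 0.98, 0],
    [-0.05, 0.98, 0]
  ],
  "yaw": [0.0593, 0.0593, 0.0593, 0.0593, 0.0593]
}}

```text
time: 92.15
tool_pos: [452.5, -441.8, 58.2]
tcp_rot: [-0.516, 0.857, -0.0, -0.0]
force: [-0.2, 0.4, -0.4]
grip_width: 26.3
grip_force: 0.2
```

Call:
{"name": "carry_out", "arguments": {
  "hand": [-0.39, -0.39, -0.39, -0.39, -0.39],
  "dp": [
    [-0.05, 0.98, 0],
    [-0.05, 0.98, 0],
    [-0.05, 0.98, 0],
    [-0.05, 0.98, 0],
    [-0.05, 0.58, 0]
  ],
  "yaw": [0.0593, 0.0593, 0.0593, 0.0593, 0.0593]
}}

```text
time: 92.65
tool_pos: [416.7, -414.5, 58.3]
tcp_rot: [-0.384, 0.923, -0.0, 0.0]
force: [9.1, -7.8, -0.3]
grip_width: 26.0
grip_force: 7.0
```

Call:
{"name": "carry_out", "arguments": {
  "hand": [-0.39, -0.39, -0.39],
  "dp": [
    [0, 0, 0],
    [0, 0, 0],
    [0, 0, 0]
  ],
  "yaw": [0, 0, 0]
}}

```text
time: 92.95
tool_pos: [417.2, -414.8, 57.9]
tcp_rot: [-0.385, 0.923, -0.0, -0.0]
force: [-0.3, 0.1, 0.1]
grip_width: 26.2
grip_force: 0.0
```

```bash
python3 - <<'E'
from h import *
pol()
E
```

```text
r 133.6 ang 224.9
pos [ 417.2 -414.8   57.9] theta -134.7 dp cm [0. 0. 0.] F [-0.3  0.1  0.1]
```

Call:
{"name": "carry_out", "arguments": {
  "hand": [-0.39, -0.39, -0.39, -0.39, -0.39],
  "dp": [
    [-0.02, -0.98, 0],
    [-0.02, -0.98, 0],
    [-0.02, -0.98, 0],
    [-0.02, -0.98, 0],
    [-0.02, -0.98, 0]
  ],
  "yaw": [-0.0593, -0.0593, -0.0593, -0.0593, -0.0593]
}}

```text
time: 93.45
tool_pos: [456.3, -443.8, 57.5]
tcp_rot: [-0.518, 0.855, 0.001, -0.0]
force: [-1.5, 2.2, 0.0]
grip_width: 25.9
grip_force: 1.1
```

Call:
{"name": "carry_out", "arguments": {
  "hand": [-0.39, -0.39, -0.39, -0.39, -0.39],
  "dp": [
    [-0.02, -0.98, 0],
    [-0.02, -0.98, 0],
    [-0.02, -0.98, 0],
    [-0.02, -0.98, 0],
    [-0.02, -0.48, 0]
  ],
  "yaw": [-0.0593, -0.0593, -0.0593, -0.0593, -0.0593]
}}

```text
time: 93.95
tool_pos: [496.4, -458.5, 57.1]
tcp_rot: [-0.639, 0.769, 0.002, -0.001]
force: [-29.6, 11.4, 15.6]
grip_width: 26.2
grip_force: 15.8
```

Call:
{"name": "carry_out", "arguments": {
  "hand": [-0.39, -0.39, -0.39],
  "dp": [
    [0, 0, 0],
    [0, 0, 0],
    [0, 0, 0]
  ],
  "yaw": [0, 0, 0]
}}

```text
time: 94.25
tool_pos: [495.9, -458.4, 57.1]
tcp_rot: [-0.638, 0.77, 0.002, -0.001]
force: [-9.7, 4.5, 2.6]
grip_width: 26.5
grip_force: 4.8
```

Call:
{"name": "carry_out", "arguments": {
  "hand": [-0.39, -0.39, -0.39, -0.39, -0.39],
  "dp": [
    [-0.04, 0.98, 0],
    [-0.04, 0.98, 0],
    [-0.04, 0.98, 0],
    [-0.04, 0.98, 0],
    [-0.04, 0.98, 0]
  ],
  "yaw": [0.0593, 0.0593, 0.0593, 0.0593, 0.0593]
}}

```text
time: 94.75
tool_pos: [450.9, -442.5, 57.6]
tcp_rot: [-0.516, 0.857, 0.0, -0.0]
force: [0.7, -0.8, 0.2]
grip_width: 25.7
grip_force: 0.2
```

Call:
{"name": "carry_out", "arguments": {
  "hand": [-0.39, -0.39, -0.39, -0.39, -0.39],
  "dp": [
    [-0.04, 0.98, 0],
    [-0.04, 0.98, 0],
    [-0.04, 0.98, 0],
    [-0.04, 0.98, 0],
    [-0.04, 0.55, 0]
  ],
  "yaw": [0.0593, 0.0593, 0.0593, 0.0593, 0.0593]
}}

```text
time: 95.25
tool_pos: [415.2, -415.9, 57.8]
tcp_rot: [-0.384, 0.923, 0.0, -0.0]
force: [14.7, -11.5, -2.1]
grip_width: 25.9
grip_force: 9.9
```

Call:
{"name": "carry_out", "arguments": {
  "hand": [-0.39, -0.39, -0.39],
  "dp": [
    [0, 0, 0],
    [0, 0, 0],
    [0, 0, 0]
  ],
  "yaw": [0, 0, 0]
}}

```text
time: 95.55
tool_pos: [415.6, -416.2, 57.8]
tcp_rot: [-0.385, 0.923, 0.0, -0.0]
force: [-0.1, -0.1, 1.0]
grip_width: 26.0
grip_force: 0.3
```

Call:
{"name": "carry_out", "arguments": {
  "hand": [-0.39, -0.39, -0.39, -0.39, -0.39],
  "dp": [
    [-0.03, -0.98, 0],
    [-0.03, -0.98, 0],
    [-0.03, -0.98, 0],
    [-0.03, -0.98, 0],
    [-0.03, -0.98, 0]
  ],
  "yaw": [-0.0593, -0.0593, -0.0593, -0.0593, -0.0593]
}}

```text
time: 96.05
tool_pos: [455.0, -444.9, 57.5]
tcp_rot: [-0.518, 0.855, 0.001, -0.0]
force: [-2.1, 1.8, 0.5]
grip_width: 26.4
grip_force: 1.1
```

Call:
{"name": "carry_out", "arguments": {
  "hand": [-0.39, -0.39, -0.39, -0.39, -0.39],
  "dp": [
    [-0.03, -0.98, 0],
    [-0.03, -0.98, 0],
    [-0.03, -0.98, 0],
    [-0.03, -0.98, 0],
    [-0.03, -0.53, 0]
  ],
  "yaw": [-0.0593, -0.0593, -0.0593, -0.0593, -0.0593]
}}

```text
time: 96.55
tool_pos: [496.3, -459.4, 57.0]
tcp_rot: [-0.639, 0.769, 0.001, -0.0]
force: [-30.1, 10.7, 9.4]
grip_width: 26.1
grip_force: 16.2
```

Call:
{"name": "carry_out", "arguments": {
  "hand": [-0.39, -0.39, -0.39],
  "dp": [
    [0, 0, 0],
    [0, 0, 0],
    [0, 0, 0]
  ],
  "yaw": [0, 0, 0]
}}

```text
time: 96.85
tool_pos: [495.7, -459.2, 56.9]
tcp_rot: [-0.638, 0.77, 0.001, -0.0]
force: [-5.3, 2.8, -0.0]
grip_width: 26.1
grip_force: 3.0
```

```bash
python3 - <<'E'
from h import *
pol()
E
```

```text
r 139.7 ang 263.4
pos [ 495.7 -459.2   56.9] theta -100.7 dp cm [0. 0. 0.] F [-5.3  2.8 -0. ]
```

Call:
{"name": "carry_out", "arguments": {
  "hand": [-0.39, -0.39, -0.39, -0.39, -0.39],
  "dp": [
    [-0.04, 0.98, 0],
    [-0.04, 0.98, 0],
    [-0.04, 0.98, 0],
    [-0.04, 0.98, 0],
    [-0.04, 0.98, 0]
  ],
  "yaw": [0.0593, 0.0593, 0.0593, 0.0593, 0.0593]
}}

```text
time: 97.35
tool_pos: [450.2, -443.1, 57.5]
tcp_rot: [-0.516, 0.856, 0.0, -0.0]
force: [-1.1, -0.4, -0.3]
grip_width: 26.2
grip_force: 0.1
```

Call:
{"name": "carry_out", "arguments": {
  "hand": [-0.39, -0.39, -0.39, -0.39, -0.39],
  "dp": [
    [-0.04, 0.98, 0],
    [-0.04, 0.98, 0],
    [-0.04, 0.98, 0],
    [-0.04, 0.98, 0],
    [-0.04, 0.55, 0]
  ],
  "yaw": [0.0593, 0.0593, 0.0593, 0.0593, 0.0593]
}}

```text
time: 97.85
tool_pos: [414.5, -416.5, 57.6]
tcp_rot: [-0.384, 0.923, 0.0, -0.0]
force: [16.4, -11.6, -3.0]
grip_width: 26.1
grip_force: 10.5
```

Call:
{"name": "carry_out", "arguments": {
  "hand": [-0.39, -0.39, -0.1, 0.3, 0.3],
  "dp": [
    [0, 0, 0],
    [0, 0, 0],
    [0, 0, 0],
    [0, 0, 0],
    [0, 0, 0]
  ],
  "yaw": [0, 0, 0, 0, 0]
}}

```text
time: 98.35
tool_pos: [414.9, -416.7, 57.6]
tcp_rot: [-0.385, 0.923, 0.0, -0.0]
force: [-0.1, 0.1, 0.9]
grip_width: 55.8
grip_force: 0.0
```

Call:
{"name": "carry_out", "arguments": {
  "hand": [0.3, 0.3, 0.3, 0.3, 0.3],
  "dp": [
    [0, 0, -2],
    [0, 0, -4],
    [0, 0, -4],
    [0, 0, -4],
    [0, 0, -4]
  ],
  "yaw": [0, 0, 0, 0, 0]
}}

```text
time: 98.85
tool_pos: [414.7, -416.5, 239.5]
tcp_rot: [-0.385, 0.923, 0.0, -0.0]
force: [1.1, -0.4, -0.2]
grip_width: 55.5
grip_force: 0.0
```

Call:
{"name": "carry_out", "arguments": {
  "hand": [0.4, 0.4, 0.4, 0.4, 0.4],
  "dp": [
    [0, 0, -4],
    [-2, 0.8, -1],
    [-2, 0.8, 0],
    [0, 0, 0],
    [0, 0, 0]
  ],
  "yaw": [0, 0, 0, 0.14, 0.14]
}}

```text
time: 99.35
tool_pos: [432.0, -376.6, 287.9]
tcp_rot: [-0.25, 0.968, -0.0, 0.0]
force: [0.2, -0.2, 0.8]
grip_width: 60.1
grip_force: 0.0
```

Call:
{"name": "carry_out", "arguments": {
  "hand": [0.4, 0.4, 0.4, 0.4, 0.4],
  "dp": [
    [0, 0, 0],
    [0, 0, 0],
    [0, 0, 0],
    [0, 0, 0],
    [0, 0, 0]
  ],
  "yaw": [0.14, 0.14, 0.14, 0.14, 0.14]
}}

```text
time: 99.85
tool_pos: [431.7, -377.1, 287.7]
tcp_rot: [0.098, 0.995, 0.0, -0.0]
force: [-0.2, 0.2, 0.0]
grip_width: 60.0
grip_force: 0.0
```

Call:
{"name": "carry_out", "arguments": {
  "hand": [0.4, 0.4, 0.4, 0.4, 0.4],
  "dp": [
    [0, 0, 0],
    [0, 0, 0],
    [0, 0, 0],
    [0, 0, 0],
    [0, 0, 0]
  ],
  "yaw": [0.14, 0.14, 0.14, 0.14, 0.14]
}}

```text
time: 100.35
tool_pos: [431.7, -377.1, 287.7]
tcp_rot: [0.433, 0.901, 0.0, -0.0]
force: [0.2, -0.5, -0.7]
grip_width: 59.6
grip_force: 0.0
```

Call:
{"name": "carry_out", "arguments": {
  "hand": [0.4, 0.4, 0.4, 0.4, 0.4],
  "dp": [
    [0, 0, 0],
    [0, 0, 0],
    [0, 0, 0],
    [0, 0, 0],
    [0, 0, 0]
  ],
  "yaw": [0.14, 0.14, 0.14, 0.14, 0.14]
}}

```text
time: 100.85
tool_pos: [431.7, -377.1, 287.7]
tcp_rot: [0.716, 0.698, -0.0, -0.0]
force: [1.3, -0.1, -0.8]
grip_width: 59.5
grip_force: 0.0
```

Call:
{"name": "carry_out", "arguments": {
  "hand": [0.4, 0.4],
  "dp": [
    [0, 0, 0],
    [0, 0, 0]
  ],
  "yaw": [0.133, 0]
}}

```text
time: 101.05
tool_pos: [431.7, -377.1, 287.7]
tcp_rot: [0.759, 0.651, -0.0, -0.0]
force: [-0.3, 0.2, 0.0]
grip_width: 59.7
grip_force: 0.0
```

```bash
python3 - <<'E'
from h import *
go(581,-398.3,290); snap('side','side11'); print(orange('side11',330,170,470,350))
E
```

```text
pos [ 431.7 -377.1  287.7] theta 81.2 dp cm [ 0.2  15.08 -0.23] F [-0.3  0.2  0. ]
[([352, 235, 16, 9, 107], [359.4, 239.4]), ([392, 249, 16, 9, 88], [399.4, 253.6]), ([354, 251, 21, 9, 95], [365.4, 255.2])]
```

Pot C is now under the ram at (359.4,239.4). Repeat the press.

Call:
{"name": "carry_out", "arguments": {
  "hand": [0.4, 0.4, 0.4, 0.4, 0.4],
  "dp": [
    [0.1, 3.5, 0],
    [0.1, 3.5, 0],
    [0, 3.5, 0],
    [0, 3, 0],
    [0, 1, 0]
  ],
  "yaw": [0, 0, 0, 0, 0]
}}

```text
time: 101.6
tool_pos: [577.3, -396.7, 286.0]
tcp_rot: [0.757, 0.654, -0.0, -0.001]
force: [-1.0, -0.7, -0.2]
grip_width: 60.1
grip_force: 0.0
```

Call:
{"name": "carry_out", "arguments": {
  "hand": [0.4, 0.4, 0.4, 0.4, 0.4],
  "dp": [
    [0, 0, 2],
    [0, 0, 2],
    [0, 0, 1.85],
    [0, 0, 0],
    [0, 0, 0]
  ],
  "yaw": [0, 0, 0, 0, 0]
}}

```text
time: 102.1
tool_pos: [575.2, -397.0, 229.8]
tcp_rot: [0.758, 0.652, -0.0, -0.0]
force: [-1.0, -0.2, 0.7]
grip_width: 59.5
grip_force: 0.0
```

Call:
{"name": "carry_out", "arguments": {
  "hand": [0.4, 0.4, -0.2, -1, -1],
  "dp": [
    [0, 0.7, 0.08],
    [0, 0, 0],
    [0, 0, 0],
    [0, 0, 0],
    [0, 0, 0]
  ],
  "yaw": [0, 0, 0, 0, 0]
}}

```text
time: 102.6
tool_pos: [582.2, -398.2, 228.8]
tcp_rot: [0.759, 0.651, 0.0, 0.0]
force: [3.2, -1.6, 0.2]
grip_width: 16.3
grip_force: 2.0
```

Call:
{"name": "carry_out", "arguments": {
  "hand": [-1, -1, -1, -1],
  "dp": [
    [0, 0, 0],
    [0, 0, 0],
    [0, 0, 0],
    [0, 0, 0]
  ],
  "yaw": [0, 0, 0, 0]
}}

```text
time: 103.0
tool_pos: [582.3, -398.3, 228.9]
tcp_rot: [0.759, 0.651, 0.0, 0.0]
force: [-0.4, -2.0, 4.7]
grip_width: 14.3
grip_force: 58.5
```

```bash
python3 -c "
from h import *
cam(); go(582,-398.4,228.8)"
```

```text
cam 0.017 r 82.5 F [-0.4 -2.   4.7] w 14.25711223220312
pos [ 582.3 -398.3  228.9] theta 81.3 dp cm [-0.01 -0.03  0.01] F [-0.4 -2.   4.7]
```

Call:
{"name": "carry_out", "arguments": {
  "hand": [-1, -1, -1, -1, -1],
  "dp": [
    [0, -1.2, -0.25],
    [0, -1.23, -0.05],
    [0, -1.23, 0.12],
    [0, -1.21, 0.28],
    [0, -1.16, 0.45]
  ],
  "yaw": [0, 0, 0, 0, 0]
}}

```text
time: 103.5
tool_pos: [522.5, -389.6, 224.2]
tcp_rot: [0.759, 0.651, 0.0, 0.001]
force: [-0.9, -2.5, 7.8]
grip_width: 14.4
grip_force: 58.9
```

Call:
{"name": "carry_out", "arguments": {
  "hand": [-1, -1, -1, -1, -1],
  "dp": [
    [0, -1.05, 0.6],
    [0, -0.95, 0.76],
    [0, -0.82, 0.9],
    [0, -0.65, 1.0],
    [0, -0.5, 1.1]
  ],
  "yaw": [0, 0, 0, 0, 0]
}}

```text
time: 104.0
tool_pos: [482.5, -383.7, 180.1]
tcp_rot: [0.759, 0.651, -0.001, 0.001]
force: [-6.7, -2.6, 10.5]
grip_width: 13.9
grip_force: 59.2
```

Call:
{"name": "carry_out", "arguments": {
  "hand": [-1, -1, -1, -1, -1],
  "dp": [
    [0, -0.37, 1.15],
    [0, -0.19, 1.18],
    [0, 0, 1.2],
    [0, 0.15, 1.2],
    [0, 0.25, 1.15]
  ],
  "yaw": [0, 0, 0, 0, 0]
}}

```text
time: 104.5
tool_pos: [482.2, -383.2, 120.8]
tcp_rot: [0.759, 0.651, 0.0, 0.001]
force: [7.6, -0.6, 9.1]
grip_width: 14.5
grip_force: 59.2
```

Call:
{"name": "carry_out", "arguments": {
  "hand": [-1, -1, -1],
  "dp": [
    [0, 0, 0],
    [0, 0, 0],
    [0, 0, 0]
  ],
  "yaw": [0, 0, 0]
}}

```text
time: 104.8
tool_pos: [482.5, -383.1, 120.5]
tcp_rot: [0.759, 0.651, 0.0, 0.001]
force: [5.2, -3.8, -2.8]
grip_width: 14.8
grip_force: 58.4
```

```bash
python3 -c "
from h import *
cam(); go(482.4,-383.4,120.5)"
```

```text
cam 2.31 r 80.1 F [ 5.2 -3.8 -2.8] w 14.769250394195089
pos [ 482.5 -383.1  120.5] theta 81.3 dp cm [-0.03 -0.01 -0.  ] F [ 5.2 -3.8 -2.8]
```

Call:
{"name": "carry_out", "arguments": {
  "hand": [-1, -1, -1, -1, -1],
  "dp": [
    [0, -0.26, -1.18],
    [0, -0.12, -1.22],
    [0, 0.0, -1.23],
    [0, 0.19, -1.22],
    [0, 0.37, -1.17]
  ],
  "yaw": [0, 0, 0, 0, 0]
}}

```text
time: 105.3
tool_pos: [482.5, -383.3, 180.8]
tcp_rot: [0.759, 0.651, -0.001, -0.001]
force: [-3.1, -3.0, -2.7]
grip_width: 14.1
grip_force: 59.0
```

Call:
{"name": "carry_out", "arguments": {
  "hand": [-1, -1, -1, -1, -1],
  "dp": [
    [0, 0.54, -1.11],
    [0, 0.7, -1.01],
    [0, 0.84, -0.9],
    [0, 0.97, -0.76],
    [0, 1.07, -0.61]
  ],
  "yaw": [0, 0, 0, 0, 0]
}}

```text
time: 105.8
tool_pos: [523.9, -389.6, 225.1]
tcp_rot: [0.759, 0.651, -0.001, -0.0]
force: [-3.2, -2.4, 1.0]
grip_width: 14.0
grip_force: 59.3
```

Call:
{"name": "carry_out", "arguments": {
  "hand": [-1, -1, -1, -1, -1],
  "dp": [
    [0, 1.15, -0.4],
    [0, 1.2, -0.22],
    [0, 1.23, -0.08],
    [0, 1.2, 0.1],
    [0, 1.05, 0.26]
  ],
  "yaw": [0, 0, 0, 0, 0]
}}

```text
time: 106.3
tool_pos: [582.6, -398.5, 228.7]
tcp_rot: [0.759, 0.651, 0.0, 0.001]
force: [0.1, -0.4, 5.6]
grip_width: 14.1
grip_force: 59.8
```

Call:
{"name": "carry_out", "arguments": {
  "hand": [-1, -1],
  "dp": [
    [0, 0, 0],
    [0, 0, 0]
  ],
  "yaw": [0, 0]
}}

```text
time: 106.5
tool_pos: [583.0, -398.5, 228.6]
tcp_rot: [0.759, 0.651, 0.0, 0.001]
force: [3.6, -3.1, 5.5]
grip_width: 14.0
grip_force: 60.0
```

```bash
python3 -c "
from h import *
cam()"
```

```text
cam 0.008 r 82.4 F [ 3.6 -3.1  5.5] w 14.019578167905818
```

Call:
{"name": "carry_out", "arguments": {
  "hand": [-0.3, 0.2, 0.4, 0.4, 0.4],
  "dp": [
    [0, 0, 0],
    [0, 0, 0],
    [0, 0, 0],
    [0, -0.3, -2],
    [0, -0.3, -2]
  ],
  "yaw": [0, 0, 0, 0, 0]
}}

```text
time: 107.0
tool_pos: [575.5, -396.8, 268.0]
tcp_rot: [0.759, 0.651, -0.0, -0.001]
force: [-0.3, 0.3, 1.8]
grip_width: 59.6
grip_force: 0.0
```

Call:
{"name": "carry_out", "arguments": {
  "hand": [0.4, 0.4, 0.4, 0.4, 0.4],
  "dp": [
    [0, -0.3, -2],
    [0, 0, 0],
    [0, -4, 0],
    [0, -4, 0],
    [0, -4, 0]
  ],
  "yaw": [0, 0, 0, 0, 0]
}}

```text
time: 107.5
tool_pos: [464.9, -380.3, 287.3]
tcp_rot: [0.759, 0.652, -0.0, -0.001]
force: [-0.4, -0.7, 1.0]
grip_width: 59.7
grip_force: 0.0
```

Call:
{"name": "carry_out", "arguments": {
  "hand": [0.4, 0.4, 0.4, 0.4, 0.4],
  "dp": [
    [0, -4, 0],
    [0, -4, 0],
    [0, -4, 0],
    [-2, -2, 0],
    [-2, 0, 0]
  ],
  "yaw": [0, 0, 0, 0, 0]
}}

```text
time: 108.0
tool_pos: [319.4, -398.9, 289.2]
tcp_rot: [0.759, 0.651, -0.0, 0.0]
force: [1.4, -1.1, -0.5]
grip_width: 60.2
grip_force: 0.0
```

Call:
{"name": "carry_out", "arguments": {
  "hand": [0.4, 0.4, 0.4],
  "dp": [
    [0, 0, 0],
    [0, 0, 0],
    [0, 0, 0]
  ],
  "yaw": [0, 0, 0]
}}

```text
time: 108.3
tool_pos: [322.1, -398.7, 288.4]
tcp_rot: [0.759, 0.652, 0.0, -0.0]
force: [0.3, -0.2, 1.1]
grip_width: 59.9
grip_force: 0.0
```

```bash
python3 - <<'E'
from h import *
go(0,0); snap('side','side12'); print(orange('side12',330,170,470,350)); snap('top','top9')
a=cv2.imread('pics/top9.png')[190:330,350:500];b=cv2.imread('pics/side12.png')[195:275,330:430]
a=cv2.resize(a,(430,401),interpolation=cv2.INTER_CUBIC); b=cv2.resize(b,None,fx=3.7,fy=3.7,interpolation=cv2.INTER_CUBIC); o=np.zeros((401,800,3),np.uint8); o[:,:430]=a; o[:b.shape[0],430:430+b.shape[1]]=b[:,:370]; cv2.imwrite('pics/fin.png',o)
E
```

```text
pos [ 322.1 -398.7  288.4] theta 81.3 dp cm [ 34.56 -37.85   0.04] F [ 0.3 -0.2  1.1]
[([352, 236, 16, 8, 86], [359.4, 240.0]), ([392, 249, 16, 9, 88], [399.3, 253.5]), ([357, 251, 19, 9, 93], [366.1, 255.4])]
```

View pics/fin.png

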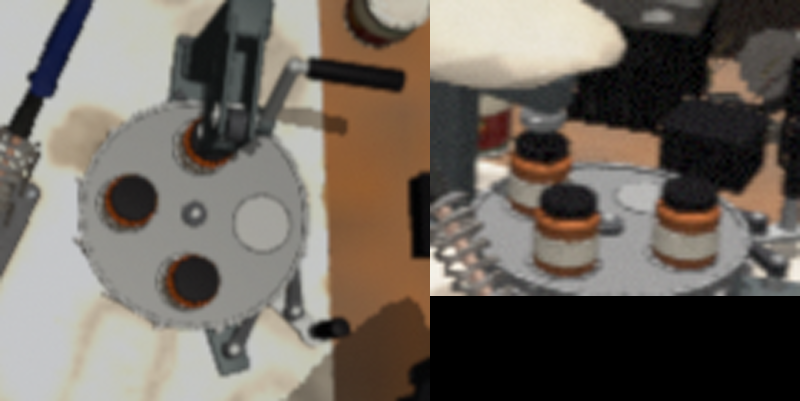

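All three pots stand closed on stations: lids at (130,201), (191,279) and one under the ram. The cam handle is up and the lever grip (340,328) is at rest. I'll check the offsets, then hand in.

```bash
python3 - <<'E'
from h import *
g=lambda x,y,z: ray('top9',350+x/2.867,190+y/2.864,z)[:2]
c=np.array([511.7,-320.5]); ok=True
for (x,y),a in [((131,200),81.5),((192,279),171.5)]:
    P=g(x,y,86); r=np.radians(a); d=np.hypot(*(P-c-55*np.array([np.cos(r),np.sin(r)]))); ok&=d<9; print(P,d.round(1))
print(g(342,327,98))
if ok: print(env.close_job())
E
```

```text
[ 517.  -264.5] 3.3
[ 455.9 -310. ] 2.8
[ 418.5 -420.5]
the job is handed in; nothing more can be done
None
```

The job is handed in: by the last camera views all three pots are closed and standing on stations, two measured about 3 mm off centre and the third under the ram not measured, with the cam handle up and the lever at rest; the judge's verdict was not shown.

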